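# Set up two castings: swap the rings and charge the crucibles

## Task

The two casting rings are standing on each other's casting stands: swap them, so that each stands upright and fully down in the round recess made for it. Charge the crucibles from the alloy case: every round ingot goes into the crucible on the large ring's stand and every rectangular ingot into the crucible on the small ring's stand. Leave the alloy case shut and do not push the other things on the bench about.

Things in the scene. Friction and masses are not known exactly. Their poses are not given: they have to be found in the camera images.
- ring_large: The large casting ring: an upright steel cylinder filled with investment, 60 mm across and 55 mm tall, 0.3 kg, plain and round so any grasp direction does; origin at the centre of its underside, z up its axis. It starts on the small ring's stand.
- stand_large: The large ring's casting stand, fixed: a stepped steel plate 152 x 84 mm (x by y), top 12 mm above the bench, with a round recess of 64 mm diameter, 4 mm deep, in its near half and a white clay crucible on its far half; origin at the centre of its underside, x from recess to crucible. It stands left or right of the alloy case; its recess and plate are the larger ones.
- stand_large_seat (a point): Centre of the floor of that recess, 8 mm above the bench (38 mm from the stand's origin along its -x). The 60 mm ring drops into the 64 mm recess with 2 mm to spare all round; its underside then lies on this floor. The large ring cannot enter the 52 mm recess of the small stand, and stands on top of it.
- stand_large_crucible (a point): Centre of the inner floor of that stand's crucible, 17 mm above the bench (38 mm from the stand's origin along its +x). The crucible is an open round cup, fixed, 68 mm across at the rim and 60 mm at the foot outside, wall about 4 mm, inner floor about 52 mm across, rim 15 mm above the inner floor (32 mm above the bench).
- ring_small: The small casting ring: an upright steel cylinder filled with investment, 48 mm across and 50 mm tall, 0.3 kg, plain and round so any grasp direction does; origin at the centre of its underside, z up its axis. It starts on the large ring's stand.
- stand_small: The small ring's casting stand, fixed: a stepped steel plate 150 x 76 mm (x by y), top 12 mm above the bench, with a round recess of 52 mm diameter, 4 mm deep, in its near half and a white clay crucible on its far half; origin at the centre of its underside, x from recess to crucible. It stands left or right of the alloy case; its recess and plate are the smaller ones.
- stand_small_seat (a point): Centre of the floor of that recess, 8 mm above the bench (38 mm from the stand's origin along its -x). The 48 mm ring drops into the 52 mm recess with 2 mm to spare all round; its underside then lies on this floor.
- stand_small_crucible (a point): Centre of the inner floor of that stand's crucible, 17 mm above the bench (38 mm from the stand's origin along its +x). The crucible is an open round cup, fixed, 68 mm across at the rim and 60 mm at the foot outside, wall about 4 mm, inner floor about 52 mm across, rim 15 mm above the inner floor (32 mm above the bench).
- case: The alloy case, fixed: aluminium tray 124 (x) x 94 (y) mm, black insert flush with its rim 16 mm above the bench; origin at the centre of its underside, x from front to hinge, y along the hinge. Six pockets, 24 (x) x 18 (y) mm, 8 mm deep, at x = -36, -4, +28 and y = -24, +24 mm, some empty; an ingot in one stands 10 mm proud. The bench 110 to 160 mm from the origin along +x is bare.
- case_lid (a joint): Angle of the case's lid about its hinge along the far short edge, rad: 0 shut, 1.57 upright, 1.9 fully open. The hinge is stiff: the lid stays where it is left and takes about 3 N at the knob. The lid is a hollow aluminium cover 124 x 94 mm, 18 mm deep, its top 34.5 mm above the bench when shut.
- lid_hinge (a point): Middle of the lid's hinge line, at the lid's lower far edge, 16.5 mm above the bench, 62 mm from the case's origin along its +x; the line runs along the case's y.
- lid_knob (a point): Grip point on the lid's black mushroom knob: head 20 mm across, 16 mm tall, its top 32 mm above the lid's outer face, this point 25 mm above it, on the lid's middle line, 30 mm from its front edge (94 mm from the hinge line along the lid, 43 mm off its lower rim). The knob is on the outer face, so it points away from the robot when the lid stands open.
- round_1: A round alloy ingot: plain steel-grey cylinder 14 mm across and 18 mm tall, 22 g, standing in a pocket of the case; origin at its centre, z along its axis. May be absent.
- round_2: A round alloy ingot: plain steel-grey cylinder 14 mm across and 18 mm tall, 22 g, standing in a pocket of the case; origin at its centre, z along its axis. May be absent.
- round_3: A round alloy ingot: plain steel-grey cylinder 14 mm across and 18 mm tall, 22 g, standing in a pocket of the case; origin at its centre, z along its axis. May be absent.
- bar_1: A rectangular alloy ingot: plain steel-grey block 20 x 10 x 18 mm (its x, y, z), 28 g, standing in a pocket of the case with its 20 mm side along the case's x; origin at its centre. May be absent.
- bar_2: A rectangular alloy ingot: plain steel-grey block 20 x 10 x 18 mm (its x, y, z), 28 g, standing in a pocket of the case with its 20 mm side along the case's x; origin at its centre. May be absent.
- bar_3: A rectangular alloy ingot: plain steel-grey block 20 x 10 x 18 mm (its x, y, z), 28 g, standing in a pocket of the case with its 20 mm side along the case's x; origin at its centre. May be absent.
- polish_wheel: Bystander: a cream felt polishing wheel lying flat, 64 mm across, 14 mm thick; origin at the centre of its underside.
- wax_box: Bystander: a card box with pink wax sheets, 85 x 60 x 24 mm; origin at the centre of its underside.
- steel_tin: Bystander: a round steel tin, 69 mm across, 42 mm tall; origin at the centre of its underside.
- jar_separator: Bystander: a white jar with a red cap, 56 mm across, 114 mm tall; origin at the centre of its underside.
Mind the look-alikes: they are no part of the job. What is shaped like the ring_large but orange or red is not meant.

How it is judged (in metres and radians):
On the way, in this order (a step that is already met when the one before it is completed fails the run):
1. The lid of the alloy case is opened well up (value of joint case_lid above 1.2 rad), for 0.2 s.
2. Every ingot present lies in its crucible: round ones on the large ring's stand, rectangular ones on the small ring's stand (horizontal distance between each of round_1, round_2, round_3 and stand_large_crucible below 0.027 m and z of each of round_1, round_2, round_3 in the frame of stand_large_crucible below 0.03 m and horizontal distance between each of bar_1, bar_2, bar_3 and stand_small_crucible below 0.027 m and z of each of bar_1, bar_2, bar_3 in the frame of stand_small_crucible below 0.03 m), for 0.2 s.
At the end, for the whole second after the job is handed in: Each ring upright (0.06 rad) in its own stand's recess, within 4 mm of centre and 2 mm of the floor; round ingots in the large stand's crucible, rectangular ones in the small stand's (within 27 mm of its axis, under 30 mm above its floor); lid shut (under 0.06 rad); all at rest (all of step 2 and horizontal distance between ring_large and stand_large_seat below 0.004 m and z of ring_large in the frame of stand_large_seat below 0.002 m and angle between each of ring_large, ring_small's own z axis and vertical below 0.06 rad and horizontal distance between ring_small and stand_small_seat below 0.004 m and z of ring_small in the frame of stand_small_seat below 0.002 m and value of joint case_lid below 0.06 rad and linear speed of each of ring_large, ring_small, round_1, round_2, round_3, bar_1, bar_2, bar_3 below 0.02 m/s); the robot touches nothing.
It fails at once if A bystander (polishing wheel, wax box, tin or jar) is pushed more than 5 cm from its place (distance of any of polish_wheel, wax_box, steel_tin, jar_separator from where it was at the start of the episode above 0.05 m).
Of round_1, round_2, round_3 only 1 to 2 are there at a start; the rules pass over those that are not, and their reading is None.
Of bar_1, bar_2, bar_3 only 2 to 3 are there at a start; the rules pass over those that are not, and their reading is None.
At some moment in a run one of ring_large, ring_small may be knocked a few centimetres aside while the robot is not near it.
Once in a run the grip may slacken for a moment while it holds something.
It also fails if it takes over 208 s, if anything falls off the work surface, if the arm or the gripper's body presses on something with over 40 N, if the wrist force passes 120 N, or if a joint passes its speed limit or range.

## Robot

A 6-joint arm with a two-finger parallel gripper is mounted at the origin on a cart in front of the work surface, level with it; the furniture and walls round the work are solid. World frame = base frame: x ahead of the robot, y to its left, z up, the work surface at z = 0. Lengths are in mm, angles in degrees, forces in N, time in s.
With the tool pointing down it reaches from about 325 to 900 mm from the base axis. Payload 3.5 kg.
Tool frame: the origin (TCP) lies at the very end of the fingers, on their centre line; the grasp point (between the pads) lies 19 mm behind it; z points along the fingers, y is the line along which they close (so a half turn about z gives the same grasp; the last joint's range is limited). The gripper opens to 85 mm and grips with 20 to 120 N. Pads are 22 mm wide; open, the fingers measure 114 mm over their backs; the gripper's body (76 mm by 85 mm) begins 54 mm behind the grasp point. The pads swing forward as they close: fully open they stand 13 mm farther back than shut.
Start: joints at [69.878, 15.837, -1.513, 72.651, 0, 84.076], TCP at [153.301, 605.905, 231.313] pointing down, gripper open.
Joint ranges: [-178.77, 178.77], [-48.84, 107.48], [-61.69, 71.31], [-111.58, 123.2], [-90, 87.43], [-180, 180]. Speed limits (degrees/s): [147.25, 147.25, 180, 180, 180, 180].

## Interface

Orientations are given as a 3x3 rotation matrix whose columns are the frame's x, y, z axes.
In Python, from station import observe, cams, finish_job gives the robot as it stands. The module is installed in compiled form; this text tells all that it offers.
- The arm moves only by the tool drive_tool, never from a script. Its argument "commands" is a list of rows, each an object with "hand": the gripper command: -1 is shut, 1 is fully open, values between are in proportion; "dp": the shift along the tool's x, y, z in cm, a list of three; "twist": the turn, a rotation vector about the tool's x, y, z in rad, a list of three. A call has exactly 5 rows; each row shifts and turns the commanded pose from where the row before left it, along the tool's axes as they then stand; what a row does not reach is not made up. A row lasts 1/12 s, in which the tool goes at most 41.7 mm and 7.16 degrees, less where a joint would pass 70% of its speed; a pose out of reach is approached as far as the arm can. A call with a gripper value outside its range is refused whole. The fingers move at their own pace and stop on an object; "squeeze" is the grip in N (left out, the last holds). Time passes only in rows, so rows that do not move let the fingers close, or fill a call up. It gives the time, the measured TCP pose, the force, the opening and the grip force at its end, in the units of the state.
- observe(): the state, without advancing time (a new reading comes with each control period).
- cams.grab_frame(name): name is "scene" or "top" or "wrist"; returns the picture (384x512x3 uint8, blue, green, red); there is no depth.
- cams.calibration(name): a dict with "vertical_fov" (degrees; the focal length in pixels is half the picture's height over the tangent of half this angle, whatever the lens; pixels are square), "cx", "cy" (the principal point, pixels), "world_from_camera" (4x4, takes a point from camera to world coordinates). Camera axes: x right, y up, looking along -z (the intrinsics and any distortion apply to the point x, -y, -z); pixel columns grow to the right and rows downward; lengths in mm; the calibration is good to about 2 mm. The wrist camera is an equidistant fisheye: a pixel r from the principal point sees the ray r / f radians off the axis. A picture is of the moment at which its call begins: read the wrist's pose just before it. calibration takes no time and is no camera call; for the wrist camera it gives the pose at the moment of the call.
- finish_job(): hands the job in; it is judged then, once.
Trained networks look in the newest picture that a camera, given by its name, has taken for a name from the list of things; names that differ only in an ending like _2 or _b are one class to them, and where a whole thing is asked for, a point or a joint stands for the part that bears it (a point fixed in the world has none). Each returns a list of dicts, best first, with "score" (0 to 1); they miss things now and then, are a little off and sometimes report something else, mostly with a low value. They report only what shows in the picture. A call takes as long as a camera call. They do not tell look-alikes from the thing itself.
- cams.spot_in(name, camera): "centre" ([x, y, z] in mm, in the coordinates of the camera as it stood for that picture, good to about 4 mm: the middle of the surface that is visible of it).
- cams.regions_of(name, camera): "mask" (384x512 bool, what is visible of it).
- cams.mark_of(name, camera): "centre" ([x, y, z] in mm, in the coordinates of the camera as it stood for that picture, good to about 4 mm: a listed point, or the origin of a listed thing).
The state is a dict: "time": time; "qpos": joint angles; "dq": joint speeds; "effort": joint torques, N m; "eef_pos": TCP position; "eef_rot": TCP orientation; "ft_force": force on the tool from outside, world axes, zero at the start; "ft_torque": the same for the moment, N m; "opening": finger opening in mm; "finger_force": force on a finger pad.
Only numpy, scipy, OpenCV 4.12 (cv2) and the standard library are available. Lean on these libraries where they do the work, as an engineer would, in place of code of your own. Each camera call takes 0.05 s, during which the arm holds its last target. There are 200 camera calls.

## Working session

There is one attempt and no reset: what is moved stays moved. The work goes in short steps, Python scripts to look and compute and a tool call to move; the robot and the scene stay as the last step left them, time stands still between calls to the robot, and variables do not carry over. Pictures are saved under pics/ and viewed, at most 14 in all, crops included, and the job is handed in when it is done.

Besides the shell and the picture viewer there is one more tool, called in YAML: its name, and indented under it one key for each argument. drive_tool: Moves the arm, as the interface text tells. Its arguments: {"type":"object","properties":{"commands":{"type":"array","items":{"type":"object","properties":{"hand":{"type":"number"},"dp":{"type":"array","items":{"type":"number"}},"twist":{"type":"array","items":{"type":"number"}}}}},"squeeze":{"type":"number"}},"required":["commands"]}

```bash
mkdir -p pics; cat > h.py <<'E'
import numpy as np,cv2
from station import observe,cams,finish_job
def cal(n):
    c=cams.calibration(n); f=192/np.tan(np.radians(c['vertical_fov']/2)); return c,f,np.array(c['world_from_camera'])
def w(n,p,T=None):
    if T is None: T=cal(n)[2]
    return (T@np.r_[p,1])[:3]
def ray(n,u,v,z,T=None):
    c,f,T0=cal(n); T=T0 if T is None else T
    x=(u-c['cx']);y=(v-c['cy'])
    if n=='wrist':
        r=np.hypot(x,y);th=r/f;d=np.array([np.sin(th)*x/max(r,1e-9),-np.sin(th)*y/max(r,1e-9),-np.cos(th)])
    else: d=np.array([x/f,-y/f,-1])
    d=T[:3,:3]@d; o=T[:3,3]; return o+d*(z-o[2])/d[2]
def grab(n,save=None):
    T=cal(n)[2]; im=cams.grab_frame(n)
    if save: cv2.imwrite('pics/'+save,im)
    return im,T
E
python3 - <<'E'
from h import *
np.set_printoptions(precision=1,suppress=True)
for n in('top','scene'):
    im,T=grab(n,n+'0.png'); c,f,_=cal(n); print(n,c,f)
    for nm in ['ring_large','ring_small','stand_large','stand_small','stand_large_seat','stand_small_seat','stand_large_crucible','stand_small_crucible','case','lid_knob','lid_hinge','polish_wheel','wax_box','steel_tin','jar_separator']:
        if n=='scene' and nm in('polish_wheel','wax_box','steel_tin'): continue
        for r in cams.mark_of(nm,n)[:3]: print(nm,round(r['score'],2),w(n,r['centre'],T))
s=observe();print(s['time'],s['eef_pos'],s['opening']);print(cal('wrist')[2],s['eef_rot'])
E
```

```text
top {'vertical_fov': 44.085870584744164, 'cx': 256.6599085497703, 'cy': 199.11090922073478, 'world_from_camera': array([[  -0.2,    1. ,   -0.2,  161.5],
       [  -1. ,   -0.2,    0. ,   44. ],
       [   0. ,    0.2,    1. , 1662.5],
       [   0. ,    0. ,    0. ,    1. ]])} 474.19329447310014
ring_large 0.48 [ 410.6 -139.     9.3]
ring_large 0.47 [ 511.1 -260.3   -2.8]
ring_small 0.54 [395.6 317.5  10. ]
stand_large 0.86 [436.1 324.1   1. ]
stand_small 0.72 [ 444.8 -140.8   -1.9]
stand_small 0.21 [498.5  89.4  16.9]
stand_large_seat 0.73 [399.5 320.8   5.7]
stand_large_seat 0.16 [396.7 313.3   9.9]
stand_small_seat 0.76 [ 408.3 -140.5    4.2]
stand_large_crucible 0.88 [473.7 329.3  11.6]
stand_small_crucible 0.63 [ 482.6 -139.1   20.2]
case 0.6 [434.1  91.2   0.5]
case 0.44 [402.3 321.5   6.6]
lid_knob 0.78 [410.3  97.5  77.4]
lid_knob 0.21 [481.7 461.1  -1.5]
lid_hinge 0.55 [496.   85.6  17.1]
polish_wheel 0.39 [ 617.4 -152.     0.8]
wax_box 0.86 [382.3 467.2   3.3]
steel_tin 0.66 [480.4 460.8  -4.9]
jar_separator 0.67 [670.8 -91.4  -0.9]
scene {'vertical_fov': 53.74435919772777
[... 390 characters left out ...]
395.6 321.    4.9]
stand_large 0.84 [436.7 326.6  -1.9]
stand_large 0.59 [396.6 320.3   2.8]
stand_small 0.82 [ 444.7 -138.     0.2]
stand_large_seat 0.6 [395.2 324.5   6.7]
stand_small_seat 0.94 [ 403.6 -139.1    6.1]
stand_small_crucible 0.69 [ 481.7 -137.9   16.2]
stand_small_crucible 0.15 [ 446.6 -136.2    1.6]
case 0.65 [431.9  99.9  -0.3]
lid_knob 0.32 [435.5 327.3   0.7]
lid_hinge 0.71 [492.5  85.1  15.5]
jar_separator 0.59 [664.  -88.5   1.2]
jar_separator 0.36 [494.5  86.7  17.2]
1.45 [153.3 605.9 231.3] 85.53047565342993
[[  0.2  -0.9  -0.3  77.9]
 [  1.    0.2   0.1 625.2]
 [ -0.   -0.3   1.  373.4]
 [  0.    0.    0.    1. ]] [[-1.   0.2 -0. ]
 [ 0.2  1.   0. ]
 [ 0.   0.  -1. ]]
```

View pics/top0.png

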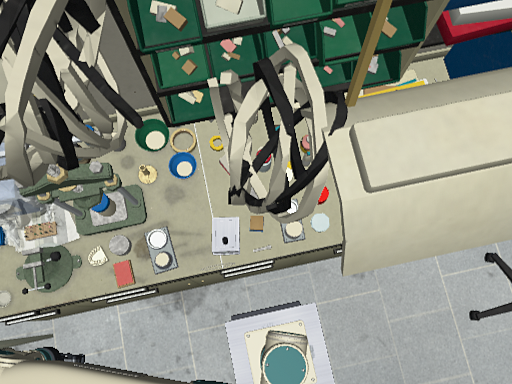

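```bash
python3 - <<'E'
from h import *
np.set_printoptions(precision=4,suppress=True)
s=observe();T=cal('wrist')[2];R=np.array(s['eef_rot']);print(R);print(R.T@T[:3,:3]);print(R.T@(T[:3,3]-s['eef_pos']));print(cal('wrist')[0])
im=cv2.imread('pics/scene0.png');cv2.imwrite('pics/scene0b.png',cv2.resize(im,(768,576)))
E
```

```text
[[-0.9695  0.2453 -0.    ]
 [ 0.2453  0.9695  0.0001]
 [ 0.      0.     -1.    ]]
[[-0.0004  0.9535  0.3015]
 [ 1.      0.0002  0.0005]
 [ 0.0004  0.3015 -0.9535]]
[  77.7707    0.1794 -142.0293]
{'vertical_fov': 65.70646984690485, 'cx': 253.55994583625994, 'cy': 196.17130583201111, 'world_from_camera': array([[  0.2457,  -0.9243,  -0.2921,  77.9415],
       [  0.9694,   0.2341,   0.0744, 625.1658],
       [ -0.0004,  -0.3015,   0.9535, 373.3636],
       [  0.    ,   0.    ,   0.    ,   1.    ]])}
```

View pics/scene0b.png

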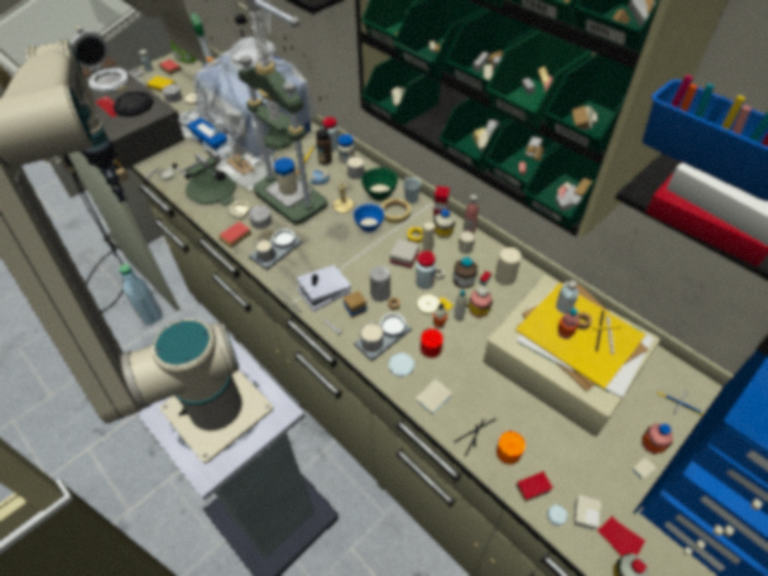

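```bash
cat > plan.py <<'E'
import json
from h import *
from scipy.spatial.transform import Rotation as Ro
def down(yaw,tilt=0):
    # tool x towards robot (-x) at yaw 0, z down; yaw about world z; tilt about tool y (deg)
    return Ro.from_euler('z',yaw,degrees=True).as_matrix()@np.array([[-1,0,0],[0,1,0],[0,0,-1.]])@Ro.from_euler('y',tilt,degrees=True).as_matrix()
def plan(wps,p=None,R=None,step=36,ang=6.5):
    """wps: (xyz, R, hand, [wait rows]) ; prints calls of 5 rows"""
    s=observe()
    p=np.array(s['eef_pos']) if p is None else np.array(p,float); R=np.array(s['eef_rot']) if R is None else R
    rows=[]
    for wp in wps:
        x,Rt,h=wp[:3]; x=np.array(x,float)
        n=int(max(np.ceil(np.linalg.norm(x-p)/step),np.ceil(np.degrees(np.linalg.norm(Ro.from_matrix(R.T@Rt).as_rotvec()))/ang)))
        for k in range(n):
            m=n-k; d=np.round(R.T@((x-p)/m)/10,2)+0.; tw=np.round(Ro.from_matrix(R.T@Rt).as_rotvec()/m,3)+0.
            r={'hand':h,'dp':d.tolist()}
            if np.any(tw): r['twist']=tw.tolist()
            rows.append(r); p=p+R@d*10; R=R@Ro.from_rotvec(tw).as_matrix()
        rows+=[{'hand':h}]*(wp[3] if len(wp)>3 else 0)
    while len(rows)%5: rows.append({'hand':rows[-1]['hand']})
    for i in range(0,len(rows),5): print(json.dumps(rows[i:i+5]).replace(' ',''))
    return p,R
E
python3 - <<'E'
from plan import *
plan([((365,92,300),down(-7),1)])
E
```

```text
[{"hand":1,"dp":[-2.07,-2.79,-0.43],"twist":[0.0,0.0,-0.008]},{"hand":1,"dp":[-2.05,-2.81,-0.43],"twist":[0.0,0.0,-0.008]},{"hand":1,"dp":[-2.03,-2.82,-0.43],"twist":[0.0,0.0,-0.008]},{"hand":1,"dp":[-2.0,-2.84,-0.43],"twist":[0.0,0.0,-0.008]},{"hand":1,"dp":[-1.98,-2.85,-0.43],"twist":[0.0,0.0,-0.008]}]
[{"hand":1,"dp":[-1.96,-2.87,-0.43],"twist":[0.0,0.0,-0.008]},{"hand":1,"dp":[-1.93,-2.89,-0.43],"twist":[0.0,0.0,-0.008]},{"hand":1,"dp":[-1.91,-2.9,-0.43],"twist":[0.0,0.0,-0.008]},{"hand":1,"dp":[-1.89,-2.92,-0.43],"twist":[0.0,0.0,-0.008]},{"hand":1,"dp":[-1.86,-2.93,-0.43],"twist":[0.0,0.0,-0.008]}]
[{"hand":1,"dp":[-1.84,-2.94,-0.43],"twist":[0.0,0.0,-0.008]},{"hand":1,"dp":[-1.82,-2.96,-0.43],"twist":[0.0,0.0,-0.008]},{"hand":1,"dp":[-1.79,-2.97,-0.43],"twist":[0.0,0.0,-0.007]},{"hand":1,"dp":[-1.77,-2.99,-0.43],"twist":[0.0,0.0,-0.008]},{"hand":1,"dp":[-1.75,-3.0,-0.43],"twist":[0.0,0.0,-0.007]}]
[{"hand":1,"dp":[-1.74,-3.02,-0.42],"twist":[0.0,0.0,-0.008]},{"hand":1},{"hand":1},{"hand":1},{"hand":1}]
```

drive_tool:
  commands:
    - {"hand": 1, "dp": [-2.0, -2.9, -0.4]}
    - {"hand": 1, "dp": [-2.0, -2.9, -0.4]}
    - {"hand": 1, "dp": [-2.0, -2.9, -0.4]}
    - {"hand": 1, "dp": [-2.0, -2.9, -0.4]}
    - {"hand": 1, "dp": [-2.0, -2.9, -0.4]}

```text
$.commands[0]: bad value
```

drive_tool:
  commands:
    - {"hand": 1, "dp": [-2.0, -2.9, -0.4]}
    - {"hand": 1, "dp": [-2.0, -2.9, -0.4]}
    - {"hand": 1, "dp": [-2.0, -2.9, -0.4]}
    - {"hand": 1, "dp": [-2.0, -2.9, -0.4]}
    - {"hand": 1, "dp": [-2.0, -2.9, -0.4]}

```text
$.commands[0]: bad value
```

drive_tool:
  commands:
    - {"hand": 1, "dp": [-2.0, -2.9, -0.4], "twist": [0, 0, -0.04]}
    - {"hand": 1, "dp": [-1.9, -2.9, -0.4], "twist": [0, 0, -0.04]}
    - {"hand": 1, "dp": [-1.8, -2.9, -0.4], "twist": [0, 0, -0.04]}
    - {"hand": 1, "dp": [-1.7, -3.0, -0.4]}
    - {"hand": 1, "dp": [-1.7, -3.0, -0.4]}

```text
$.commands[3]: bad value
```

```bash
python3 - <<'E'
from h import *
np.set_printoptions(precision=1,suppress=True)
s=observe();print(s['time'],s['eef_pos'],s['ft_force'],np.array(s['eef_rot'])[:,0])
im,T=grab('wrist','w1.png')
for nm in ['ring_large','ring_small','stand_large','stand_small','case','lid_knob','lid_hinge','stand_large_crucible','stand_small_crucible']:
    for r in cams.mark_of(nm,'wrist')[:2]: print(nm,round(r['score'],2),w('wrist',r['centre'],T))
cv2.imwrite('pics/w1b.png',cv2.resize(im,(768,576)))
E
```

```text
1.45 [153.3 605.9 231.3] [ 0.1 -0.1  0.1] [-1.   0.2  0. ]
ring_small 0.83 [394.7 321.5   7.6]
stand_small 0.76 [ 442.9 -141.1    0.5]
case 0.53 [ 441.7 -142.     1.8]
stand_small_crucible 0.74 [ 482.3 -143.2   14.7]
```

View pics/w1b.png

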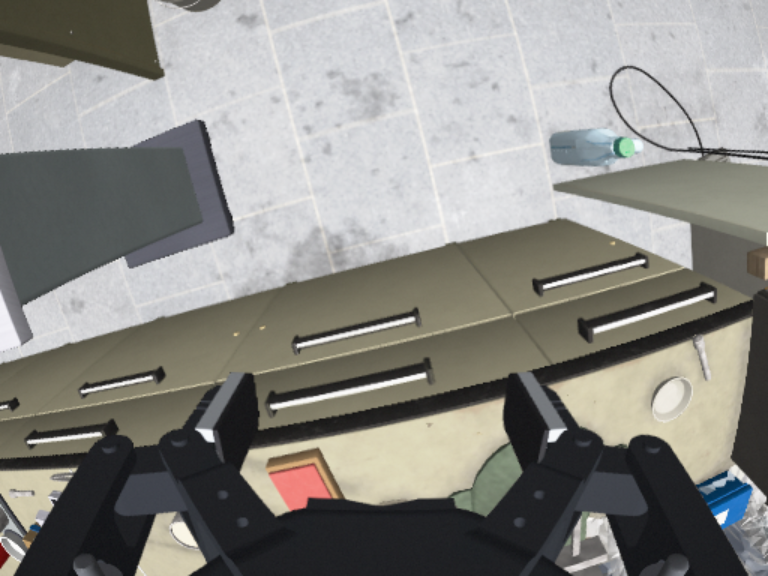

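drive_tool:
  commands:
    - {"hand": 1, "dp": [-2.4, -2.8, -0.4], "twist": [0, 0, 0]}
    - {"hand": 1, "dp": [-2.4, -2.8, -0.4], "twist": [0, 0, 0]}
    - {"hand": 1, "dp": [-2.4, -2.8, -0.4], "twist": [0, 0, 0]}
    - {"hand": 1, "dp": [-2.4, -2.8, -0.4], "twist": [0, 0, 0]}
    - {"hand": 1, "dp": [-2.4, -2.8, -0.4], "twist": [0, 0, 0]}

```text
time: 2.37
eef_pos: [235.7, 439.3, 251.5]
eef_rot: [[-0.97, 0.245, 0.0], [0.245, 0.97, 0.0], [-0.0, 0.0, -1.0]]
ft_force: [1.2, -0.0, 0.8]
opening: 85.7
finger_force: 0.0
```

drive_tool:
  commands:
    - {"hand": 1, "dp": [-2.4, -2.8, -0.4], "twist": [0, 0, 0]}
    - {"hand": 1, "dp": [-2.4, -2.8, -0.4], "twist": [0, 0, 0]}
    - {"hand": 1, "dp": [-2.4, -2.8, -0.4], "twist": [0, 0, 0]}
    - {"hand": 1, "dp": [-2.4, -2.8, -0.4], "twist": [0, 0, 0]}
    - {"hand": 1, "dp": [-2.4, -2.8, -0.4], "twist": [0, 0, 0]}

```text
time: 2.78
eef_pos: [317.6, 274.0, 271.8]
eef_rot: [[-0.97, 0.245, 0.001], [0.245, 0.97, 0.0], [-0.001, 0.001, -1.0]]
ft_force: [1.4, -0.3, -0.0]
opening: 85.8
finger_force: 0.0
```

drive_tool:
  commands:
    - {"hand": 1, "dp": [-2.4, -2.8, -0.4], "twist": [0, 0, -0.04]}
    - {"hand": 1, "dp": [-2.4, -2.8, -0.4], "twist": [0, 0, -0.04]}
    - {"hand": 1, "dp": [-2.4, -2.8, -0.4], "twist": [0, 0, -0.04]}
    - {"hand": 1, "dp": [-2.3, -2.9, -0.4], "twist": [0, 0, 0]}
    - {"hand": 1, "dp": [-2.3, -2.9, -0.4], "twist": [0, 0, 0]}

```text
time: 3.2
eef_pos: [409.2, 113.5, 291.9]
eef_rot: [[-0.992, 0.128, 0.001], [0.128, 0.992, 0.0], [-0.001, 0.0, -1.0]]
ft_force: [0.4, 0.7, -0.2]
opening: 85.5
finger_force: 0.0
```

```bash
sed -i "s/if np.any(tw): r/r/; s/rows+=\[{'hand':h}\]/rows+=[{'hand':h,'dp':[0,0,0],'twist':[0,0,0]}]/; s/rows.append({'hand':rows\[-1\]\['hand'\]})/rows.append({'hand':rows[-1]['hand'],'dp':[0,0,0],'twist':[0,0,0]})/" plan.py
python3 - <<'E'
from h import *
np.set_printoptions(precision=1,suppress=True)
s=observe();print(s['time'],s['eef_pos'],s['ft_force'],np.array(s['eef_rot'])[:,0])
im,T=grab('wrist','w2.png')
for nm in ['ring_large','ring_small','stand_large','stand_small','case','lid_knob','lid_hinge','stand_large_crucible','stand_small_crucible']:
    for r in cams.mark_of(nm,'wrist')[:2]: print(nm,round(r['score'],2),w('wrist',r['centre'],T))
cv2.imwrite('pics/w2b.png',cv2.resize(im,(768,576)))
E
```

```text
3.2 [409.2 113.5 291.9] [ 0.4  0.7 -0.2] [-1.   0.1 -0. ]
ring_large 0.72 [ 408.2 -138.1   12.7]
ring_large 0.69 [402.  326.8   4.6]
ring_small 0.91 [396.6 320.2   6.4]
stand_large 0.56 [436.9 326.    0. ]
stand_small 0.67 [ 440.3 -141.4   -1.1]
case 0.95 [429.2  97.2  -3.9]
lid_knob 0.98 [410.8  99.3  82.8]
lid_hinge 0.72 [495.9  84.6  16.3]
stand_large_crucible 0.72 [473.6 330.4  16.9]
stand_small_crucible 0.57 [ 481.5 -142.2   15.5]
```

View pics/w2b.png

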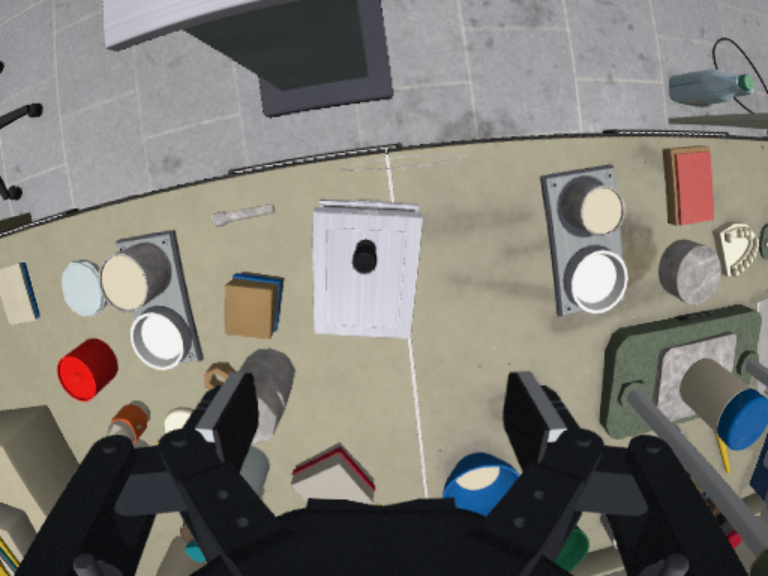

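```bash
python3 - <<'E'
from h import *
np.set_printoptions(precision=1,suppress=True)
R=[(314,207),(421,216),(407,338),(315,333)]
for u,v in R: print('lid',ray('wrist',u/1.5,v/1.5,34.5))
for z in(40,50,66): print('knob',ray('wrist',365/1.5,257/1.5,z),z)
im=cv2.imread('pics/w2.png'); cv2.imwrite('pics/c1.png',cv2.resize(im[125:235,200:290],None,fx=6,fy=5.4,interpolation=cv2.INTER_CUBIC))
E
```

```text
lid [366.6  61.3  34.5]
lid [387.1 155.8  34.5]
lid [503.2 130.4  34.5]
lid [487.   42.2  34.5]
knob [417.3 101.2  40. ] 40
knob [415.1 101.8  50. ] 50
knob [411.6 102.8  66. ] 66
```

View pics/c1.png

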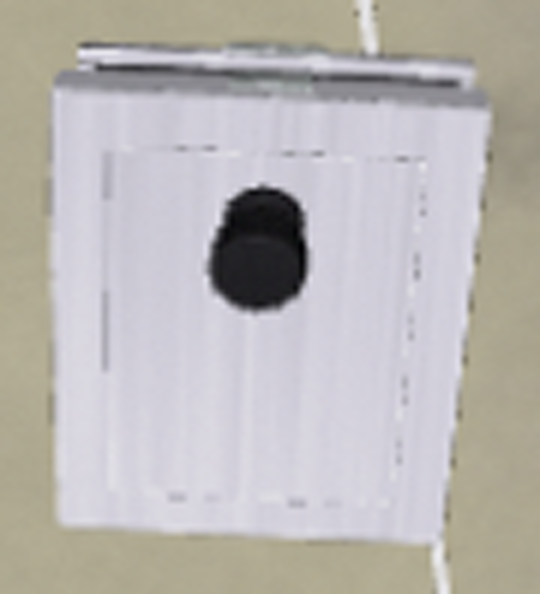

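```bash
python3 - <<'E'
from h import *
np.set_printoptions(precision=1,suppress=True)
P=[]
for x,y in [(55,80),(488,100),(440,545),(60,525)]: P.append(ray('wrist',200+x/6,125+y/5.4,34.5)); print(P[-1])
P=np.array(P); c=P.mean(0);print(c)
print(np.linalg.norm(P[0]-P[1]),np.linalg.norm(P[0]-P[3]),np.linalg.norm(P[1]-P[2]))
for i,j in((0,3),(1,2)): d=P[j]-P[i];print(np.degrees(np.arctan2(d[1],d[0])))
d=P[1]-P[0];print(np.degrees(np.arctan2(-d[0],d[1])))
print(ray('wrist',200+258/6,125+270/5.4,66.5))
E
```

```text
[369.   60.7  34.5]
[386.6 156.8  34.5]
[504.6 133.2  34.5]
[487.4  42.1  34.5]
[436.9  98.2  34.5]
97.63036047179288 119.86643754325722 120.33284492764903
-8.946125913954063
-11.311852689866441
-10.381001159750722
[416.1 101.8  66.5]
```

```bash
python3 - <<'E'
from plan import *
plan([((413,100.5,110),down(-10.5),0.2),((413,100.5,61),down(-10.5),0.2),((413,100.5,61),down(-10.5),-1,5)],step=36)
E
```

```text
[{"hand":0.2,"dp":[-0.12,-0.25,3.02],"twist":[0.0,0.0,0.01]},{"hand":0.2,"dp":[-0.12,-0.25,3.02],"twist":[0.0,0.0,0.01]},{"hand":0.2,"dp":[-0.12,-0.25,3.02],"twist":[0.0,0.0,0.009]},{"hand":0.2,"dp":[-0.12,-0.24,3.02],"twist":[0.0,0.0,0.01]},{"hand":0.2,"dp":[-0.13,-0.24,3.02],"twist":[0.0,0.0,0.009]}]
[{"hand":0.2,"dp":[-0.13,-0.25,3.02],"twist":[0.0,0.0,0.01]},{"hand":0.2,"dp":[0.0,0.0,2.45],"twist":[0.0,0.0,0.0]},{"hand":0.2,"dp":[0.0,0.0,2.45],"twist":[0.0,0.0,0.0]},{"hand":-1,"dp":[0.0,0.0,0.0],"twist":[0.0,0.0,0.0]},{"hand":-1,"dp":[0,0,0],"twist":[0,0,0]}]
[{"hand":-1,"dp":[0,0,0],"twist":[0,0,0]},{"hand":-1,"dp":[0,0,0],"twist":[0,0,0]},{"hand":-1,"dp":[0,0,0],"twist":[0,0,0]},{"hand":-1,"dp":[0,0,0],"twist":[0,0,0]},{"hand":-1,"dp":[0,0,0],"twist":[0,0,0]}]
```

drive_tool:
  commands:
    - {"hand": 0.2, "dp": [-0.12, -0.25, 3.0], "twist": [0, 0, 0.01]}
    - {"hand": 0.2, "dp": [-0.12, -0.25, 3.0], "twist": [0, 0, 0.01]}
    - {"hand": 0.2, "dp": [-0.12, -0.25, 3.0], "twist": [0, 0, 0.01]}
    - {"hand": 0.2, "dp": [-0.12, -0.25, 3.0], "twist": [0, 0, 0.01]}
    - {"hand": 0.2, "dp": [-0.12, -0.25, 3.0], "twist": [0, 0, 0.01]}
  squeeze: 40

```text
time: 4.12
eef_pos: [412.4, 102.7, 140.2]
eef_rot: [[-0.984, 0.175, 0.001], [0.175, 0.984, 0.0], [-0.001, 0.0, -1.0]]
ft_force: [0.0, 1.2, -0.4]
opening: 50.9
finger_force: 0.0
```

drive_tool:
  commands:
    - {"hand": 0.2, "dp": [-0.12, -0.25, 3.0], "twist": [0, 0, 0.01]}
    - {"hand": 0.2, "dp": [0, 0, 2.0], "twist": [0, 0, 0]}
    - {"hand": 0.2, "dp": [0, 0, 2.0], "twist": [0, 0, 0]}
    - {"hand": 0.2, "dp": [0, 0, 1.0], "twist": [0, 0, 0]}
    - {"hand": 0.2, "dp": [0, 0, 0], "twist": [0, 0, 0]}

```text
time: 4.53
eef_pos: [410.9, 99.7, 59.2]
eef_rot: [[-0.983, 0.185, -0.005], [0.185, 0.983, -0.0], [0.005, -0.001, -1.0]]
ft_force: [0.2, -0.1, 1.1]
opening: 51.4
finger_force: 0.0
```

drive_tool:
  commands:
    - {"hand": -1, "dp": [0, 0, 0], "twist": [0, 0, 0]}
    - {"hand": -1, "dp": [0, 0, 0], "twist": [0, 0, 0]}
    - {"hand": -1, "dp": [0, 0, 0], "twist": [0, 0, 0]}
    - {"hand": -1, "dp": [0, 0, 0], "twist": [0, 0, 0]}
    - {"hand": -1, "dp": [0, 0, 0], "twist": [0, 0, 0]}

```text
time: 4.95
eef_pos: [414.4, 99.3, 62.3]
eef_rot: [[-0.982, 0.187, 0.002], [0.187, 0.982, -0.0], [-0.002, 0.0, -1.0]]
ft_force: [-0.1, -0.9, 0.8]
opening: 18.2
finger_force: 39.0
```

drive_tool:
  commands:
    - {"hand": -1, "dp": [0, 0, 0], "twist": [0, 0, 0]}
    - {"hand": -1, "dp": [0, 0, 0], "twist": [0, 0, 0]}
    - {"hand": -1, "dp": [0, 0, 0], "twist": [0, 0, 0]}
    - {"hand": -1, "dp": [0, 0, 0], "twist": [0, 0, 0]}
    - {"hand": -1, "dp": [0, 0, 0], "twist": [0, 0, 0]}

```text
time: 5.37
eef_pos: [413.8, 99.4, 61.5]
eef_rot: [[-0.982, 0.187, 0.001], [0.187, 0.982, 0.0], [-0.001, 0.0, -1.0]]
ft_force: [0.0, 0.1, 1.0]
opening: 18.5
finger_force: 39.0
```

```bash
python3 - <<'E'
from plan import *
grab('wrist','w3.png')
s=observe();p0=np.array(s['eef_pos']);d=np.array([np.cos(np.radians(-10.5)),np.sin(np.radians(-10.5))])
t0=0.21;out=[]
f=lambda t:np.array([-94*np.cos(t)+43*np.sin(t),43*np.cos(t)+94*np.sin(t)])
for t in np.linspace(t0,1.78,21)[1:]:
    g=f(t)-f(t0); out.append((p0+np.r_[d*g[0],g[1]],down(-10.5),-1))
plan(out)
E
```

```text
[{"hand":-1,"dp":[-0.51,0.0,-0.63],"twist":[0.0,0.001,-0.005]},{"hand":-1,"dp":[-0.56,0.0,-0.59],"twist":[0.0,0.0,0.0]},{"hand":-1,"dp":[-0.6,0.0,-0.55],"twist":[0.0,0.0,0.0]},{"hand":-1,"dp":[-0.64,0.0,-0.49],"twist":[0.0,0.0,0.0]},{"hand":-1,"dp":[-0.68,0.0,-0.45],"twist":[0.0,0.0,0.0]}]
[{"hand":-1,"dp":[-0.71,0.0,-0.39],"twist":[0.0,0.0,0.0]},{"hand":-1,"dp":[-0.74,0.0,-0.33],"twist":[0.0,0.0,0.0]},{"hand":-1,"dp":[-0.76,0.0,-0.27],"twist":[0.0,0.0,0.0]},{"hand":-1,"dp":[-0.79,0.0,-0.21],"twist":[0.0,0.0,0.0]},{"hand":-1,"dp":[-0.79,0.0,-0.15],"twist":[0.0,0.0,0.0]}]
[{"hand":-1,"dp":[-0.81,0.0,-0.09],"twist":[0.0,0.0,0.0]},{"hand":-1,"dp":[-0.81,0.0,-0.02],"twist":[0.0,0.0,0.0]},{"hand":-1,"dp":[-0.81,0.0,0.03],"twist":[0.0,0.0,0.0]},{"hand":-1,"dp":[-0.81,0.0,0.11],"twist":[0.0,0.0,0.0]},{"hand":-1,"dp":[-0.79,0.0,0.16],"twist":[0.0,0.0,0.0]}]
[{"hand":-1,"dp":[-0.78,0.0,0.23],"twist":[0.0,0.0,0.0]},{"hand":-1,"dp":[-0.76,0.0,0.29],"twist":[0.0,0.0,0.0]},{"hand":-1,"dp":[-0.73,0.0,0.35],"twist":[0.0,0.0,0.0]},{"hand":-1,"dp":[-0.7,0.0,0.4],"twist":[0.0,0.0,0.0]},{"hand":-1,"dp":[-0.68,0.0,0.46],"twist":[0.0,0.0,0.0]}]
```

View pics/w3.png

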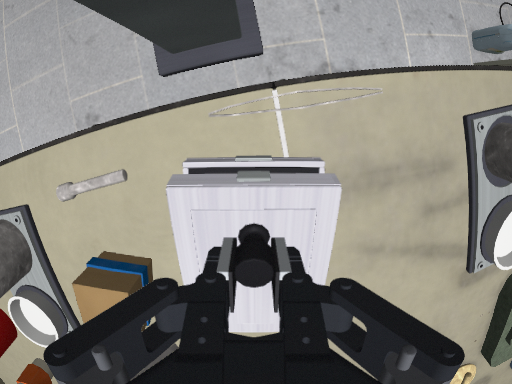

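drive_tool:
  commands:
    - {"hand": -1, "dp": [-0.5, 0, -0.63], "twist": [0, 0, 0]}
    - {"hand": -1, "dp": [-0.56, 0, -0.6], "twist": [0, 0, 0]}
    - {"hand": -1, "dp": [-0.6, 0, -0.55], "twist": [0, 0, 0]}
    - {"hand": -1, "dp": [-0.64, 0, -0.5], "twist": [0, 0, 0]}
    - {"hand": -1, "dp": [-0.68, 0, -0.45], "twist": [0, 0, 0]}

```text
time: 5.83
eef_pos: [441.6, 94.2, 88.6]
eef_rot: [[-0.982, 0.186, -0.004], [0.186, 0.982, 0.002], [0.004, 0.001, -1.0]]
ft_force: [-2.6, 3.9, -2.9]
opening: 18.2
finger_force: 39.5
```

drive_tool:
  commands:
    - {"hand": -1, "dp": [-0.71, 0, -0.4], "twist": [0, 0, 0]}
    - {"hand": -1, "dp": [-0.74, 0, -0.33], "twist": [0, 0, 0]}
    - {"hand": -1, "dp": [-0.76, 0, -0.27], "twist": [0, 0, 0]}
    - {"hand": -1, "dp": [-0.79, 0, -0.21], "twist": [0, 0, 0]}
    - {"hand": -1, "dp": [-0.79, 0, -0.15], "twist": [0, 0, 0]}

```text
time: 6.25
eef_pos: [479.9, 87.1, 103.3]
eef_rot: [[-0.982, 0.186, -0.002], [0.186, 0.982, 0.002], [0.002, 0.001, -1.0]]
ft_force: [-3.5, 3.0, 2.1]
opening: 18.2
finger_force: 40.3
```

Forces are small; continue.

drive_tool:
  commands:
    - {"hand": -1, "dp": [-0.8, 0, -0.09], "twist": [0, 0, 0]}
    - {"hand": -1, "dp": [-0.81, 0, -0.02], "twist": [0, 0, 0]}
    - {"hand": -1, "dp": [-0.81, 0, 0.03], "twist": [0, 0, 0]}
    - {"hand": -1, "dp": [-0.81, 0, 0.1], "twist": [0, 0, 0]}
    - {"hand": -1, "dp": [-0.79, 0, 0.16], "twist": [0, 0, 0]}

```text
time: 6.67
eef_pos: [521.6, 79.4, 101.8]
eef_rot: [[-0.982, 0.186, 0.003], [0.186, 0.982, 0.001], [-0.003, 0.001, -1.0]]
ft_force: [-1.9, 4.5, 5.4]
opening: 18.1
finger_force: 39.7
```

drive_tool:
  commands:
    - {"hand": -1, "dp": [-0.78, 0, 0.23], "twist": [0, 0, 0]}
    - {"hand": -1, "dp": [-0.76, 0, 0.29], "twist": [0, 0, 0]}
    - {"hand": -1, "dp": [-0.73, 0, 0.35], "twist": [0, 0, 0]}
    - {"hand": -1, "dp": [-0.7, 0, 0.4], "twist": [0, 0, 0]}
    - {"hand": -1, "dp": [-0.68, 0, 0.46], "twist": [0, 0, 0]}

```text
time: 7.08
eef_pos: [558.7, 72.5, 84.4]
eef_rot: [[-0.982, 0.187, 0.005], [0.187, 0.982, 0.001], [-0.005, 0.002, -1.0]]
ft_force: [0.0, 4.5, 5.3]
opening: 18.4
finger_force: 39.1
```

drive_tool:
  commands:
    - {"hand": 0, "dp": [0, 0, 0], "twist": [0, 0, 0]}
    - {"hand": 0, "dp": [0, 0, 0], "twist": [0, 0, 0]}
    - {"hand": 0, "dp": [0, 0, 0], "twist": [0, 0, 0]}
    - {"hand": 0, "dp": [0, 0, 0], "twist": [0, 0, 0]}
    - {"hand": 0, "dp": [0, 0, -1], "twist": [0, 0, 0]}

```text
time: 7.5
eef_pos: [553.1, 71.9, 91.4]
eef_rot: [[-0.982, 0.187, -0.005], [0.187, 0.982, -0.001], [0.004, -0.002, -1.0]]
ft_force: [-0.2, -0.2, -0.2]
opening: 42.5
finger_force: 0.0
```

drive_tool:
  commands:
    - {"hand": 0, "dp": [0, 0, -2], "twist": [0, 0, 0]}
    - {"hand": 0, "dp": [0, 0, -3], "twist": [0, 0, 0]}
    - {"hand": 0, "dp": [0, 0, -3], "twist": [0, 0, 0]}
    - {"hand": 0, "dp": [0, 0, -3], "twist": [0, 0, 0]}
    - {"hand": 0, "dp": [0, 0, -3], "twist": [0, 0, 0]}

```text
time: 7.92
eef_pos: [554.8, 72.1, 235.4]
eef_rot: [[-0.982, 0.187, 0.001], [0.187, 0.982, -0.001], [-0.001, -0.0, -1.0]]
ft_force: [-0.2, -0.5, -0.2]
opening: 42.8
finger_force: 0.0
```

```bash
python3 - <<'E'
from plan import *
np.set_printoptions(precision=1,suppress=True)
im,T=grab('wrist','w4.png')
for nm in ['lid_knob','lid_hinge','case','round_1','bar_1']:
    for r in cams.mark_of(nm,'wrist')[:4]: print(nm,round(r['score'],2),w('wrist',r['centre'],T))
E
```

```text
lid_knob 0.76 [553.   72.3 101.7]
lid_hinge 0.84 [497.2  82.8  13.4]
lid_hinge 0.49 [473.9 327.9  15.4]
case 0.66 [429.1  95.6  -1.5]
case 0.23 [433.6 327.8  -0.8]
round_1 0.64 [469.  109.3  15.1]
bar_1 0.69 [436.2 123.5  15.7]
bar_1 0.67 [426.8  71.7  12.4]
bar_1 0.43 [455.4  62.3  14.9]
```

View pics/w4.png

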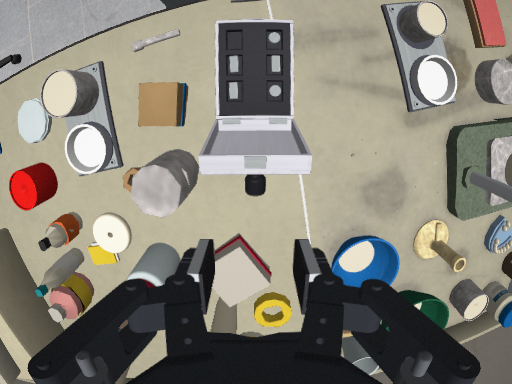

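drive_tool:
  commands:
    - {"hand": 0, "dp": [3, 0, 0], "twist": [0, 0, 0]}
    - {"hand": 0, "dp": [3, 0, 0], "twist": [0, 0, 0]}
    - {"hand": 0, "dp": [3, 0, 0], "twist": [0, 0, 0]}
    - {"hand": 0, "dp": [3, 0, 1.5], "twist": [0, 0, 0]}
    - {"hand": 0, "dp": [3, 0, 2], "twist": [0, 0, 0]}

```text
time: 8.63
eef_pos: [406.9, 100.4, 197.6]
eef_rot: [[-0.982, 0.187, 0.001], [0.187, 0.982, -0.0], [-0.001, 0.0, -1.0]]
ft_force: [-0.1, 0.5, -0.0]
opening: 42.6
finger_force: 0.0
```

drive_tool:
  commands:
    - {"hand": -0.3, "dp": [0, 0, 2], "twist": [0, 0, 0]}
    - {"hand": -0.3, "dp": [0, 0, 0], "twist": [0, 0, 0]}
    - {"hand": -0.3, "dp": [0, 0, 0], "twist": [0, 0, 0]}
    - {"hand": -0.3, "dp": [0, 0, 0], "twist": [0, 0, 0]}
    - {"hand": -0.3, "dp": [0, 0, 0], "twist": [0, 0, 0]}

```text
time: 9.05
eef_pos: [409.8, 100.3, 179.2]
eef_rot: [[-0.982, 0.187, 0.002], [0.187, 0.982, 0.0], [-0.002, 0.0, -1.0]]
ft_force: [0.4, 0.7, 0.5]
opening: 29.9
finger_force: 0.0
```

```bash
python3 - <<'E'
from plan import *
np.set_printoptions(precision=1,suppress=True)
im,T=grab('wrist','w5.png')
np.save('T5.npy',T)
for nm in ['round_1','bar_1','case']:
    for r in cams.mark_of(nm,'wrist')[:4]: print(nm,round(r['score'],2),w('wrist',r['centre'],T))
cv2.imwrite('pics/w5b.png',cv2.resize(im[20:270,120:400],None,fx=2.4,fy=2.4,interpolation=cv2.INTER_CUBIC))
E
```

```text
round_1 0.71 [466.3 110.5  18.2]
round_1 0.68 [398.5 125.8  13.5]
round_1 0.57 [ 442.  -142.     0.1]
bar_1 0.81 [423.8  71.3  12.8]
bar_1 0.73 [452.2  65.3  12.7]
bar_1 0.49 [435.3 122.   16.5]
bar_1 0.35 [402.2 124.   17.2]
case 0.63 [430.4  95.7  -4.8]
case 0.29 [402.6 124.4  17.5]
```

View pics/w5b.png

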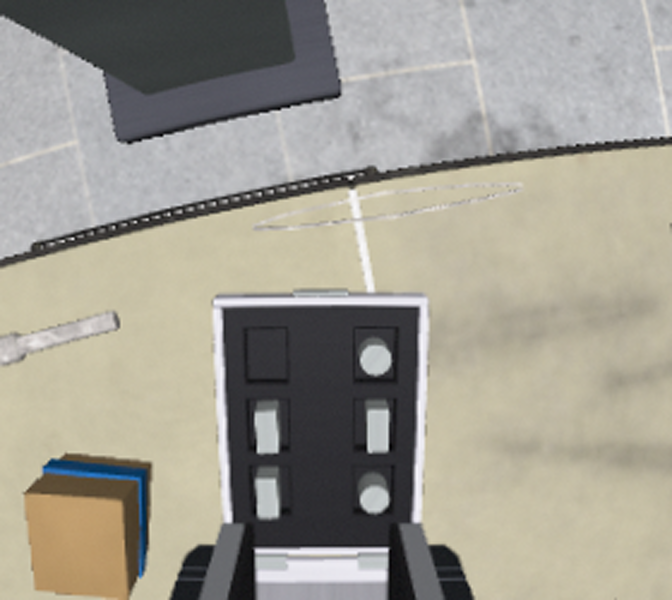

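```bash
python3 - <<'E'
from plan import *
np.set_printoptions(precision=1,suppress=True)
T=np.load('T5.npy')
q=lambda x,y,z:ray('wrist',120+x/2.4,20+y/2.4,z,T)
A=q(214,297,16);B=q(428,297,16);print('front corners',A,B,np.linalg.norm(A-B),np.degrees(np.arctan2(-(B-A)[0],(B-A)[1])))
print('pocket',q(268,354.5,16),q(268,328,16),q(268,381,16))
print('RN',q(376,357,26),'RF',q(374,499,26)); print('BRm',q(378,431,26)); print('BLm',q(268,436,26),'BLf',q(268,502,26))
for o in [(433,96.5)]:
  r=np.radians(-10.7);M=np.array([[np.cos(r),-np.sin(r)],[np.sin(r),np.cos(r)]])
  for n,c in dict(front=(-62,0),LN=(-36,-24),LM=(-4,-24),LF=(28,-24),RN=(-36,24),RM=(-4,24),RF=(28,24)).items(): print(n,np.array(o)+M@c)
E
```

```text
front corners [363.9  62.3  16. ] [381.2 153.2  16. ] 92.4968425129069 -10.803574932554085
pocket [393.4  80.2  16. ] [381.9  82.6  16. ] [405.2  77.7  16. ]
RN [401.1 126.   26. ] RF [465.5 114.4  26. ]
BRm [433.8 121.4  26. ]
BLm [427.1  73.7  26. ] BLf [457.9  67.   26. ]
front [372.1 108. ]
LN [393.2  79.6]
LM [424.6  73.7]
LF [456.1  67.7]
RN [402.1 126.8]
RM [433.5 120.8]
RF [465.  114.9]
```

```bash
cat > cyc.py <<'E'
from plan import *
D=down(-10.7)
def pick(x,y,z=18.5,hp=-0.4,zt=130,**k):
    return plan([((x,y,45),D,hp),((x,y,24),D,hp),((x,y,z),D,hp,2),((x,y,z),D,-1,4),((x,y,40),D,-1),((x,y,zt),D,-1)],**k)
def drop(x,y,z=36,h=-0.35,zt=120,**k):
    return plan([((x,y,zt),D,-1),((x,y,z+5),D,-1),((x,y,z),D,-1,2),((x,y,z),D,h,4),((x,y,z+40),D,h),((x,y,zt),D,h)],**k)
E
python3 - <<'E'
from cyc import *
p,R=pick(424.6,73.7)
print();drop(482-13*.18,-140-13,p=p,R=R)
E
```

```text
[{"hand":-0.4,"dp":[-0.5,-0.58,3.35],"twist":[0.0,0.0,0.0]},{"hand":-0.4,"dp":[-0.5,-0.58,3.35],"twist":[0.0,0.0,0.0]},{"hand":-0.4,"dp":[-0.5,-0.59,3.35],"twist":[0.0,0.001,-0.001]},{"hand":-0.4,"dp":[-0.5,-0.58,3.34],"twist":[0.0,0.0,0.0]},{"hand":-0.4,"dp":[0.0,0.0,2.1],"twist":[0.0,0.0,0.0]}]
[{"hand":-0.4,"dp":[0.0,0.0,0.55],"twist":[0.0,0.0,0.0]},{"hand":-0.4,"dp":[0,0,0],"twist":[0,0,0]},{"hand":-0.4,"dp":[0,0,0],"twist":[0,0,0]},{"hand":-1,"dp":[0.0,0.0,0.0],"twist":[0.0,0.0,0.0]},{"hand":-1,"dp":[0,0,0],"twist":[0,0,0]}]
[{"hand":-1,"dp":[0,0,0],"twist":[0,0,0]},{"hand":-1,"dp":[0,0,0],"twist":[0,0,0]},{"hand":-1,"dp":[0,0,0],"twist":[0,0,0]},{"hand":-1,"dp":[0.0,0.0,-2.15],"twist":[0.0,0.0,0.0]},{"hand":-1,"dp":[0.0,0.0,-3.0],"twist":[0.0,0.0,0.0]}]
[{"hand":-1,"dp":[0.0,0.0,-3.0],"twist":[0.0,0.0,0.0]},{"hand":-1,"dp":[0.0,0.0,-3.0],"twist":[0.0,0.0,0.0]},{"hand":-1,"dp":[0,0,0],"twist":[0,0,0]},{"hand":-1,"dp":[0,0,0],"twist":[0,0,0]},{"hand":-1,"dp":[0,0,0],"twist":[0,0,0]}]

[{"hand":-1,"dp":[-1.38,-3.04,0.14],"twist":[0.0,0.0,0.0]},{"hand":-1,"dp":[-1.37,-3.03,0.14],"t
[... 508 characters left out ...]
twist":[0.0,0.0,0.0]},{"hand":-1,"dp":[0,0,0],"twist":[0,0,0]},{"hand":-1,"dp":[0,0,0],"twist":[0,0,0]},{"hand":-0.35,"dp":[0.0,0.0,0.0],"twist":[0.0,0.0,0.0]},{"hand":-0.35,"dp":[0,0,0],"twist":[0,0,0]}]
[{"hand":-0.35,"dp":[0,0,0],"twist":[0,0,0]},{"hand":-0.35,"dp":[0,0,0],"twist":[0,0,0]},{"hand":-0.35,"dp":[0,0,0],"twist":[0,0,0]},{"hand":-0.35,"dp":[0.0,0.0,-2.0],"twist":[0.0,0.0,0.0]},{"hand":-0.35,"dp":[0.0,0.0,-2.0],"twist":[0.0,0.0,0.0]}]
[{"hand":-0.35,"dp":[0.0,0.0,-2.2],"twist":[0.0,0.0,0.0]},{"hand":-0.35,"dp":[0.0,0.0,-2.2],"twist":[0.0,0.0,0.0]},{"hand":-0.35,"dp":[0,0,0],"twist":[0,0,0]},{"hand":-0.35,"dp":[0,0,0],"twist":[0,0,0]},{"hand":-0.35,"dp":[0,0,0],"twist":[0,0,0]}]
```

drive_tool:
  commands:
    - {"hand": -0.4, "dp": [-0.5, -0.58, 3.35], "twist": [0, 0, 0]}
    - {"hand": -0.4, "dp": [-0.5, -0.58, 3.35], "twist": [0, 0, 0]}
    - {"hand": -0.4, "dp": [-0.5, -0.58, 3.35], "twist": [0, 0, 0]}
    - {"hand": -0.4, "dp": [-0.5, -0.58, 3.35], "twist": [0, 0, 0]}
    - {"hand": -0.4, "dp": [0, 0, 1.2], "twist": [0, 0, 0]}
  squeeze: 40

```text
time: 9.67
eef_pos: [421.4, 72.8, 28.7]
eef_rot: [[-0.982, 0.188, -0.005], [0.188, 0.982, -0.001], [0.005, -0.002, -1.0]]
ft_force: [-1.3, 0.0, 0.3]
opening: 25.8
finger_force: 0.0
```

drive_tool:
  commands:
    - {"hand": -0.4, "dp": [0, 0, 0.7], "twist": [0, 0, 0]}
    - {"hand": -0.4, "dp": [0, 0, 0.4], "twist": [0, 0, 0]}
    - {"hand": -0.4, "dp": [0, 0, 0.35], "twist": [0, 0, 0]}
    - {"hand": -0.4, "dp": [0, 0, 0], "twist": [0, 0, 0]}
    - {"hand": -0.4, "dp": [0, 0, 0], "twist": [0, 0, 0]}

```text
time: 10.08
eef_pos: [424.4, 74.0, 18.6]
eef_rot: [[-0.982, 0.186, 0.002], [0.186, 0.982, 0.0], [-0.002, 0.0, -1.0]]
ft_force: [0.7, -0.5, -0.4]
opening: 25.6
finger_force: 0.0
```

drive_tool:
  commands:
    - {"hand": -1, "dp": [0, 0, 0], "twist": [0, 0, 0]}
    - {"hand": -1, "dp": [0, 0, 0], "twist": [0, 0, 0]}
    - {"hand": -1, "dp": [0, 0, 0], "twist": [0, 0, 0]}
    - {"hand": -1, "dp": [0, 0, 0], "twist": [0, 0, 0]}
    - {"hand": -1, "dp": [0, 0, 0], "twist": [0, 0, 0]}

```text
time: 10.5
eef_pos: [424.3, 74.0, 18.7]
eef_rot: [[-0.982, 0.187, 0.002], [0.187, 0.982, 0.0], [-0.002, 0.001, -1.0]]
ft_force: [-0.9, -0.2, 6.1]
opening: 8.5
finger_force: 41.4
```

drive_tool:
  commands:
    - {"hand": -1, "dp": [0, 0, -2], "twist": [0, 0, 0]}
    - {"hand": -1, "dp": [0, 0, -3], "twist": [0, 0, 0]}
    - {"hand": -1, "dp": [0, 0, -3], "twist": [0, 0, 0]}
    - {"hand": -1, "dp": [0, 0, -3], "twist": [0, 0, 0]}
    - {"hand": -1, "dp": [-1.4, -3.0, 0], "twist": [0, 0, 0]}

```text
time: 10.92
eef_pos: [434.7, 44.6, 133.3]
eef_rot: [[-0.984, 0.18, 0.01], [0.18, 0.984, 0.002], [-0.009, 0.004, -1.0]]
ft_force: [1.3, -1.1, 0.1]
opening: 8.4
finger_force: 40.7
```

drive_tool:
  commands:
    - {"hand": -1, "dp": [-1.4, -3.05, 0], "twist": [0, 0, 0]}
    - {"hand": -1, "dp": [-1.4, -3.05, 0], "twist": [0, 0, 0]}
    - {"hand": -1, "dp": [-1.4, -3.05, 0], "twist": [0, 0, 0]}
    - {"hand": -1, "dp": [-1.4, -3.05, 0], "twist": [0, 0, 0]}
    - {"hand": -1, "dp": [-1.4, -3.05, 0], "twist": [0, 0, 0]}

```text
time: 11.33
eef_pos: [471.8, -122.7, 127.8]
eef_rot: [[-0.982, 0.187, 0.001], [0.187, 0.982, -0.0], [-0.001, 0.0, -1.0]]
ft_force: [1.5, -0.6, -0.6]
opening: 8.4
finger_force: 40.7
```

drive_tool:
  commands:
    - {"hand": -1, "dp": [-1.2, -3.0, 0], "twist": [0, 0, 0]}
    - {"hand": -1, "dp": [0, 0, 0], "twist": [0, 0, 0]}
    - {"hand": -1, "dp": [0, 0, 0], "twist": [0, 0, 0]}
    - {"hand": -1, "dp": [0, 0, 0], "twist": [0, 0, 0]}
    - {"hand": -1, "dp": [0, 0, 0], "twist": [0, 0, 0]}

```text
time: 11.75
eef_pos: [477.1, -151.7, 127.3]
eef_rot: [[-0.983, 0.186, -0.001], [0.186, 0.983, 0.001], [0.001, 0.001, -1.0]]
ft_force: [0.7, 1.0, -0.1]
opening: 8.4
finger_force: 40.7
```

```bash
python3 - <<'E'
from plan import *
np.set_printoptions(precision=1,suppress=True)
im,T=grab('wrist','w6.png');np.save('T6.npy',T)
print(observe()['eef_pos'],observe()['opening'])
for nm in ['stand_small','stand_small_crucible','stand_small_seat','ring_large']:
    for r in cams.mark_of(nm,'wrist')[:2]: print(nm,round(r['score'],2),w('wrist',r['centre'],T))
cv2.imwrite('pics/w6b.png',cv2.resize(im[40:300,110:400],None,fx=2.3,fy=2.3,interpolation=cv2.INTER_CUBIC))
E
```

```text
[ 477.2 -151.6  127.4] 8.741081799759623
stand_small 0.83 [ 443.1 -142.6   -0.9]
stand_small 0.3 [668.8 -89.1  -2.5]
stand_small_crucible 0.86 [ 483.9 -140.3   18. ]
ring_large 0.88 [ 404.6 -139.6   13.8]
ring_large 0.83 [ 511.6 -258.6   -0.9]
```

View pics/w6b.png

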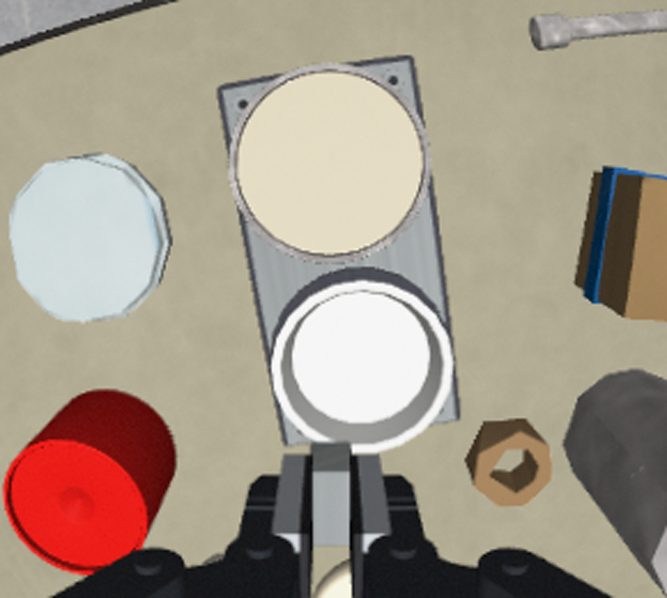

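```bash
python3 - <<'E'
from plan import *
np.set_printoptions(precision=1,suppress=True)
T=np.load('T6.npy');q=lambda x,y,z:ray('wrist',110+x/2.3,40+y/2.3,z,T)
print('cruc',q(364,366,32),[q(a,b,32) for a,b in((272,360),(456,360),(364,284),(364,450))]);print('ring',q(330,163,67))
P=np.array([q(*c,12) for c in((219,86),(412,57),(459,418),(286,444))]);print(P,P.mean(0))
e=np.r_[P[2]-P[1],P[3]-P[0]].reshape(2,3);print(np.degrees(np.arctan2(e[:,1],e[:,0])))
E
```

```text
cruc [ 479.3 -139.4   32. ] [array([ 470.7, -172. ,   32. ]), array([ 483.3, -105.6,   32. ]), array([ 449.2, -134.1,   32. ]), array([ 512.6, -145.1,   32. ])]
ring [ 404.5 -137.9   67. ]
[[ 368.4 -173.    12. ]
 [ 371.2 -100.7   12. ]
 [ 515.4 -104.8   12. ]
 [ 513.3 -177.    12. ]] [ 442.1 -138.9   12. ]
[-1.6 -1.6]
```

drive_tool:
  commands:
    - {"hand": -1, "dp": [0, 0, 3], "twist": [0, 0, 0]}
    - {"hand": -1, "dp": [0, 0, 3], "twist": [0, 0, 0]}
    - {"hand": -1, "dp": [0, 0, 2], "twist": [0, 0, 0]}
    - {"hand": -1, "dp": [0, 0, 1.1], "twist": [0, 0, 0]}
    - {"hand": -1, "dp": [0, 0, 0], "twist": [0, 0, 0]}

```text
time: 12.42
eef_pos: [475.6, -151.4, 34.2]
eef_rot: [[-0.983, 0.186, -0.005], [0.186, 0.983, 0.002], [0.005, 0.001, -1.0]]
ft_force: [-0.8, 0.3, -0.3]
opening: 8.8
finger_force: 40.7
```

drive_tool:
  commands:
    - {"hand": -0.4, "dp": [0, 0, 0], "twist": [0, 0, 0]}
    - {"hand": -0.4, "dp": [0, 0, 0], "twist": [0, 0, 0]}
    - {"hand": -0.4, "dp": [0, 0, 0], "twist": [0, 0, 0]}
    - {"hand": -0.4, "dp": [0, 0, -2.5], "twist": [0, 0, 0]}
    - {"hand": -0.4, "dp": [0, 0, -3.5], "twist": [0, 0, 0]}

```text
time: 12.83
eef_pos: [475.6, -151.8, 95.6]
eef_rot: [[-0.982, 0.187, -0.005], [0.187, 0.982, 0.002], [0.005, 0.001, -1.0]]
ft_force: [0.2, -0.3, 0.2]
opening: 25.2
finger_force: 0.0
```

```bash
python3 - <<'E'
from plan import *
im,T=grab('wrist','w7.png')
D=down(-10.7)
x,y=453.5,68.2
p,R=plan([((470,-100,125),D,-.4),((x,y,60),D,-.4),((x,y,28),D,-.4),((x,y,18.5),D,-.4)])
E
```

```text
[{"hand":-0.4,"dp":[1.08,2.57,-1.05],"twist":[-0.001,0.005,0.0]},{"hand":-0.4,"dp":[1.08,2.57,-1.04],"twist":[-0.001,0.004,-0.001]},{"hand":-0.4,"dp":[0.79,2.7,1.08],"twist":[0.0,0.0,0.0]},{"hand":-0.4,"dp":[0.79,2.7,1.08],"twist":[0.0,0.0,0.0]},{"hand":-0.4,"dp":[0.79,2.71,1.08],"twist":[0.0,0.0,0.0]}]
[{"hand":-0.4,"dp":[0.79,2.7,1.08],"twist":[0.0,0.0,0.0]},{"hand":-0.4,"dp":[0.79,2.71,1.09],"twist":[0.0,0.0,0.0]},{"hand":-0.4,"dp":[0.79,2.7,1.08],"twist":[0.0,0.0,0.0]},{"hand":-0.4,"dp":[0.0,0.0,3.2],"twist":[0.0,0.0,0.0]},{"hand":-0.4,"dp":[0.0,0.0,0.95],"twist":[0.0,0.0,0.0]}]
```

View pics/w7.png

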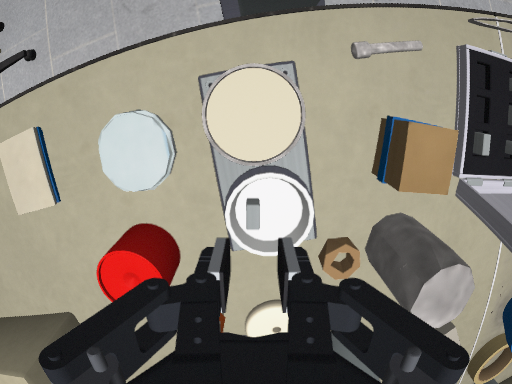

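```bash
python3 - <<'E'
from plan import *
D=down(-10.7)
R0=np.array(observe()['eef_rot'])
x,y=453.2,68.1
p,R=plan([((425,-60,125),D,-.4),((430,68,100),D,-.4),((x,y,45),D,-.4,),((x,y,28),D,-.4),((x,y,22),D,-.4),((x,y,18.5),D,-.4)],p=(477.3,-151.7,96.4),R=D)
E
```

```text
[{"hand":-0.4,"dp":[1.71,2.01,-0.71],"twist":[0.0,0.0,0.0]},{"hand":-0.4,"dp":[1.71,2.01,-0.72],"twist":[0.0,0.0,0.0]},{"hand":-0.4,"dp":[1.71,2.01,-0.71],"twist":[0.0,0.0,0.0]},{"hand":-0.4,"dp":[1.71,2.01,-0.72],"twist":[0.0,0.0,0.0]},{"hand":-0.4,"dp":[0.47,3.17,0.62],"twist":[0.0,0.0,0.0]}]
[{"hand":-0.4,"dp":[0.47,3.17,0.63],"twist":[0.0,0.0,0.0]},{"hand":-0.4,"dp":[0.47,3.16,0.62],"twist":[0.0,0.0,0.0]},{"hand":-0.4,"dp":[0.48,3.17,0.63],"twist":[0.0,0.0,0.0]},{"hand":-0.4,"dp":[-1.14,0.22,2.75],"twist":[0.0,0.0,0.0]},{"hand":-0.4,"dp":[-1.14,0.22,2.75],"twist":[0.0,0.0,0.0]}]
[{"hand":-0.4,"dp":[0.0,0.0,1.7],"twist":[0.0,0.0,0.0]},{"hand":-0.4,"dp":[0.0,0.0,0.6],"twist":[0.0,0.0,0.0]},{"hand":-0.4,"dp":[0.0,0.0,0.35],"twist":[0.0,0.0,0.0]},{"hand":-0.4,"dp":[0,0,0],"twist":[0,0,0]},{"hand":-0.4,"dp":[0,0,0],"twist":[0,0,0]}]
```

drive_tool:
  commands:
    - {"hand": -0.4, "dp": [1.71, 2.01, -0.71], "twist": [0, 0, 0]}
    - {"hand": -0.4, "dp": [1.71, 2.01, -0.71], "twist": [0, 0, 0]}
    - {"hand": -0.4, "dp": [1.71, 2.01, -0.71], "twist": [0, 0, 0]}
    - {"hand": -0.4, "dp": [1.71, 2.01, -0.71], "twist": [0, 0, 0]}
    - {"hand": -0.4, "dp": [0.47, 3.17, 0.62], "twist": [0, 0, 0]}

```text
time: 13.3
eef_pos: [427.6, -29.4, 122.1]
eef_rot: [[-0.982, 0.189, 0.006], [0.189, 0.982, -0.002], [-0.006, -0.001, -1.0]]
ft_force: [0.7, 0.2, 0.5]
opening: 25.3
finger_force: 0.0
```

drive_tool:
  commands:
    - {"hand": -0.4, "dp": [0.47, 3.17, 0.62], "twist": [0, 0, 0]}
    - {"hand": -0.4, "dp": [0.47, 3.17, 0.62], "twist": [0, 0, 0]}
    - {"hand": -0.4, "dp": [0.47, 3.17, 0.62], "twist": [0, 0, 0]}
    - {"hand": -0.4, "dp": [-1.14, 0.22, 2.75], "twist": [0, 0, 0]}
    - {"hand": -0.4, "dp": [-1.14, 0.22, 2.75], "twist": [0, 0, 0]}

```text
time: 13.72
eef_pos: [457.4, 69.0, 47.3]
eef_rot: [[-0.983, 0.183, 0.008], [0.183, 0.983, 0.0], [-0.008, 0.002, -1.0]]
ft_force: [0.5, -0.2, 0.0]
opening: 25.5
finger_force: 0.0
```

drive_tool:
  commands:
    - {"hand": -0.4, "dp": [0, 0, 1.0], "twist": [0, 0, 0]}
    - {"hand": -0.4, "dp": [0, 0, 0.7], "twist": [0, 0, 0]}
    - {"hand": -0.4, "dp": [0, 0, 0], "twist": [0, 0, 0]}
    - {"hand": -0.4, "dp": [0, 0, 0], "twist": [0, 0, 0]}
    - {"hand": -0.4, "dp": [0, 0, 0], "twist": [0, 0, 0]}

```text
time: 14.13
eef_pos: [454.9, 66.7, 29.5]
eef_rot: [[-0.982, 0.187, 0.002], [0.187, 0.982, 0.0], [-0.002, 0.0, -1.0]]
ft_force: [0.2, -0.2, -0.4]
opening: 25.6
finger_force: 0.0
```

drive_tool:
  commands:
    - {"hand": -0.4, "dp": [0.19, 0.1, 0.4], "twist": [0, 0, 0]}
    - {"hand": -0.4, "dp": [0, 0, 0.4], "twist": [0, 0, 0]}
    - {"hand": -0.4, "dp": [0, 0, 0.3], "twist": [0, 0, 0]}
    - {"hand": -0.4, "dp": [0, 0, 0], "twist": [0, 0, 0]}
    - {"hand": -1, "dp": [0, 0, 0], "twist": [0, 0, 0]}

```text
time: 14.55
eef_pos: [452.1, 68.3, 17.0]
eef_rot: [[-0.982, 0.187, -0.001], [0.187, 0.982, 0.0], [0.001, -0.0, -1.0]]
ft_force: [-0.9, -0.9, -0.8]
opening: 14.8
finger_force: 0.0
```

drive_tool:
  commands:
    - {"hand": -1, "dp": [0, 0, 0], "twist": [0, 0, 0]}
    - {"hand": -1, "dp": [0, 0, 0], "twist": [0, 0, 0]}
    - {"hand": -1, "dp": [0, 0, 0], "twist": [0, 0, 0]}
    - {"hand": -1, "dp": [0, 0, 0], "twist": [0, 0, 0]}
    - {"hand": -1, "dp": [0, 0, 0], "twist": [0, 0, 0]}

```text
time: 14.97
eef_pos: [452.5, 68.4, 17.2]
eef_rot: [[-0.982, 0.187, 0.0], [0.187, 0.982, 0.0], [-0.0, 0.0, -1.0]]
ft_force: [-0.6, 0.3, 0.3]
opening: 8.1
finger_force: 40.7
```

```bash
python3 - <<'E'
from plan import *
D=down(-10.7)
s=observe();print(s['eef_pos'],s['opening'],s['ft_force'])
x,y=482.2,-128.5
plan([(np.array(s['eef_pos'])+[0,0,22],D,-1),((430,68,115),D,-1),((430,-20,128),D,-1),((x,y,125),D,-1),((x,y,45),D,-1),((x,y,37),D,-1,2)],R=D)
E
```

```text
[452.51319827  68.3784618   17.21888585] 8.085606212284796 [-0.59993893  0.29486465  0.30510994]
[{"hand":-1,"dp":[0.0,0.0,-2.2],"twist":[0.0,0.0,0.0]},{"hand":-1,"dp":[0.74,-0.15,-2.53],"twist":[0.0,0.0,0.0]},{"hand":-1,"dp":[0.73,-0.15,-2.52],"twist":[0.0,0.0,0.0]},{"hand":-1,"dp":[0.74,-0.16,-2.53],"twist":[0.0,0.0,0.0]},{"hand":-1,"dp":[-0.55,-2.88,-0.43],"twist":[0.0,0.0,0.0]}]
[{"hand":-1,"dp":[-0.54,-2.88,-0.43],"twist":[0.0,0.0,0.0]},{"hand":-1,"dp":[-0.55,-2.88,-0.44],"twist":[0.0,0.0,0.0]},{"hand":-1,"dp":[-1.79,-2.42,0.08],"twist":[0.0,0.0,0.0]},{"hand":-1,"dp":[-1.78,-2.42,0.07],"twist":[0.0,0.0,0.0]},{"hand":-1,"dp":[-1.79,-2.43,0.08],"twist":[0.0,0.0,0.0]}]
[{"hand":-1,"dp":[-1.78,-2.42,0.07],"twist":[0.0,0.0,0.0]},{"hand":-1,"dp":[0.0,0.0,2.67],"twist":[0.0,0.0,0.0]},{"hand":-1,"dp":[0.0,0.0,2.67],"twist":[0.0,0.0,0.0]},{"hand":-1,"dp":[0.0,0.0,2.66],"twist":[0.0,0.0,0.0]},{"hand":-1,"dp":[0.0,0.0,0.8],"twist":[0.0,0.0,0.0]}]
[{"hand":-1,"dp":[0,0,0],"twist":[0,0,0]},{"hand":-1,"dp":[0,0,0],"twist":[0,0,0]},{"hand":-1,"dp":[0,0,0],"twist":[0,0,0]},{"hand":-1,"dp":[0,0,0],"twist":[0,0,0]},{"hand":-1,"dp":[0,0,0],"twist":[0,0,0]}]
```

drive_tool:
  commands:
    - {"hand": -1, "dp": [0, 0, -2.2], "twist": [0, 0, 0]}
    - {"hand": -1, "dp": [0.74, -0.15, -2.52], "twist": [0, 0, 0]}
    - {"hand": -1, "dp": [0.74, -0.15, -2.52], "twist": [0, 0, 0]}
    - {"hand": -1, "dp": [0.74, -0.15, -2.52], "twist": [0, 0, 0]}
    - {"hand": -1, "dp": [-0.55, -2.88, -0.43], "twist": [0, 0, 0]}

```text
time: 15.38
eef_pos: [431.3, 41.2, 123.0]
eef_rot: [[-0.983, 0.181, 0.006], [0.181, 0.983, 0.002], [-0.005, 0.003, -1.0]]
ft_force: [1.7, -1.1, -0.4]
opening: 8.4
finger_force: 40.7
```

drive_tool:
  commands:
    - {"hand": -1, "dp": [-0.55, -2.88, -0.43], "twist": [0, 0, 0]}
    - {"hand": -1, "dp": [-0.55, -2.88, -0.43], "twist": [0, 0, 0]}
    - {"hand": -1, "dp": [-1.79, -2.42, 0.08], "twist": [0, 0, 0]}
    - {"hand": -1, "dp": [-1.79, -2.42, 0.08], "twist": [0, 0, 0]}
    - {"hand": -1, "dp": [-1.79, -2.42, 0.08], "twist": [0, 0, 0]}

```text
time: 15.8
eef_pos: [469.3, -102.6, 125.5]
eef_rot: [[-0.982, 0.187, 0.001], [0.187, 0.982, -0.0], [-0.001, 0.0, -1.0]]
ft_force: [-0.5, -0.6, -0.3]
opening: 8.6
finger_force: 40.7
```

drive_tool:
  commands:
    - {"hand": -1, "dp": [-1.79, -2.42, 0.08], "twist": [0, 0, 0]}
    - {"hand": -1, "dp": [0, 0, 2.0], "twist": [0, 0, 0]}
    - {"hand": -1, "dp": [0, 0, 0], "twist": [0, 0, 0]}
    - {"hand": -1, "dp": [0, 0, 0], "twist": [0, 0, 0]}
    - {"hand": -1, "dp": [0, 0, 0], "twist": [0, 0, 0]}

```text
time: 16.22
eef_pos: [481.4, -127.7, 104.4]
eef_rot: [[-0.983, 0.186, -0.001], [0.186, 0.983, 0.001], [0.001, 0.0, -1.0]]
ft_force: [-0.3, 0.7, 1.1]
opening: 8.4
finger_force: 40.7
```

Over the crucible, still held. Lower to 37 and release, then go back over the third bar (RM at 433.5, 120.8).

drive_tool:
  commands:
    - {"hand": -1, "dp": [0, 0, 3], "twist": [0, 0, 0]}
    - {"hand": -1, "dp": [0, 0, 2.5], "twist": [0, 0, 0]}
    - {"hand": -1, "dp": [0, 0, 1.2], "twist": [0, 0, 0]}
    - {"hand": -1, "dp": [0, 0, 0], "twist": [0, 0, 0]}
    - {"hand": -0.4, "dp": [0, 0, 0], "twist": [0, 0, 0]}

```text
time: 16.63
eef_pos: [481.7, -127.5, 37.7]
eef_rot: [[-0.983, 0.186, -0.001], [0.186, 0.983, 0.0], [0.001, 0.0, -1.0]]
ft_force: [-0.2, 0.0, 0.1]
opening: 19.1
finger_force: 0.0
```

drive_tool:
  commands:
    - {"hand": -0.4, "dp": [0, 0, 0], "twist": [0, 0, 0]}
    - {"hand": -0.4, "dp": [0, 0, 0], "twist": [0, 0, 0]}
    - {"hand": -0.4, "dp": [0, 0, -2.5], "twist": [0, 0, 0]}
    - {"hand": -0.4, "dp": [0, 0, -3.5], "twist": [0, 0, 0]}
    - {"hand": -0.4, "dp": [0, 0, -3], "twist": [0, 0, 0]}

```text
time: 17.05
eef_pos: [482.4, -128.3, 129.8]
eef_rot: [[-0.982, 0.187, 0.001], [0.187, 0.982, -0.0], [-0.001, -0.0, -1.0]]
ft_force: [0.7, 0.2, 0.1]
opening: 25.9
finger_force: 0.0
```

```bash
python3 - <<'E'
from plan import *
np.set_printoptions(precision=1,suppress=True)
D=down(-10.7)
im,T=grab('wrist','w8.png')
for r in cams.mark_of('bar_1','wrist')[:4]: print(round(r['score'],2),w('wrist',r['centre'],T))
plan([((430,60,125),D,-.4),((433.5,120.8,80),D,-.4),((433.5,120.8,30),D,-.4,3)],p=(481.6,-127.8,127.4),R=D)
E
```

```text
0.76 [ 483.9 -129.4   19.4]
0.68 [ 480.1 -152.9   23.6]
0.63 [434.6 121.   17.6]
[{"hand":-0.4,"dp":[1.43,2.92,0.04],"twist":[0.0,0.0,0.0]},{"hand":-0.4,"dp":[1.43,2.92,0.04],"twist":[0.0,0.0,0.0]},{"hand":-0.4,"dp":[1.42,2.91,0.04],"twist":[0.0,0.0,0.0]},{"hand":-0.4,"dp":[1.43,2.92,0.04],"twist":[0.0,0.0,0.0]},{"hand":-0.4,"dp":[1.42,2.91,0.04],"twist":[0.0,0.0,0.0]}]
[{"hand":-0.4,"dp":[1.43,2.92,0.04],"twist":[0.0,0.0,0.0]},{"hand":-0.4,"dp":[0.26,2.01,1.5],"twist":[0.0,0.0,0.0]},{"hand":-0.4,"dp":[0.26,2.01,1.5],"twist":[0.0,0.0,0.0]},{"hand":-0.4,"dp":[0.26,2.01,1.5],"twist":[0.0,0.0,0.0]},{"hand":-0.4,"dp":[0.0,0.0,2.5],"twist":[0.0,0.0,0.0]}]
[{"hand":-0.4,"dp":[0.0,0.0,2.5],"twist":[0.0,0.0,0.0]},{"hand":-0.4,"dp":[0,0,0],"twist":[0,0,0]},{"hand":-0.4,"dp":[0,0,0],"twist":[0,0,0]},{"hand":-0.4,"dp":[0,0,0],"twist":[0,0,0]},{"hand":-0.4,"dp":[0,0,0],"twist":[0,0,0]}]
```

Two bars are in the small stand's crucible, the third seen at (434.6,121). Fetch it.

drive_tool:
  commands:
    - {"hand": -0.4, "dp": [1.43, 2.92, 0], "twist": [0, 0, 0]}
    - {"hand": -0.4, "dp": [1.43, 2.92, 0], "twist": [0, 0, 0]}
    - {"hand": -0.4, "dp": [1.43, 2.92, 0], "twist": [0, 0, 0]}
    - {"hand": -0.4, "dp": [1.43, 2.92, 0], "twist": [0, 0, 0]}
    - {"hand": -0.4, "dp": [1.43, 2.92, 0], "twist": [0, 0, 0]}

```text
time: 17.57
eef_pos: [439.0, 29.6, 128.1]
eef_rot: [[-0.982, 0.187, 0.002], [0.187, 0.982, -0.0], [-0.002, 0.0, -1.0]]
ft_force: [0.2, 0.7, -0.6]
opening: 25.5
finger_force: 0.0
```

drive_tool:
  commands:
    - {"hand": -0.4, "dp": [1.43, 2.92, 0], "twist": [0, 0, 0]}
    - {"hand": -0.4, "dp": [0.26, 2.0, 1.5], "twist": [0, 0, 0]}
    - {"hand": -0.4, "dp": [0.26, 2.0, 1.5], "twist": [0, 0, 0]}
    - {"hand": -0.4, "dp": [0.26, 2.0, 1.5], "twist": [0, 0, 0]}
    - {"hand": -0.4, "dp": [0, 0, 2.5], "twist": [0, 0, 0]}

```text
time: 17.98
eef_pos: [437.0, 123.3, 59.3]
eef_rot: [[-0.983, 0.183, 0.007], [0.183, 0.983, 0.002], [-0.006, 0.004, -1.0]]
ft_force: [1.6, -0.2, -0.3]
opening: 25.4
finger_force: 0.0
```

drive_tool:
  commands:
    - {"hand": -0.4, "dp": [0, 0, 1.5], "twist": [0, 0, 0]}
    - {"hand": -0.4, "dp": [0, 0, 1.0], "twist": [0, 0, 0]}
    - {"hand": -0.4, "dp": [0, 0, 0], "twist": [0, 0, 0]}
    - {"hand": -0.4, "dp": [0, 0, 0], "twist": [0, 0, 0]}
    - {"hand": -0.4, "dp": [0, 0, 0], "twist": [0, 0, 0]}

```text
time: 18.4
eef_pos: [435.2, 120.1, 33.5]
eef_rot: [[-0.982, 0.187, 0.002], [0.187, 0.982, 0.0], [-0.002, 0.001, -1.0]]
ft_force: [1.6, 0.3, 1.0]
opening: 25.5
finger_force: 0.0
```

drive_tool:
  commands:
    - {"hand": -0.4, "dp": [0.14, 0.05, 0.5], "twist": [0, 0, 0]}
    - {"hand": -0.4, "dp": [0, 0, 0.5], "twist": [0, 0, 0]}
    - {"hand": -0.4, "dp": [0, 0, 0.5], "twist": [0, 0, 0]}
    - {"hand": -0.4, "dp": [0, 0, 0], "twist": [0, 0, 0]}
    - {"hand": -1, "dp": [0, 0, 0], "twist": [0, 0, 0]}

```text
time: 18.82
eef_pos: [432.4, 120.8, 17.1]
eef_rot: [[-0.982, 0.187, -0.001], [0.187, 0.982, -0.0], [0.001, -0.0, -1.0]]
ft_force: [-0.7, 0.2, 0.2]
opening: 14.7
finger_force: 0.0
```

drive_tool:
  commands:
    - {"hand": -1, "dp": [0, 0, 0], "twist": [0, 0, 0]}
    - {"hand": -1, "dp": [0, 0, 0], "twist": [0, 0, 0]}
    - {"hand": -1, "dp": [0, 0, 0], "twist": [0, 0, 0]}
    - {"hand": -1, "dp": [0, 0, 0], "twist": [0, 0, 0]}
    - {"hand": -1, "dp": [0, 0, -2], "twist": [0, 0, 0]}

```text
time: 19.23
eef_pos: [430.1, 120.4, 35.0]
eef_rot: [[-0.982, 0.187, -0.006], [0.187, 0.982, -0.001], [0.005, -0.002, -1.0]]
ft_force: [0.7, 1.3, -1.1]
opening: 8.6
finger_force: 41.0
```

drive_tool:
  commands:
    - {"hand": -1, "dp": [0, 0, -3], "twist": [0, 0, 0]}
    - {"hand": -1, "dp": [0, 0, -3], "twist": [0, 0, 0]}
    - {"hand": -1, "dp": [0, 0, -3], "twist": [0, 0, 0]}
    - {"hand": -1, "dp": [-1.19, -3.1, 0], "twist": [0, 0, 0]}
    - {"hand": -1, "dp": [-1.19, -3.1, 0], "twist": [0, 0, 0]}

```text
time: 19.65
eef_pos: [447.0, 55.9, 130.3]
eef_rot: [[-0.983, 0.182, 0.006], [0.182, 0.983, -0.0], [-0.006, 0.001, -1.0]]
ft_force: [-0.2, -0.6, -1.3]
opening: 8.6
finger_force: 41.0
```

drive_tool:
  commands:
    - {"hand": -1, "dp": [-1.19, -3.1, 0], "twist": [0, 0, 0]}
    - {"hand": -1, "dp": [-1.19, -3.1, 0], "twist": [0, 0, 0]}
    - {"hand": -1, "dp": [-1.19, -3.1, 0], "twist": [0, 0, 0]}
    - {"hand": -1, "dp": [-1.19, -3.1, 0], "twist": [0, 0, 0]}
    - {"hand": -1, "dp": [-1.19, -3.1, 0], "twist": [0, 0, 0]}

```text
time: 20.07
eef_pos: [474.1, -109.4, 127.6]
eef_rot: [[-0.982, 0.187, 0.0], [0.187, 0.982, -0.0], [-0.0, 0.0, -1.0]]
ft_force: [1.1, -0.8, -0.9]
opening: 8.6
finger_force: 41.0
```

drive_tool:
  commands:
    - {"hand": -1, "dp": [-1.19, -3.1, 0], "twist": [0, 0, 0]}
    - {"hand": -1, "dp": [0, 0, 2], "twist": [0, 0, 0]}
    - {"hand": -1, "dp": [0, 0, 0], "twist": [0, 0, 0]}
    - {"hand": -1, "dp": [0, 0, 0], "twist": [0, 0, 0]}
    - {"hand": -1, "dp": [0, 0, 0], "twist": [0, 0, 0]}

```text
time: 20.48
eef_pos: [479.5, -139.7, 107.5]
eef_rot: [[-0.983, 0.186, -0.001], [0.186, 0.983, 0.001], [0.001, 0.0, -1.0]]
ft_force: [-0.5, 0.2, -0.4]
opening: 8.7
finger_force: 41.0
```

drive_tool:
  commands:
    - {"hand": -1, "dp": [0, 0, 3], "twist": [0, 0, 0]}
    - {"hand": -1, "dp": [0, 0, 2.5], "twist": [0, 0, 0]}
    - {"hand": -1, "dp": [0, 0, 1.4], "twist": [0, 0, 0]}
    - {"hand": -1, "dp": [0, 0, 0], "twist": [0, 0, 0]}
    - {"hand": -0.5, "dp": [0, 0, 0], "twist": [0, 0, 0]}

```text
time: 20.9
eef_pos: [480.0, -139.6, 38.9]
eef_rot: [[-0.983, 0.185, -0.001], [0.185, 0.983, 0.0], [0.001, 0.0, -1.0]]
ft_force: [0.1, -0.1, -0.7]
opening: 19.4
finger_force: 0.0
```

drive_tool:
  commands:
    - {"hand": -0.5, "dp": [0, 0, 0], "twist": [0, 0, 0]}
    - {"hand": -0.5, "dp": [0, 0, 0], "twist": [0, 0, 0]}
    - {"hand": -0.4, "dp": [0, 0, -2.5], "twist": [0, 0, 0]}
    - {"hand": -0.4, "dp": [0, 0, -3.5], "twist": [0, 0, 0]}
    - {"hand": -0.4, "dp": [0, 0, -3], "twist": [0, 0, 0]}

```text
time: 21.32
eef_pos: [480.0, -140.3, 130.6]
eef_rot: [[-0.982, 0.186, 0.0], [0.186, 0.982, -0.0], [-0.0, -0.0, -1.0]]
ft_force: [0.7, -0.5, 0.4]
opening: 25.7
finger_force: 0.0
```

```bash
python3 - <<'E'
from plan import *
np.set_printoptions(precision=1,suppress=True)
im,T=grab('wrist','w9.png')
for r in cams.mark_of('bar_1','wrist')[:4]: print(round(r['score'],2),w('wrist',r['centre'],T))
E
```

```text
0.78 [ 485.1 -127.8   23.7]
0.72 [ 477.6 -152.6   20.4]
0.59 [ 481.5 -138.4   24.8]
```

drive_tool:
  commands:
    - {"hand": -0.35, "dp": [1.58, 3.1, 0], "twist": [0, 0, 0]}
    - {"hand": -0.35, "dp": [1.58, 3.1, 0], "twist": [0, 0, 0]}
    - {"hand": -0.35, "dp": [1.58, 3.1, 0], "twist": [0, 0, 0]}
    - {"hand": -0.35, "dp": [1.58, 3.1, 0], "twist": [0, 0, 0]}
    - {"hand": -0.35, "dp": [1.58, 3.1, 0], "twist": [0, 0, 0]}

```text
time: 21.83
eef_pos: [430.8, 27.8, 129.0]
eef_rot: [[-0.982, 0.187, 0.001], [0.187, 0.982, 0.0], [-0.001, 0.0, -1.0]]
ft_force: [1.0, -0.1, 0.1]
opening: 27.7
finger_force: 0.0
```

drive_tool:
  commands:
    - {"hand": -0.35, "dp": [1.58, 3.1, 0], "twist": [0, 0, 0]}
    - {"hand": -0.35, "dp": [1.58, 3.1, 0], "twist": [0, 0, 0]}
    - {"hand": -0.35, "dp": [1.58, 3.1, 0], "twist": [0, 0, 0]}
    - {"hand": -0.35, "dp": [0, 0, 3], "twist": [0, 0, 0]}
    - {"hand": -0.35, "dp": [0, 0, 3], "twist": [0, 0, 0]}

```text
time: 22.25
eef_pos: [404.4, 129.2, 70.2]
eef_rot: [[-0.983, 0.182, 0.007], [0.182, 0.983, 0.001], [-0.007, 0.003, -1.0]]
ft_force: [0.7, -0.1, -0.0]
opening: 27.6
finger_force: 0.0
```

drive_tool:
  commands:
    - {"hand": -0.35, "dp": [0, 0, 2], "twist": [0, 0, 0]}
    - {"hand": -0.35, "dp": [0, 0, 1.5], "twist": [0, 0, 0]}
    - {"hand": -0.35, "dp": [0, 0, 0], "twist": [0, 0, 0]}
    - {"hand": -0.35, "dp": [0, 0, 0], "twist": [0, 0, 0]}
    - {"hand": -0.35, "dp": [0, 0, 0], "twist": [0, 0, 0]}

```text
time: 22.67
eef_pos: [403.2, 126.9, 34.5]
eef_rot: [[-0.982, 0.187, 0.002], [0.187, 0.982, 0.0], [-0.002, 0.001, -1.0]]
ft_force: [0.7, -0.0, 0.6]
opening: 27.6
finger_force: 0.0
```

drive_tool:
  commands:
    - {"hand": -0.35, "dp": [0.16, 0, 0.5], "twist": [0, 0, 0]}
    - {"hand": -0.35, "dp": [0, 0, 0.5], "twist": [0, 0, 0]}
    - {"hand": -0.35, "dp": [0, 0, 0.55], "twist": [0, 0, 0]}
    - {"hand": -0.35, "dp": [0, 0, 0], "twist": [0, 0, 0]}
    - {"hand": -1, "dp": [0, 0, 0], "twist": [0, 0, 0]}

```text
time: 23.08
eef_pos: [400.2, 127.0, 17.7]
eef_rot: [[-0.982, 0.187, -0.001], [0.187, 0.982, -0.0], [0.001, -0.0, -1.0]]
ft_force: [0.8, 0.2, 1.0]
opening: 17.1
finger_force: 0.0
```

drive_tool:
  commands:
    - {"hand": -1, "dp": [0, 0, 0], "twist": [0, 0, 0]}
    - {"hand": -1, "dp": [0, 0, 0], "twist": [0, 0, 0]}
    - {"hand": -1, "dp": [0, 0, 0], "twist": [0, 0, 0]}
    - {"hand": -1, "dp": [0, 0, 0], "twist": [0, 0, 0]}
    - {"hand": -1, "dp": [0, 0, -2], "twist": [0, 0, 0]}

```text
time: 23.5
eef_pos: [397.3, 126.5, 35.6]
eef_rot: [[-0.982, 0.187, -0.007], [0.187, 0.982, -0.001], [0.007, -0.002, -1.0]]
ft_force: [0.2, 0.2, -0.6]
opening: 11.3
finger_force: 39.0
```

drive_tool:
  commands:
    - {"hand": -1, "dp": [0, 0, -3], "twist": [0, 0, 0]}
    - {"hand": -1, "dp": [0, 0, -3], "twist": [0, 0, 0]}
    - {"hand": -1, "dp": [0, 0, -3], "twist": [0, 0, 0]}
    - {"hand": -1, "dp": [-0.54, 3.39, 0], "twist": [0, 0, 0]}
    - {"hand": -1, "dp": [-0.54, 3.39, 0], "twist": [0, 0, 0]}

```text
time: 23.92
eef_pos: [426.1, 192.1, 130.9]
eef_rot: [[-0.982, 0.19, 0.006], [0.19, 0.982, 0.001], [-0.006, 0.003, -1.0]]
ft_force: [0.9, -1.3, -0.2]
opening: 11.3
finger_force: 39.1
```

drive_tool:
  commands:
    - {"hand": -1, "dp": [-0.54, 3.39, 0], "twist": [0, 0, 0]}
    - {"hand": -1, "dp": [-0.54, 3.39, 0], "twist": [0, 0, 0]}
    - {"hand": -1, "dp": [-0.54, 3.39, 0], "twist": [0, 0, 0]}
    - {"hand": -1, "dp": [-0.54, 3.39, 0], "twist": [0, 0, 0]}
    - {"hand": -1, "dp": [0, 0, 0], "twist": [0, 0, 0]}

```text
time: 24.33
eef_pos: [473.5, 326.4, 128.5]
eef_rot: [[-0.983, 0.183, 0.004], [0.183, 0.983, 0.004], [-0.003, 0.005, -1.0]]
ft_force: [0.9, -0.3, 0.5]
opening: 11.4
finger_force: 39.2
```

drive_tool:
  commands:
    - {"hand": -1, "dp": [0, 0, 0], "twist": [0, 0, 0]}
    - {"hand": -1, "dp": [0, 0, 0], "twist": [0, 0, 0]}
    - {"hand": -1, "dp": [0, 0, 0], "twist": [0, 0, 0]}
    - {"hand": -1, "dp": [0, 0, 0], "twist": [0, 0, 0]}
    - {"hand": -1, "dp": [0, 0, 0], "twist": [0, 0, 0]}

```text
time: 24.75
eef_pos: [470.0, 319.8, 128.0]
eef_rot: [[-0.982, 0.188, -0.0], [0.188, 0.982, -0.0], [0.0, -0.0, -1.0]]
ft_force: [0.6, -0.0, 0.1]
opening: 11.2
finger_force: 39.2
```

```bash
python3 - <<'E'
from plan import *
np.set_printoptions(precision=1,suppress=True)
im,T=grab('wrist','w10.png');np.save('T10.npy',T)
for nm in ['stand_large','stand_large_crucible','ring_small']:
    for r in cams.mark_of(nm,'wrist')[:2]: print(nm,round(r['score'],2),w('wrist',r['centre'],T))
cv2.imwrite('pics/w10b.png',cv2.resize(im[20:300,110:400],None,fx=2,fy=2,interpolation=cv2.INTER_CUBIC))
E
```

```text
stand_large 0.92 [436.3 329.   -2.1]
stand_large_crucible 0.89 [474.3 333.2  17.4]
ring_small 0.8 [396.4 322.1   6.7]
ring_small 0.27 [431.9  95.1  -4.1]
```

View pics/w10b.png

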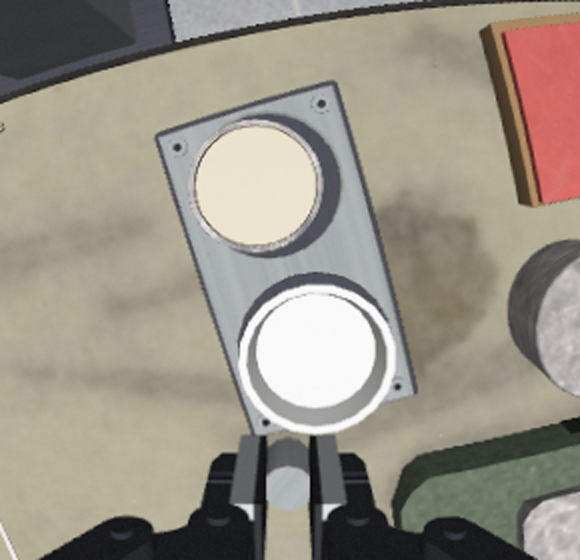

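```bash
python3 - <<'E'
from plan import *
np.set_printoptions(precision=1,suppress=True)
T=np.load('T10.npy');q=lambda x,y,z:ray('wrist',110+x/2,20+y/2,z,T)
print('cruc',q(318,358,32));print('ring',q(257,185,58))
P=np.array([q(*c,12) for c in((157,133),(335,83),(415,393),(257,437))]);print(P,P.mean(0),np.linalg.norm(P[0]-P[1]),np.linalg.norm(P[1]-P[2]))
e=np.r_[P[2]-P[1],P[3]-P[0]].reshape(2,3);print(np.degrees(np.arctan2(e[:,1],e[:,0])))
E
```

```text
cruc [472.4 332.6  32. ]
ring [396.7 323.1  58. ]
[[365.6 282.6  12. ]
 [359.7 361.7  12. ]
 [505.  374.8  12. ]
 [512.9 296.9  12. ]] [435.8 329.   12. ] 79.26920522340755 145.81304867854132
[5.2 5.5]
```

drive_tool:
  commands:
    - {"hand": -1, "dp": [0, 0, 3], "twist": [0, 0, 0]}
    - {"hand": -1, "dp": [0, 0, 3], "twist": [0, 0, 0]}
    - {"hand": -1, "dp": [-0.2, 0, 2], "twist": [0, 0, 0]}
    - {"hand": -1, "dp": [0, 0, 1.1], "twist": [0, 0, 0]}
    - {"hand": -1, "dp": [0, 0, 0], "twist": [0, 0, 0]}

```text
time: 25.37
eef_pos: [470.1, 319.1, 34.3]
eef_rot: [[-0.982, 0.187, -0.005], [0.187, 0.982, -0.003], [0.004, -0.003, -1.0]]
ft_force: [-0.5, 0.5, -0.0]
opening: 11.3
finger_force: 39.2
```

drive_tool:
  commands:
    - {"hand": -1, "dp": [0, 0, 0], "twist": [0, 0, 0]}
    - {"hand": -0.4, "dp": [0, 0, 0], "twist": [0, 0, 0]}
    - {"hand": -0.4, "dp": [0, 0, 0], "twist": [0, 0, 0]}
    - {"hand": -0.4, "dp": [0, 0, 0], "twist": [0, 0, 0]}
    - {"hand": -0.35, "dp": [0, 0, -2.5], "twist": [0, 0, 0]}

```text
time: 25.78
eef_pos: [469.3, 318.9, 59.1]
eef_rot: [[-0.982, 0.187, -0.006], [0.187, 0.982, -0.003], [0.006, -0.005, -1.0]]
ft_force: [-0.9, -0.7, -1.2]
opening: 27.7
finger_force: 0.0
```

drive_tool:
  commands:
    - {"hand": -0.35, "dp": [0, 0, -3.5], "twist": [0, 0, 0]}
    - {"hand": -0.35, "dp": [0, 0, -3.2], "twist": [0, 0, 0]}
    - {"hand": -0.35, "dp": [0, 0, 0], "twist": [0, 0, 0]}
    - {"hand": -0.35, "dp": [0, 0, 0], "twist": [0, 0, 0]}
    - {"hand": -0.35, "dp": [0, 0, 0], "twist": [0, 0, 0]}

```text
time: 26.2
eef_pos: [472.6, 320.6, 129.7]
eef_rot: [[-0.982, 0.187, 0.001], [0.187, 0.982, 0.001], [-0.001, 0.001, -1.0]]
ft_force: [-0.8, -1.1, -1.0]
opening: 27.8
finger_force: 0.0
```

```bash
python3 - <<'E'
from plan import *
np.set_printoptions(precision=1,suppress=True)
D=down(-10.7)
im,T=grab('wrist','w11.png')
for r in cams.mark_of('round_1','wrist')[:4]: print(round(r['score'],2),w('wrist',r['centre'],T))
plan([((430,190,128),D,-.35),((440,118,110),D,-.35),((463,114.6,50),D,-.35),((463,114.6,32),D,-.35,3)])
E
```

```text
0.74 [467.2 110.8  17. ]
0.64 [475.2 318.7  27.1]
[{"hand":-0.35,"dp":[0.41,-3.38,0.0],"twist":[0.0,0.0,0.0]},{"hand":-0.35,"dp":[0.41,-3.39,0.0],"twist":[0.0,-0.001,0.0]},{"hand":-0.35,"dp":[0.41,-3.38,0.01],"twist":[-0.001,0.0,-0.001]},{"hand":-0.35,"dp":[0.41,-3.39,0.0],"twist":[0.0,-0.001,0.0]},{"hand":-0.35,"dp":[-0.77,-2.3,0.6],"twist":[0.0,0.0,0.0]}]
[{"hand":-0.35,"dp":[-0.77,-2.29,0.6],"twist":[0.0,0.0,0.0]},{"hand":-0.35,"dp":[-0.78,-2.3,0.6],"twist":[0.0,0.0,0.0]},{"hand":-0.35,"dp":[-1.16,0.05,3.0],"twist":[0.0,0.0,0.0]},{"hand":-0.35,"dp":[-1.16,0.05,3.0],"twist":[0.0,0.0,0.0]},{"hand":-0.35,"dp":[0.0,0.0,1.8],"twist":[0.0,0.0,0.0]}]
[{"hand":-0.35,"dp":[0,0,0],"twist":[0,0,0]},{"hand":-0.35,"dp":[0,0,0],"twist":[0,0,0]},{"hand":-0.35,"dp":[0,0,0],"twist":[0,0,0]},{"hand":-0.35,"dp":[0,0,0],"twist":[0,0,0]},{"hand":-0.35,"dp":[0,0,0],"twist":[0,0,0]}]
```

drive_tool:
  commands:
    - {"hand": -0.35, "dp": [0.41, -3.38, 0], "twist": [0, 0, 0]}
    - {"hand": -0.35, "dp": [0.41, -3.38, 0], "twist": [0, 0, 0]}
    - {"hand": -0.35, "dp": [0.41, -3.38, 0], "twist": [0, 0, 0]}
    - {"hand": -0.35, "dp": [0.41, -3.38, 0], "twist": [0, 0, 0]}
    - {"hand": -0.35, "dp": [-0.77, -2.3, 0.6], "twist": [0, 0, 0]}

```text
time: 26.72
eef_pos: [430.3, 164.5, 121.7]
eef_rot: [[-0.982, 0.186, -0.005], [0.186, 0.982, -0.001], [0.004, -0.002, -1.0]]
ft_force: [0.1, 0.0, -1.0]
opening: 27.8
finger_force: 0.0
```

drive_tool:
  commands:
    - {"hand": -0.35, "dp": [-0.77, -2.3, 0.6], "twist": [0, 0, 0]}
    - {"hand": -0.35, "dp": [-0.77, -2.3, 0.6], "twist": [0, 0, 0]}
    - {"hand": -0.35, "dp": [-1.16, 0.05, 3], "twist": [0, 0, 0]}
    - {"hand": -0.35, "dp": [-1.16, 0.05, 3], "twist": [0, 0, 0]}
    - {"hand": -0.35, "dp": [0, 0, 1], "twist": [0, 0, 0]}

```text
time: 27.13
eef_pos: [462.3, 114.1, 37.1]
eef_rot: [[-0.982, 0.189, -0.005], [0.189, 0.982, -0.001], [0.005, -0.002, -1.0]]
ft_force: [-0.5, -1.3, -0.5]
opening: 27.7
finger_force: 0.0
```

drive_tool:
  commands:
    - {"hand": -0.35, "dp": [0, 0, 0.7], "twist": [0, 0, 0]}
    - {"hand": -0.35, "dp": [0, 0, 0], "twist": [0, 0, 0]}
    - {"hand": -0.35, "dp": [0, 0, 0], "twist": [0, 0, 0]}
    - {"hand": -0.35, "dp": [0, 0, 0], "twist": [0, 0, 0]}
    - {"hand": -0.35, "dp": [0, 0, 0], "twist": [0, 0, 0]}

```text
time: 27.55
eef_pos: [464.7, 115.7, 35.3]
eef_rot: [[-0.983, 0.186, 0.002], [0.186, 0.983, 0.0], [-0.002, 0.001, -1.0]]
ft_force: [-0.3, -0.4, 0.6]
opening: 27.8
finger_force: 0.0
```

drive_tool:
  commands:
    - {"hand": -0.35, "dp": [0.15, -0.1, 0.55], "twist": [0, 0, 0]}
    - {"hand": -0.35, "dp": [0, 0, 0.55], "twist": [0, 0, 0]}
    - {"hand": -0.35, "dp": [0, 0, 0.55], "twist": [0, 0, 0]}
    - {"hand": -0.35, "dp": [0, 0, 0], "twist": [0, 0, 0]}
    - {"hand": -1, "dp": [0, 0, 0], "twist": [0, 0, 0]}

```text
time: 27.97
eef_pos: [461.4, 114.5, 16.9]
eef_rot: [[-0.982, 0.187, -0.002], [0.187, 0.982, -0.0], [0.001, -0.0, -1.0]]
ft_force: [0.1, -0.8, -0.6]
opening: 16.9
finger_force: 0.0
```

drive_tool:
  commands:
    - {"hand": -1, "dp": [0, 0, 0], "twist": [0, 0, 0]}
    - {"hand": -1, "dp": [0, 0, 0], "twist": [0, 0, 0]}
    - {"hand": -1, "dp": [0, 0, 0], "twist": [0, 0, 0]}
    - {"hand": -1, "dp": [0, 0, 0], "twist": [0, 0, 0]}
    - {"hand": -1, "dp": [0, 0, -2.2], "twist": [0, 0, 0]}

```text
time: 28.38
eef_pos: [458.5, 114.1, 36.6]
eef_rot: [[-0.982, 0.187, -0.008], [0.187, 0.982, -0.001], [0.007, -0.002, -1.0]]
ft_force: [-0.6, -0.5, 0.7]
opening: 11.6
finger_force: 39.0
```

drive_tool:
  commands:
    - {"hand": -1, "dp": [0.8, 0, -2.5], "twist": [0, 0, 0]}
    - {"hand": -1, "dp": [0.8, 0, -2.5], "twist": [0, 0, 0]}
    - {"hand": -1, "dp": [0.8, 0, -2.5], "twist": [0, 0, 0]}
    - {"hand": -1, "dp": [0.09, 3.24, -0.15], "twist": [0, 0, 0]}
    - {"hand": -1, "dp": [0.09, 3.24, -0.15], "twist": [0, 0, 0]}

```text
time: 28.8
eef_pos: [450.2, 183.3, 119.8]
eef_rot: [[-0.982, 0.19, 0.004], [0.19, 0.982, 0.001], [-0.004, 0.002, -1.0]]
ft_force: [1.2, 0.6, -0.7]
opening: 11.2
finger_force: 39.1
```

drive_tool:
  commands:
    - {"hand": -1, "dp": [0.09, 3.24, -0.15], "twist": [0, 0, 0]}
    - {"hand": -1, "dp": [0.09, 3.24, -0.15], "twist": [0, 0, 0]}
    - {"hand": -1, "dp": [0.09, 3.24, -0.15], "twist": [0, 0, 0]}
    - {"hand": -1, "dp": [0.09, 3.24, -0.15], "twist": [0, 0, 0]}
    - {"hand": -1, "dp": [0.09, 3.24, -0.15], "twist": [0, 0, 0]}

```text
time: 29.22
eef_pos: [474.6, 344.7, 125.1]
eef_rot: [[-0.982, 0.186, 0.0], [0.186, 0.982, -0.0], [-0.0, -0.0, -1.0]]
ft_force: [0.1, -1.3, -0.0]
opening: 11.1
finger_force: 39.1
```

drive_tool:
  commands:
    - {"hand": -1, "dp": [0, 0, 0], "twist": [0, 0, 0]}
    - {"hand": -1, "dp": [0, 0, 0], "twist": [0, 0, 0]}
    - {"hand": -1, "dp": [0, 0, 0], "twist": [0, 0, 0]}
    - {"hand": -1, "dp": [0, 0, 0], "twist": [0, 0, 0]}
    - {"hand": -1, "dp": [0, 0, 0], "twist": [0, 0, 0]}

```text
time: 29.63
eef_pos: [474.3, 341.7, 124.8]
eef_rot: [[-0.982, 0.188, -0.001], [0.188, 0.982, -0.001], [0.001, -0.001, -1.0]]
ft_force: [-0.6, 0.7, -1.0]
opening: 11.5
finger_force: 39.1
```

drive_tool:
  commands:
    - {"hand": -1, "dp": [0, 0, 3], "twist": [0, 0, 0]}
    - {"hand": -1, "dp": [0, 0, 3], "twist": [0, 0, 0]}
    - {"hand": -1, "dp": [0, 0, 2], "twist": [0, 0, 0]}
    - {"hand": -1, "dp": [0, 0, 0.7], "twist": [0, 0, 0]}
    - {"hand": -1, "dp": [0, 0, 0], "twist": [0, 0, 0]}

```text
time: 30.05
eef_pos: [473.3, 341.4, 36.4]
eef_rot: [[-0.982, 0.188, -0.004], [0.188, 0.982, -0.002], [0.003, -0.002, -1.0]]
ft_force: [0.2, 0.3, 0.3]
opening: 11.3
finger_force: 39.2
```

drive_tool:
  commands:
    - {"hand": -1, "dp": [0, 0, 0], "twist": [0, 0, 0]}
    - {"hand": -0.4, "dp": [0, 0, 0], "twist": [0, 0, 0]}
    - {"hand": -0.4, "dp": [0, 0, 0], "twist": [0, 0, 0]}
    - {"hand": -0.4, "dp": [0, 0, 0], "twist": [0, 0, 0]}
    - {"hand": -0.35, "dp": [0, 0, -2.5], "twist": [0, 0, 0]}

```text
time: 30.47
eef_pos: [471.6, 341.2, 59.8]
eef_rot: [[-0.982, 0.187, -0.007], [0.187, 0.982, -0.004], [0.006, -0.005, -1.0]]
ft_force: [-0.4, -0.6, -0.6]
opening: 27.7
finger_force: 0.0
```

drive_tool:
  commands:
    - {"hand": 0, "dp": [0, 0, -3.5], "twist": [0, 0, 0]}
    - {"hand": 0.8, "dp": [0, 0, -3.2], "twist": [0, 0, 0]}
    - {"hand": 0.8, "dp": [2, 0, -2], "twist": [0, 0, 0]}
    - {"hand": 0.8, "dp": [0, 0, 0], "twist": [0, 0, 0]}
    - {"hand": 0.8, "dp": [0, 0, 0], "twist": [0, 0, 0]}

```text
time: 30.88
eef_pos: [455.9, 347.8, 152.5]
eef_rot: [[-0.983, 0.186, 0.004], [0.186, 0.983, 0.002], [-0.004, 0.003, -1.0]]
ft_force: [0.1, -0.5, -0.7]
opening: 76.9
finger_force: 0.0
```

```bash
python3 - <<'E'
from plan import *
np.set_printoptions(precision=1,suppress=True)
s=observe();print(s['eef_pos'],s['qpos'])
im,T=grab('wrist','w12.png');np.save('T12.npy',T)
for nm in ['round_1','ring_small','stand_large']:
  for r in cams.mark_of(nm,'wrist')[:3]: print(nm,round(r['score'],2),w('wrist',r['centre'],T))
for r in cams.regions_of('ring_small','wrist')[:1]:
  m=r['mask'].astype(np.uint8);c=max(cv2.findContours(m,0,2)[0],key=cv2.contourArea);print(cv2.minEnclosingCircle(c),cv2.boundingRect(c))
E
```

```text
[455.9 347.8 152.5] [ 30.9  13.5 -14.4  61.8  -0.   41.6]
round_1 0.73 [474.3 324.4  23.8]
round_1 0.59 [484.  339.4  26.5]
ring_small 0.56 [394.4 319.2   8.6]
ring_small 0.41 [472.6 323.6  26.8]
stand_large 0.6 [438.2 328.4  -3.2]
((210.0957489013672, 133.47872924804688), 31.01114845275879) (180, 106, 60, 58)
```

drive_tool:
  commands:
    - {"hand": 0.8, "dp": [2.63, -1.67, 1.0], "twist": [0, 0, 0]}
    - {"hand": 0.8, "dp": [2.63, -1.67, 1.5], "twist": [0, 0, 0]}
    - {"hand": 0.8, "dp": [0, 0, 2.5], "twist": [0, 0, 0]}
    - {"hand": 0.8, "dp": [0, 0, 0], "twist": [0, 0, 0]}
    - {"hand": 0.8, "dp": [0, 0, 0], "twist": [0, 0, 0]}
  squeeze: 60

```text
time: 31.55
eef_pos: [395.9, 322.8, 98.3]
eef_rot: [[-0.982, 0.187, -0.004], [0.187, 0.982, -0.002], [0.003, -0.003, -1.0]]
ft_force: [0.7, -0.9, 0.6]
opening: 76.7
finger_force: 0.0
```

drive_tool:
  commands:
    - {"hand": 0.8, "dp": [0, 0, 0], "twist": [0, 0, 0]}
    - {"hand": 0.8, "dp": [0, 0, 0], "twist": [0, 0, 0]}
    - {"hand": 0.8, "dp": [0, 0, 0], "twist": [0, 0, 0]}
    - {"hand": 0.8, "dp": [0, 0, 0], "twist": [0, 0, 0]}
    - {"hand": 0.8, "dp": [0, 0, 0], "twist": [0, 0, 0]}

```text
time: 31.97
eef_pos: [398.1, 324.2, 100.8]
eef_rot: [[-0.982, 0.187, 0.001], [0.187, 0.982, 0.001], [-0.001, 0.001, -1.0]]
ft_force: [-0.6, 0.1, 0.2]
opening: 77.0
finger_force: 0.0
```

drive_tool:
  commands:
    - {"hand": 0.8, "dp": [0.15, -0.15, 2.5], "twist": [0, 0, 0]}
    - {"hand": 0.8, "dp": [0, 0, 2.5], "twist": [0, 0, 0]}
    - {"hand": 0.8, "dp": [0, 0, 2], "twist": [0, 0, 0]}
    - {"hand": 0.8, "dp": [0, 0, 0.8], "twist": [0, 0, 0]}
    - {"hand": -1, "dp": [0, 0, 0], "twist": [0, 0, 0]}

```text
time: 32.38
eef_pos: [393.8, 321.5, 20.2]
eef_rot: [[-0.982, 0.187, -0.004], [0.187, 0.982, -0.002], [0.003, -0.003, -1.0]]
ft_force: [0.2, -0.8, 0.7]
opening: 66.5
finger_force: 0.0
```

drive_tool:
  commands:
    - {"hand": -1, "dp": [0, 0, 0], "twist": [0, 0, 0]}
    - {"hand": -1, "dp": [0, 0, 0], "twist": [0, 0, 0]}
    - {"hand": -1, "dp": [0, 0, 0], "twist": [0, 0, 0]}
    - {"hand": -1, "dp": [0, 0, 0], "twist": [0, 0, 0]}
    - {"hand": -1, "dp": [0, 0, 0], "twist": [0, 0, 0]}

```text
time: 32.8
eef_pos: [396.5, 323.3, 23.3]
eef_rot: [[-0.982, 0.187, 0.002], [0.187, 0.982, 0.001], [-0.002, 0.002, -1.0]]
ft_force: [0.5, 0.4, 3.5]
opening: 46.6
finger_force: 62.0
```

drive_tool:
  commands:
    - {"hand": -1, "dp": [0, 0, -1], "twist": [0, 0, 0]}
    - {"hand": -1, "dp": [0, 0, -2], "twist": [0, 0, 0]}
    - {"hand": -1, "dp": [0, 0, -2], "twist": [0, 0, 0]}
    - {"hand": -1, "dp": [0, 0, 0], "twist": [0, 0, 0]}
    - {"hand": -1, "dp": [0, 0, 0], "twist": [0, 0, 0]}

```text
time: 33.22
eef_pos: [396.4, 323.2, 73.2]
eef_rot: [[-0.982, 0.187, 0.003], [0.187, 0.982, 0.002], [-0.002, 0.002, -1.0]]
ft_force: [0.2, -0.2, -2.8]
opening: 46.5
finger_force: 62.2
```

drive_tool:
  commands:
    - {"hand": -1, "dp": [-0.6, -2.68, 0], "twist": [0, 0, 0]}
    - {"hand": -1, "dp": [-0.6, -2.68, 0], "twist": [0, 0, 0]}
    - {"hand": -1, "dp": [-0.6, -2.68, 0], "twist": [0, 0, 0]}
    - {"hand": -1, "dp": [-0.6, -2.68, 0], "twist": [0, 0, 0]}
    - {"hand": -1, "dp": [0, 0, 2], "twist": [0, 0, 0]}

```text
time: 33.63
eef_pos: [399.7, 209.6, 52.9]
eef_rot: [[-0.982, 0.19, 0.002], [0.19, 0.982, -0.002], [-0.003, -0.001, -1.0]]
ft_force: [0.1, 0.3, -3.4]
opening: 46.9
finger_force: 63.1
```

drive_tool:
  commands:
    - {"hand": -1, "dp": [0, 0, 2], "twist": [0, 0, 0]}
    - {"hand": -1, "dp": [0, 0, 1], "twist": [0, 0, 0]}
    - {"hand": -1, "dp": [0, 0, 0.35], "twist": [0, 0, 0]}
    - {"hand": -1, "dp": [0, 0, 0], "twist": [0, 0, 0]}
    - {"hand": -1, "dp": [0, 0, 0], "twist": [0, 0, 0]}

```text
time: 34.05
eef_pos: [398.9, 213.0, 18.4]
eef_rot: [[-0.983, 0.186, -0.0], [0.186, 0.983, -0.0], [0.0, -0.0, -1.0]]
ft_force: [-0.8, 0.2, -3.0]
opening: 46.7
finger_force: 63.0
```

drive_tool:
  commands:
    - {"hand": -1, "dp": [0, 0, 0.2], "twist": [0, 0, 0]}
    - {"hand": -1, "dp": [0, 0, 0.15], "twist": [0, 0, 0]}
    - {"hand": -1, "dp": [0, 0, 0], "twist": [0, 0, 0]}
    - {"hand": -1, "dp": [0, 0, 0], "twist": [0, 0, 0]}
    - {"hand": -1, "dp": [0, 0, 0], "twist": [0, 0, 0]}

```text
time: 34.47
eef_pos: [399.2, 213.0, 15.3]
eef_rot: [[-0.982, 0.187, 0.001], [0.187, 0.982, 0.0], [-0.001, 0.0, -1.0]]
ft_force: [0.3, -0.3, -3.4]
opening: 46.6
finger_force: 63.0
```

```bash
python3 - <<'E'
from plan import *
D=down(-10.7)
plan([((399,213,15.3),D,.6,3),((399,213,80),D,.9),((405,213,150),D,.9),((404.5,-138,150),down(-91.7),.9),((404.5,-138,110),down(-91.7),.9,4)])
E
```

```text
[{"hand":0.6,"dp":[0.02,0.0,0.0],"twist":[0.0,0.001,-0.001]},{"hand":0.6,"dp":[0,0,0],"twist":[0,0,0]},{"hand":0.6,"dp":[0,0,0],"twist":[0,0,0]},{"hand":0.6,"dp":[0,0,0],"twist":[0,0,0]},{"hand":0.9,"dp":[0.0,0.0,-3.23],"twist":[0.0,0.0,0.0]}]
[{"hand":0.9,"dp":[0.01,0.0,-3.24],"twist":[0.0,0.0,0.0]},{"hand":0.9,"dp":[-0.3,0.06,-3.5],"twist":[0.0,0.0,0.0]},{"hand":0.9,"dp":[-0.29,0.06,-3.5],"twist":[0.0,0.0,0.0]},{"hand":0.9,"dp":[-0.5,-2.65,0.0],"twist":[0.0,0.0,0.109]},{"hand":0.9,"dp":[-0.78,-2.58,0.0],"twist":[0.0,0.0,0.109]}]
[{"hand":0.9,"dp":[-1.06,-2.48,0.0],"twist":[0.0,0.0,0.109]},{"hand":0.9,"dp":[-1.32,-2.36,0.0],"twist":[0.0,0.0,0.109]},{"hand":0.9,"dp":[-1.57,-2.2,0.0],"twist":[0.0,0.0,0.109]},{"hand":0.9,"dp":[-1.8,-2.01,0.0],"twist":[0.0,0.0,0.109]},{"hand":0.9,"dp":[-2.01,-1.8,0.0],"twist":[0.0,0.0,0.109]}]
[{"hand":0.9,"dp":[-2.2,-1.58,0.0],"twist":[0.0,0.0,0.108]},{"hand":0.9,"dp":[-2.35,-1.33,0.0],"twist":[0.0,0.0,0.109]},{"hand":0.9,"dp":[-2.48,-1.06,0.0],"twist":[0.0,0.0,0.108]},{"hand":0.9,"dp":[-2.58,-0.79,0.0],"twist":[0.0,0.0,0.109]},{"hand":0.9,"dp":[-2.66,-0.51,-0.01],"twist":[0.0,0.0,0.108]}]
[{"hand":0.9,"dp":[-2.69,-0.22,0.0],"twist":[0.0,0.0,0.109]},{"hand":0.9,"dp":[0.0,0.0,2.0],"twist":[0.0,0.0,0.0]},{"hand":0.9,"dp":[0.0,0.0,2.0],"twist":[0.0,0.0,0.0]},{"hand":0.9,"dp":[0,0,0],"twist":[0,0,0]},{"hand":0.9,"dp":[0,0,0],"twist":[0,0,0]}]
[{"hand":0.9,"dp":[0,0,0],"twist":[0,0,0]},{"hand":0.9,"dp":[0,0,0],"twist":[0,0,0]},{"hand":0.9,"dp":[0,0,0],"twist":[0,0,0]},{"hand":0.9,"dp":[0,0,0],"twist":[0,0,0]},{"hand":0.9,"dp":[0,0,0],"twist":[0,0,0]}]
```

drive_tool:
  commands:
    - {"hand": 0.6, "dp": [0, 0, 0], "twist": [0, 0, 0]}
    - {"hand": 0.6, "dp": [0, 0, 0], "twist": [0, 0, 0]}
    - {"hand": 0.6, "dp": [0, 0, 0], "twist": [0, 0, 0]}
    - {"hand": 0.6, "dp": [0, 0, 0], "twist": [0, 0, 0]}
    - {"hand": 0.9, "dp": [0, 0, -3.23], "twist": [0, 0, 0]}

```text
time: 34.88
eef_pos: [394.2, 211.0, 43.2]
eef_rot: [[-0.982, 0.187, -0.01], [0.187, 0.982, -0.004], [0.009, -0.006, -1.0]]
ft_force: [-0.7, -0.9, -0.8]
opening: 78.8
finger_force: 0.0
```

drive_tool:
  commands:
    - {"hand": 0.9, "dp": [0, 0, -3.23], "twist": [0, 0, 0]}
    - {"hand": 0.9, "dp": [-0.3, 0.06, -3.5], "twist": [0, 0, 0]}
    - {"hand": 0.9, "dp": [-0.3, 0.06, -3.5], "twist": [0, 0, 0]}
    - {"hand": 0.9, "dp": [-0.5, -2.65, 0], "twist": [0, 0, 0.109]}
    - {"hand": 0.9, "dp": [-0.78, -2.58, 0], "twist": [0, 0, 0.109]}

```text
time: 35.3
eef_pos: [408.2, 159.7, 153.1]
eef_rot: [[-0.918, 0.397, 0.008], [0.397, 0.918, 0.002], [-0.007, 0.005, -1.0]]
ft_force: [-0.5, -0.8, -0.9]
opening: 81.2
finger_force: 0.0
```

drive_tool:
  commands:
    - {"hand": 0.9, "dp": [-1.06, -2.48, 0], "twist": [0, 0, 0.109]}
    - {"hand": 0.9, "dp": [-1.32, -2.36, 0], "twist": [0, 0, 0.109]}
    - {"hand": 0.9, "dp": [-1.57, -2.2, 0], "twist": [0, 0, 0.109]}
    - {"hand": 0.9, "dp": [-1.8, -2.01, 0], "twist": [0, 0, 0.109]}
    - {"hand": 0.9, "dp": [-2.01, -1.8, 0], "twist": [0, 0, 0.109]}

```text
time: 35.72
eef_pos: [404.5, 22.7, 149.9]
eef_rot: [[-0.577, 0.817, 0.001], [0.817, 0.577, -0.0], [-0.0, 0.001, -1.0]]
ft_force: [0.5, -0.2, 0.7]
opening: 80.9
finger_force: 0.0
```

drive_tool:
  commands:
    - {"hand": 0.9, "dp": [-2.2, -1.58, 0], "twist": [0, 0, 0.109]}
    - {"hand": 0.9, "dp": [-2.35, -1.33, 0], "twist": [0, 0, 0.109]}
    - {"hand": 0.9, "dp": [-2.48, -1.06, 0], "twist": [0, 0, 0.108]}
    - {"hand": 0.9, "dp": [-2.58, -0.79, 0], "twist": [0, 0, 0.108]}
    - {"hand": 0.9, "dp": [-2.66, -0.51, 0], "twist": [0, 0, 0.108]}

```text
time: 36.13
eef_pos: [404.0, -112.6, 149.9]
eef_rot: [[-0.072, 0.997, 0.001], [0.997, 0.072, -0.0], [-0.0, 0.001, -1.0]]
ft_force: [0.1, -0.1, 0.3]
opening: 81.2
finger_force: 0.0
```

drive_tool:
  commands:
    - {"hand": 0.9, "dp": [-2.69, -0.22, 0], "twist": [0, 0, 0.109]}
    - {"hand": 0.9, "dp": [0, 0, 2], "twist": [0, 0, 0]}
    - {"hand": 0.9, "dp": [0, 0, 0], "twist": [0, 0, 0]}
    - {"hand": 0.9, "dp": [0, 0, 0], "twist": [0, 0, 0]}
    - {"hand": 0.9, "dp": [0, 0, 0], "twist": [0, 0, 0]}

```text
time: 36.55
eef_pos: [403.7, -137.6, 129.8]
eef_rot: [[0.03, 1.0, -0.001], [1.0, -0.03, 0.001], [0.001, -0.001, -1.0]]
ft_force: [-0.7, 0.3, -0.1]
opening: 81.3
finger_force: 0.0
```

```bash
python3 - <<'E'
from plan import *
np.set_printoptions(precision=1,suppress=True)
s=observe();print(s['eef_pos'],s['qpos'],s['time'])
im,T=grab('wrist','w13.png');np.save('T13.npy',T)
for nm in ['ring_large','stand_small']:
  for r in cams.mark_of(nm,'wrist')[:3]: print(nm,round(r['score'],2),w('wrist',r['centre'],T))
plan([((404.5,-138,110),down(-91.7),.9),((404.5,-138,40),down(-91.7),.9,4)])
E
```

```text
[ 403.7 -137.6  129.8] [-27.5   0.3 -32.7  57.1   0.   64.2] 36.55
ring_large 0.89 [ 402.5 -139.8   12.3]
ring_large 0.68 [ 480.5 -140.4   17.6]
stand_small 0.68 [ 440.3 -138.9   -1.7]
[{"hand":0.9,"dp":[-0.03,0.0,2.03],"twist":[0.001,0.0,0.0]},{"hand":0.9,"dp":[0.0,0.0,3.5],"twist":[0.0,0.0,0.0]},{"hand":0.9,"dp":[0.01,0.0,3.5],"twist":[0.0,0.0,0.0]},{"hand":0.9,"dp":[0,0,0],"twist":[0,0,0]},{"hand":0.9,"dp":[0,0,0],"twist":[0,0,0]}]
[{"hand":0.9,"dp":[0,0,0],"twist":[0,0,0]},{"hand":0.9,"dp":[0,0,0],"twist":[0,0,0]},{"hand":0.9,"dp":[0,0,0],"twist":[0,0,0]},{"hand":0.9,"dp":[0,0,0],"twist":[0,0,0]},{"hand":0.9,"dp":[0,0,0],"twist":[0,0,0]}]
```

drive_tool:
  commands:
    - {"hand": 0.9, "dp": [0, 0, 3], "twist": [0, 0, 0]}
    - {"hand": 0.9, "dp": [0, 0, 3], "twist": [0, 0, 0]}
    - {"hand": 0.9, "dp": [0, 0, 2], "twist": [0, 0, 0]}
    - {"hand": 0.9, "dp": [0, 0, 1], "twist": [0, 0, 0]}
    - {"hand": 0.9, "dp": [0, 0, 0], "twist": [0, 0, 0]}
  squeeze: 20

```text
time: 37.12
eef_pos: [402.1, -136.6, 37.7]
eef_rot: [[0.03, 1.0, -0.004], [1.0, -0.03, 0.002], [0.002, -0.004, -1.0]]
ft_force: [-0.4, 0.7, -0.0]
opening: 80.9
finger_force: 0.0
```

drive_tool:
  commands:
    - {"hand": 0.5, "dp": [0, 0, 0], "twist": [0, 0, 0]}
    - {"hand": 0.45, "dp": [0, 0, 0], "twist": [0, 0, 0]}
    - {"hand": 0.4, "dp": [0, 0, 0], "twist": [0, 0, 0]}
    - {"hand": -1, "dp": [0, 0, 0], "twist": [0, 0, 0]}
    - {"hand": -1, "dp": [0, 0, 0], "twist": [0, 0, 0]}

```text
time: 37.53
eef_pos: [405.2, -138.6, 41.0]
eef_rot: [[0.031, 1.0, 0.002], [1.0, -0.031, -0.001], [-0.001, 0.002, -1.0]]
ft_force: [-0.7, 1.4, 6.3]
opening: 59.1
finger_force: 21.2
```

drive_tool:
  commands:
    - {"hand": -1, "dp": [0, 0, 0], "twist": [0, 0, 0]}
    - {"hand": -1, "dp": [0, 0, 0], "twist": [0, 0, 0]}
    - {"hand": -1, "dp": [0, 0, 0], "twist": [0, 0, 0]}
    - {"hand": -1, "dp": [0, 0, 0], "twist": [0, 0, 0]}
    - {"hand": -1, "dp": [0, 0, 0], "twist": [0, 0, 0]}

```text
time: 37.95
eef_pos: [405.2, -138.6, 41.1]
eef_rot: [[0.031, 1.0, 0.002], [1.0, -0.031, -0.001], [-0.001, 0.002, -1.0]]
ft_force: [-0.6, 1.0, 6.7]
opening: 59.1
finger_force: 21.2
```

```bash
python3 - <<'E'
from plan import *
plan([((405.2,-138.6,100),down(-91.7),.9),((405.2,-138.6,100),down(-1.7),.9,4)])
E
```

```text
[{"hand":0.9,"dp":[0.0,0.01,-2.95],"twist":[0.001,0.0,-0.001]},{"hand":0.9,"dp":[-0.01,0.0,-2.94],"twist":[0.001,0.001,0.0]},{"hand":0.9,"dp":[0.0,0.0,0.0],"twist":[0.0,0.0,-0.112]},{"hand":0.9,"dp":[0.0,0.0,0.0],"twist":[0.0,0.0,-0.112]},{"hand":0.9,"dp":[0.0,0.0,0.0],"twist":[0.0,0.0,-0.112]}]
[{"hand":0.9,"dp":[0.0,0.0,0.0],"twist":[0.0,0.0,-0.112]},{"hand":0.9,"dp":[0.0,0.0,0.0],"twist":[0.0,0.0,-0.112]},{"hand":0.9,"dp":[0.0,0.0,0.0],"twist":[0.0,0.0,-0.112]},{"hand":0.9,"dp":[0.0,0.0,0.0],"twist":[0.0,0.0,-0.112]},{"hand":0.9,"dp":[0.0,0.0,0.0],"twist":[0.0,0.0,-0.112]}]
[{"hand":0.9,"dp":[0.0,0.0,0.0],"twist":[0.0,0.0,-0.112]},{"hand":0.9,"dp":[0.0,0.0,0.0],"twist":[0.0,0.0,-0.113]},{"hand":0.9,"dp":[0.0,0.0,0.0],"twist":[0.0,0.0,-0.112]},{"hand":0.9,"dp":[0.0,0.0,0.0],"twist":[0.0,0.0,-0.113]},{"hand":0.9,"dp":[0.0,0.0,0.0],"twist":[0.0,0.0,-0.112]}]
[{"hand":0.9,"dp":[0.0,0.0,0.0],"twist":[0.0,0.0,-0.113]},{"hand":0.9,"dp":[0,0,0],"twist":[0,0,0]},{"hand":0.9,"dp":[0,0,0],"twist":[0,0,0]},{"hand":0.9,"dp":[0,0,0],"twist":[0,0,0]},{"hand":0.9,"dp":[0,0,0],"twist":[0,0,0]}]
```

drive_tool:
  commands:
    - {"hand": 0.9, "dp": [0, 0, 0], "twist": [0, 0, 0]}
    - {"hand": 0.9, "dp": [0, 0, 0], "twist": [0, 0, 0]}
    - {"hand": 0.9, "dp": [0, 0, 0], "twist": [0, 0, 0]}
    - {"hand": 0.9, "dp": [0, 0, -3], "twist": [0, 0, 0]}
    - {"hand": 0.9, "dp": [0, 0, -3], "twist": [0, 0, 0]}

```text
time: 38.37
eef_pos: [401.8, -137.0, 98.5]
eef_rot: [[0.031, 1.0, -0.005], [1.0, -0.031, 0.003], [0.003, -0.005, -1.0]]
ft_force: [0.9, -0.3, -0.4]
opening: 80.7
finger_force: 0.0
```

drive_tool:
  commands:
    - {"hand": 0.9, "dp": [0, 0, 0], "twist": [0, 0, -0.112]}
    - {"hand": 0.9, "dp": [0, 0, 0], "twist": [0, 0, -0.112]}
    - {"hand": 0.9, "dp": [0, 0, 0], "twist": [0, 0, -0.112]}
    - {"hand": 0.9, "dp": [0, 0, 0], "twist": [0, 0, -0.112]}
    - {"hand": 0.9, "dp": [0, 0, 0], "twist": [0, 0, -0.112]}

```text
time: 38.78
eef_pos: [404.0, -138.2, 99.6]
eef_rot: [[-0.509, 0.861, 0.0], [0.861, 0.509, -0.0], [-0.0, 0.0, -1.0]]
ft_force: [-1.1, 0.3, 0.2]
opening: 80.9
finger_force: 0.0
```

drive_tool:
  commands:
    - {"hand": 0.9, "dp": [0, 0, 0], "twist": [0, 0, -0.112]}
    - {"hand": 0.9, "dp": [0, 0, 0], "twist": [0, 0, -0.112]}
    - {"hand": 0.9, "dp": [0, 0, 0], "twist": [0, 0, -0.112]}
    - {"hand": 0.9, "dp": [0, 0, 0], "twist": [0, 0, -0.112]}
    - {"hand": 0.9, "dp": [0, 0, 0], "twist": [0, 0, -0.112]}

```text
time: 39.2
eef_pos: [404.0, -138.2, 99.5]
eef_rot: [[-0.889, 0.459, -0.0], [0.459, 0.889, 0.0], [0.0, -0.0, -1.0]]
ft_force: [-1.0, 0.4, 0.5]
opening: 81.2
finger_force: 0.0
```

drive_tool:
  commands:
    - {"hand": 0.9, "dp": [0, 0, 0], "twist": [0, 0, -0.112]}
    - {"hand": 0.9, "dp": [0, 0, 0], "twist": [0, 0, -0.112]}
    - {"hand": 0.9, "dp": [0, 0, 0], "twist": [0, 0, -0.112]}
    - {"hand": 0.9, "dp": [0, 0, 0], "twist": [0, 0, -0.112]}
    - {"hand": 0.9, "dp": [0, 0, 0], "twist": [0, 0, 0]}

```text
time: 39.62
eef_pos: [404.0, -138.2, 99.5]
eef_rot: [[-0.999, 0.032, -0.0], [0.032, 0.999, 0.0], [0.0, 0.0, -1.0]]
ft_force: [-0.2, 0.2, -0.2]
opening: 81.0
finger_force: 0.0
```

drive_tool:
  commands:
    - {"hand": 0.9, "dp": [0, 0, 3], "twist": [0, 0, 0]}
    - {"hand": 0.9, "dp": [0, 0, 2.5], "twist": [0, 0, 0]}
    - {"hand": 0.9, "dp": [0, 0, 1.3], "twist": [0, 0, 0]}
    - {"hand": 0.9, "dp": [0, 0, 0.6], "twist": [0, 0, 0]}
    - {"hand": 0.9, "dp": [0, 0, 0], "twist": [0, 0, 0]}

```text
time: 40.03
eef_pos: [402.7, -137.5, 24.2]
eef_rot: [[-0.999, 0.036, -0.003], [0.036, 0.999, 0.002], [0.003, 0.001, -1.0]]
ft_force: [-0.2, 0.9, 0.1]
opening: 81.1
finger_force: 0.0
```

drive_tool:
  commands:
    - {"hand": -1, "dp": [0, 0, 0], "twist": [0, 0, 0]}
    - {"hand": -1, "dp": [0, 0, 0], "twist": [0, 0, 0]}
    - {"hand": -1, "dp": [0, 0, 0], "twist": [0, 0, 0]}
    - {"hand": -1, "dp": [0, 0, 0], "twist": [0, 0, 0]}
    - {"hand": -1, "dp": [0, 0, 0], "twist": [0, 0, 0]}
  squeeze: 60

```text
time: 40.45
eef_pos: [405.5, -138.9, 26.9]
eef_rot: [[-0.999, 0.034, 0.003], [0.034, 0.999, -0.001], [-0.003, -0.001, -1.0]]
ft_force: [0.3, -0.0, 5.9]
opening: 58.9
finger_force: 64.7
```

drive_tool:
  commands:
    - {"hand": -1, "dp": [0, 0, 0], "twist": [0, 0, 0]}
    - {"hand": -1, "dp": [0, 0, 0], "twist": [0, 0, 0]}
    - {"hand": -1, "dp": [0, 0, 0], "twist": [0, 0, 0]}
    - {"hand": -1, "dp": [0, 0, 0], "twist": [0, 0, 0]}
    - {"hand": -1, "dp": [0, 0, 0], "twist": [0, 0, 0]}

```text
time: 40.87
eef_pos: [405.5, -138.8, 26.9]
eef_rot: [[-0.999, 0.034, 0.003], [0.034, 0.999, -0.001], [-0.003, -0.001, -1.0]]
ft_force: [-1.0, -0.9, 6.4]
opening: 58.9
finger_force: 64.7
```

drive_tool:
  commands:
    - {"hand": -1, "dp": [0, 0, -1], "twist": [0, 0, 0]}
    - {"hand": -1, "dp": [0, 0, -3], "twist": [0, 0, 0]}
    - {"hand": -1, "dp": [0, 0, -3], "twist": [0, 0, 0]}
    - {"hand": -1, "dp": [0, 0, -3], "twist": [0, 0, 0]}
    - {"hand": -1, "dp": [0, 0, 0], "twist": [0, 0, 0]}

```text
time: 41.28
eef_pos: [408.0, -140.2, 131.1]
eef_rot: [[-0.999, 0.034, 0.009], [0.034, 0.999, -0.005], [-0.01, -0.005, -1.0]]
ft_force: [0.9, 0.2, -2.3]
opening: 58.9
finger_force: 65.5
```

```bash
python3 - <<'E'
from plan import *
D=down(-1.7)
plan([((390,-40,128),D,-1),((396,250,128),D,-1),((398,325,128),D,-1,2)],p=(405,-138.5,126))
E
```

```text
[{"hand":-1,"dp":[0.61,3.26,-0.09],"twist":[-0.002,0.003,-0.001]},{"hand":-1,"dp":[0.61,3.27,-0.08],"twist":[-0.001,0.003,-0.002]},{"hand":-1,"dp":[0.6,3.27,-0.07],"twist":[-0.002,0.004,-0.001]},{"hand":-1,"dp":[0.03,3.22,0.0],"twist":[0.0,0.0,0.0]},{"hand":-1,"dp":[0.03,3.22,0.0],"twist":[0.0,0.0,0.0]}]
[{"hand":-1,"dp":[0.03,3.22,0.0],"twist":[0.0,0.0,0.0]},{"hand":-1,"dp":[0.03,3.22,0.0],"twist":[0.0,0.0,0.0]},{"hand":-1,"dp":[0.03,3.22,0.0],"twist":[0.0,0.0,0.0]},{"hand":-1,"dp":[0.03,3.23,0.0],"twist":[0.0,0.0,0.0]},{"hand":-1,"dp":[0.03,3.22,0.0],"twist":[0.0,0.0,0.0]}]
[{"hand":-1,"dp":[0.03,3.23,0.0],"twist":[0.0,0.0,0.0]},{"hand":-1,"dp":[0.02,3.22,0.01],"twist":[0.0,0.0,0.0]},{"hand":-1,"dp":[0.01,2.5,0.0],"twist":[0.0,0.0,0.0]},{"hand":-1,"dp":[0.01,2.5,0.0],"twist":[0.0,0.0,0.0]},{"hand":-1,"dp":[0.01,2.5,0.0],"twist":[0.0,0.0,0.0]}]
[{"hand":-1,"dp":[0,0,0],"twist":[0,0,0]},{"hand":-1,"dp":[0,0,0],"twist":[0,0,0]},{"hand":-1,"dp":[0,0,0],"twist":[0,0,0]},{"hand":-1,"dp":[0,0,0],"twist":[0,0,0]},{"hand":-1,"dp":[0,0,0],"twist":[0,0,0]}]
```

drive_tool:
  commands:
    - {"hand": -1, "dp": [0.6, 3.26, 0], "twist": [0, 0, 0]}
    - {"hand": -1, "dp": [0.6, 3.26, 0], "twist": [0, 0, 0]}
    - {"hand": -1, "dp": [0.6, 3.26, 0], "twist": [0, 0, 0]}
    - {"hand": -1, "dp": [0, 3.22, 0], "twist": [0, 0, 0]}
    - {"hand": -1, "dp": [0, 3.22, 0], "twist": [0, 0, 0]}

```text
time: 41.7
eef_pos: [389.9, 25.9, 124.6]
eef_rot: [[-0.999, 0.035, -0.002], [0.035, 0.999, 0.0], [0.002, -0.0, -1.0]]
ft_force: [1.3, -0.5, -2.2]
opening: 59.1
finger_force: 65.9
```

drive_tool:
  commands:
    - {"hand": -1, "dp": [0, 3.22, 0], "twist": [0, 0, 0]}
    - {"hand": -1, "dp": [0, 3.22, 0], "twist": [0, 0, 0]}
    - {"hand": -1, "dp": [0, 3.22, 0], "twist": [0, 0, 0]}
    - {"hand": -1, "dp": [0, 3.22, 0], "twist": [0, 0, 0]}
    - {"hand": -1, "dp": [0, 3.22, 0], "twist": [0, 0, 0]}

```text
time: 42.12
eef_pos: [395.8, 186.8, 124.6]
eef_rot: [[-0.999, 0.034, -0.001], [0.034, 0.999, -0.001], [0.001, -0.001, -1.0]]
ft_force: [0.4, 0.0, -2.8]
opening: 58.9
finger_force: 65.9
```

drive_tool:
  commands:
    - {"hand": -1, "dp": [-1.6, 3.0, 0], "twist": [0, 0, 0]}
    - {"hand": -1, "dp": [-1.6, 3.0, 0], "twist": [0, 0, 0]}
    - {"hand": -1, "dp": [-1.6, 2.6, 0], "twist": [0, 0, 0]}
    - {"hand": -1, "dp": [-1.6, 2.5, 0], "twist": [0, 0, 0]}
    - {"hand": -1, "dp": [-1.6, 0, 0], "twist": [0, 0, 0]}

```text
time: 42.53
eef_pos: [481.3, 297.8, 124.5]
eef_rot: [[-1.0, 0.03, 0.0], [0.03, 1.0, 0.002], [0.0, 0.002, -1.0]]
ft_force: [0.4, -0.2, -2.2]
opening: 58.7
finger_force: 66.1
```

drive_tool:
  commands:
    - {"hand": -1, "dp": [0, 0, 0], "twist": [0, 0, 0]}
    - {"hand": -1, "dp": [0, 0, 0], "twist": [0, 0, 0]}
    - {"hand": -1, "dp": [0, 0, 0], "twist": [0, 0, 0]}
    - {"hand": -1, "dp": [0, 0, 0], "twist": [0, 0, 0]}
    - {"hand": -1, "dp": [0, 0, 0], "twist": [0, 0, 0]}

```text
time: 42.95
eef_pos: [479.5, 292.9, 125.2]
eef_rot: [[-0.999, 0.034, -0.001], [0.034, 0.999, -0.001], [0.001, -0.001, -1.0]]
ft_force: [0.1, -0.8, -1.6]
opening: 58.6
finger_force: 66.1
```

```bash
python3 - <<'E'
from plan import *
np.set_printoptions(precision=1,suppress=True)
s=observe();print(s['eef_pos'],s['opening'])
im,T=grab('wrist','w14.png');np.save('T14.npy',T)
for nm in ['stand_large_seat','stand_large','ring_small']:
  for r in cams.mark_of(nm,'wrist')[:2]: print(nm,round(r['score'],2),w('wrist',r['centre'],T))
cv2.imwrite('pics/w14b.png',cv2.resize(im[40:240,140:370],None,fx=3,fy=3,interpolation=cv2.INTER_CUBIC))
E
```

```text
[479.5 292.9 125.2] 58.628580492970855
stand_large_seat 0.66 [398.4 322.5   6. ]
stand_large 0.94 [434.7 329.1  -3.1]
ring_small 0.87 [399.3 210.6  -1.4]
```

View pics/w14b.png

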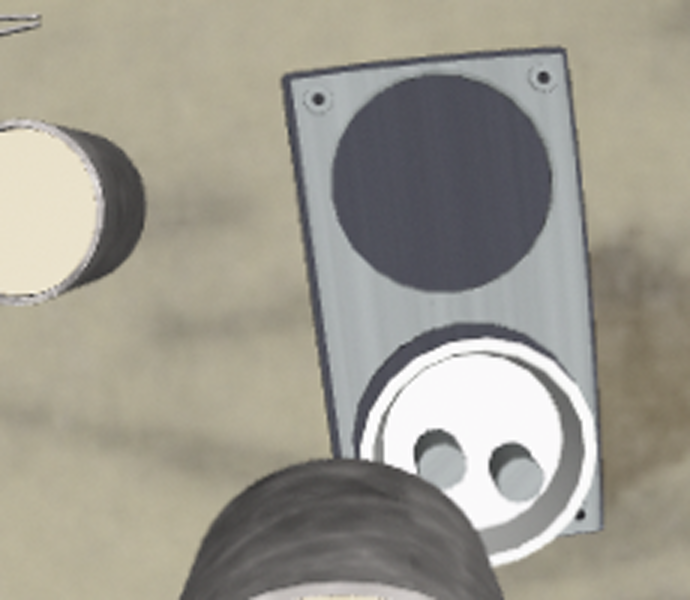

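```bash
cat > rec.py <<'E'
from plan import *
def recess(im,T,u,v,z=12):
    g=cv2.cvtColor(im,cv2.COLOR_BGR2GRAY); v0=int(g[int(v),int(u)])
    g2=cv2.resize(g,None,fx=4,fy=4,interpolation=cv2.INTER_CUBIC)
    ring=115
    m=(g2<(v0+ring)//2).astype(np.uint8)
    n,l=cv2.connectedComponents(m); mm=(l==l[int(v*4),int(u*4)]).astype(np.uint8)
    c=max(cv2.findContours(mm,0,1)[0],key=cv2.contourArea).reshape(-1,2)
    P=np.array([ray('wrist',(a-1.5)/4,(b-1.5)/4,z,T)[:2] for a,b in c])
    A=np.c_[2*P,np.ones(len(P))];s=np.linalg.lstsq(A,(P**2).sum(1),rcond=None)[0]
    r=np.sqrt(s[2]+s[0]**2+s[1]**2); res=np.hypot(*(P-s[:2]).T)-r
    return s[:2],r,res.std(),v0
E
python3 - <<'E'
from rec import *
np.set_printoptions(precision=2,suppress=True)
im=cv2.imread('pics/w14.png');T=np.load('T14.npy')
print(recess(im,T,287,101))
q=lambda x,y,z:ray('wrist',140+x/3,40+y/3,z,T)
for a,b in((332,182),(552,182),(442,73),(442,292)): print(q(a,b,12))
E
```

```text
(array([398.33, 324.45]), np.float64(31.102855552751013), np.float64(0.13968026517049806), 81)
[397.74 293.38  12.  ]
[398.39 356.38  12.  ]
[366.92 325.36  12.  ]
[430.19 323.82  12.  ]
```

drive_tool:
  commands:
    - {"hand": -1, "dp": [2.05, 0.72, 0], "twist": [0, 0, 0]}
    - {"hand": -1, "dp": [2.05, 0.72, 0], "twist": [0, 0, 0]}
    - {"hand": -1, "dp": [2.05, 0.72, 0], "twist": [0, 0, 0]}
    - {"hand": -1, "dp": [2.05, 0.72, 0], "twist": [0, 0, 0]}
    - {"hand": -1, "dp": [0, 0, 2.5], "twist": [0, 0, 0]}

```text
time: 43.57
eef_pos: [399.4, 328.0, 104.6]
eef_rot: [[-1.0, 0.031, 0.005], [0.031, 1.0, 0.005], [-0.005, 0.005, -1.0]]
ft_force: [1.4, 0.5, -1.8]
opening: 58.9
finger_force: 66.2
```

drive_tool:
  commands:
    - {"hand": -1, "dp": [0, 0, 2.5], "twist": [0, 0, 0]}
    - {"hand": -1, "dp": [0, 0, 2], "twist": [0, 0, 0]}
    - {"hand": -1, "dp": [0, 0, 1], "twist": [0, 0, 0]}
    - {"hand": -1, "dp": [0, 0, 0], "twist": [0, 0, 0]}
    - {"hand": -1, "dp": [0, 0, 0], "twist": [0, 0, 0]}

```text
time: 43.98
eef_pos: [399.7, 325.1, 45.7]
eef_rot: [[-0.999, 0.034, -0.001], [0.034, 0.999, -0.0], [0.001, -0.0, -1.0]]
ft_force: [1.0, -1.1, -2.4]
opening: 58.5
finger_force: 66.2
```

drive_tool:
  commands:
    - {"hand": -1, "dp": [0, 0, 0], "twist": [0, 0, 0]}
    - {"hand": -1, "dp": [0, 0, 0], "twist": [0, 0, 0]}
    - {"hand": -1, "dp": [0, 0, 0], "twist": [0, 0, 0]}
    - {"hand": -1, "dp": [0, 0, 0], "twist": [0, 0, 0]}
    - {"hand": -1, "dp": [0, 0, 0], "twist": [0, 0, 0]}

```text
time: 44.4
eef_pos: [400.2, 325.5, 46.3]
eef_rot: [[-0.999, 0.034, 0.001], [0.034, 0.999, 0.001], [-0.001, 0.001, -1.0]]
ft_force: [-0.8, 0.0, -2.7]
opening: 58.9
finger_force: 66.2
```

drive_tool:
  commands:
    - {"hand": -1, "dp": [0.15, -0.1, 0.6], "twist": [0, 0, 0]}
    - {"hand": -1, "dp": [0, 0, 0.6], "twist": [0, 0, 0]}
    - {"hand": -1, "dp": [0, 0, 0.4], "twist": [0, 0, 0]}
    - {"hand": -1, "dp": [0, 0, 0], "twist": [0, 0, 0]}
    - {"hand": -1, "dp": [0, 0, 0], "twist": [0, 0, 0]}

```text
time: 44.82
eef_pos: [397.5, 323.9, 28.9]
eef_rot: [[-0.999, 0.034, -0.001], [0.034, 0.999, -0.001], [0.001, -0.001, -1.0]]
ft_force: [0.7, -0.9, -1.8]
opening: 59.2
finger_force: 66.2
```

drive_tool:
  commands:
    - {"hand": -1, "dp": [0, 0, 0], "twist": [0, 0, 0]}
    - {"hand": -1, "dp": [0, 0, 0], "twist": [0, 0, 0]}
    - {"hand": -1, "dp": [0, 0, 0], "twist": [0, 0, 0]}
    - {"hand": -1, "dp": [0, 0, 0], "twist": [0, 0, 0]}
    - {"hand": -1, "dp": [0, 0, 0], "twist": [0, 0, 0]}

```text
time: 45.23
eef_pos: [398.4, 324.4, 29.8]
eef_rot: [[-0.999, 0.034, 0.0], [0.034, 0.999, 0.0], [-0.0, 0.0, -1.0]]
ft_force: [-0.1, -0.2, -2.2]
opening: 58.8
finger_force: 66.2
```

Aligned; lower in small steps (7 mm to the recess floor).

drive_tool:
  commands:
    - {"hand": -1, "dp": [0, 0, 0.2], "twist": [0, 0, 0]}
    - {"hand": -1, "dp": [0, 0, 0.2], "twist": [0, 0, 0]}
    - {"hand": -1, "dp": [0, 0, 0.2], "twist": [0, 0, 0]}
    - {"hand": -1, "dp": [0, 0, 0.1], "twist": [0, 0, 0]}
    - {"hand": -1, "dp": [0, 0, 0], "twist": [0, 0, 0]}

```text
time: 45.65
eef_pos: [398.1, 324.2, 23.0]
eef_rot: [[-0.999, 0.034, -0.0], [0.034, 0.999, -0.0], [0.0, -0.0, -1.0]]
ft_force: [-2.2, -0.8, 2.2]
opening: 59.1
finger_force: 66.9
```

drive_tool:
  commands:
    - {"hand": -1, "dp": [0, 0, 0], "twist": [0, 0, 0]}
    - {"hand": -1, "dp": [0, 0, 0], "twist": [0, 0, 0]}
    - {"hand": -1, "dp": [0, 0, 0], "twist": [0, 0, 0]}
    - {"hand": -1, "dp": [0, 0, 0], "twist": [0, 0, 0]}
    - {"hand": -1, "dp": [0, 0, 0], "twist": [0, 0, 0]}

```text
time: 46.07
eef_pos: [398.1, 324.2, 22.9]
eef_rot: [[-0.999, 0.034, -0.0], [0.034, 0.999, -0.0], [0.0, -0.0, -1.0]]
ft_force: [-2.5, -1.6, 5.4]
opening: 58.9
finger_force: 66.9
```

drive_tool:
  commands:
    - {"hand": 0.9, "dp": [0, 0, 0], "twist": [0, 0, 0]}
    - {"hand": 0.9, "dp": [0, 0, 0], "twist": [0, 0, 0]}
    - {"hand": 0.9, "dp": [0, 0, 0], "twist": [0, 0, 0]}
    - {"hand": 0.9, "dp": [0, 0, 0], "twist": [0, 0, 0]}
    - {"hand": 0.9, "dp": [0, 0, -2], "twist": [0, 0, 0]}

```text
time: 46.48
eef_pos: [395.4, 322.4, 39.5]
eef_rot: [[-0.999, 0.034, -0.006], [0.034, 0.999, -0.004], [0.006, -0.004, -1.0]]
ft_force: [0.3, -0.3, 0.6]
opening: 81.2
finger_force: 0.0
```

drive_tool:
  commands:
    - {"hand": 0.9, "dp": [0, 0, -3.5], "twist": [0, 0, 0]}
    - {"hand": 0.9, "dp": [0, 0, -3.5], "twist": [0, 0, 0]}
    - {"hand": 0.9, "dp": [0, 0, -3], "twist": [0, 0, 0]}
    - {"hand": 0.9, "dp": [-2, -2, 0], "twist": [0, 0, 0]}
    - {"hand": 0.9, "dp": [-2, -2, 0], "twist": [0, 0, 0]}

```text
time: 46.9
eef_pos: [438.9, 284.3, 145.7]
eef_rot: [[-1.0, 0.031, 0.006], [0.031, 1.0, 0.003], [-0.006, 0.003, -1.0]]
ft_force: [-0.5, 0.7, 0.0]
opening: 81.2
finger_force: 0.0
```

drive_tool:
  commands:
    - {"hand": 0.9, "dp": [-2, -2, 0], "twist": [0, 0, 0]}
    - {"hand": 0.9, "dp": [0, 0, 0], "twist": [0, 0, 0]}
    - {"hand": 0.9, "dp": [0, 0, 0], "twist": [0, 0, 0]}
    - {"hand": 0.9, "dp": [0, 0, 0], "twist": [0, 0, 0]}
    - {"hand": 0.9, "dp": [0, 0, 0], "twist": [0, 0, 0]}

```text
time: 47.32
eef_pos: [455.3, 262.6, 142.2]
eef_rot: [[-0.999, 0.033, -0.001], [0.033, 0.999, -0.0], [0.001, -0.0, -1.0]]
ft_force: [0.2, -0.5, 0.2]
opening: 81.3
finger_force: 0.0
```

```bash
python3 - <<'E'
from plan import *
np.set_printoptions(precision=1,suppress=True)
s=observe();print(s['eef_pos'],s['time'])
im,T=grab('wrist','w15.png')
for nm in ['ring_small','ring_large','case','round_1']:
  for r in cams.mark_of(nm,'wrist')[:2]: print(nm,round(r['score'],2),w('wrist',r['centre'],T))
c,R=plan([((400,212,145),down(79.3),.9),((400,212,80),down(79.3),.9,3)])
cv2.imwrite('pics/w15b.png',cv2.resize(im,(768,576)))
E
```

```text
[455.3 262.6 142.2] 47.3167
ring_small 0.63 [402.2 211.8  -2.8]
ring_large 0.68 [398.5 325.    7.6]
case 0.72 [431.   96.2  -2.2]
round_1 0.58 [482.3 336.4  26. ]
round_1 0.53 [477.4 322.4  23.6]
[{"hand":0.9,"dp":[0.41,-0.4,-0.02],"twist":[0.0,0.0,-0.109]},{"hand":0.9,"dp":[0.46,-0.36,-0.02],"twist":[0.0,0.0,-0.109]},{"hand":0.9,"dp":[0.49,-0.3,-0.02],"twist":[0.0,0.0,-0.109]},{"hand":0.9,"dp":[0.52,-0.25,-0.02],"twist":[0.0,0.0,-0.109]},{"hand":0.9,"dp":[0.55,-0.19,-0.02],"twist":[0.0,0.0,-0.109]}]
[{"hand":0.9,"dp":[0.56,-0.13,-0.02],"twist":[0.0,0.0,-0.109]},{"hand":0.9,"dp":[0.58,-0.07,-0.02],"twist":[0.0,0.0,-0.109]},{"hand":0.9,"dp":[0.58,-0.01,-0.02],"twist":[0.0,0.0,-0.109]},{"hand":0.9,"dp":[0.58,0.06,-0.02],"twist":[0.0,0.0,-0.109]},{"hand":0.9,"dp":[0.57,0.12,-0.02],"twist":[0.0,0.0,-0.109]}]
[{"hand":0.9,"dp":[0.55,0.18,-0.02],"twist":[0.0,0.0,-0.109]},{"hand":0.9,"dp":[0.53,0.24,-0.01],"twist":[0.0,0.0,-0.109]},{"hand":0.9,"dp":[0.49,0.3,-0.02],"twist":[0.0,0.0,-0.109]},{"hand":0.9,"dp":[0.0,0.0,3.25],"twist":[0.0,0.0,0.0]},{"hand":0.9,"dp":[0.0,0.0,3.25],"twist":[0.0,0.0,0.0]}]
[{"hand":0.9,"dp":[0,0,0],"twist":[0,0,0]},{"hand":0.9,"dp":[0,0,0],"twist":[0,0,0]},{"hand":0.9,"dp":[0,0,0],"twist":[0,0,0]},{"hand":0.9,"dp":[0,0,0],"twist":[0,0,0]},{"hand":0.9,"dp":[0,0,0],"twist":[0,0,0]}]
```

View pics/w15b.png

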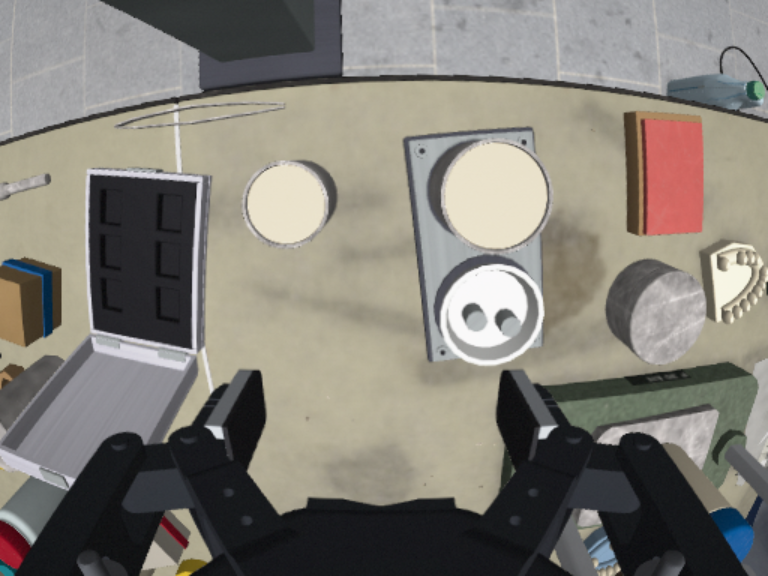

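drive_tool:
  commands:
    - {"hand": 0.9, "dp": [0.41, -0.4, 0], "twist": [0, 0, -0.109]}
    - {"hand": 0.9, "dp": [0.46, -0.36, 0], "twist": [0, 0, -0.109]}
    - {"hand": 0.9, "dp": [0.49, -0.3, 0], "twist": [0, 0, -0.109]}
    - {"hand": 0.9, "dp": [0.52, -0.25, 0], "twist": [0, 0, -0.109]}
    - {"hand": 0.9, "dp": [0.55, -0.19, 0], "twist": [0, 0, -0.109]}

```text
time: 47.98
eef_pos: [434.3, 243.0, 142.6]
eef_rot: [[-0.869, -0.494, -0.0], [-0.494, 0.869, 0.0], [0.0, 0.0, -1.0]]
ft_force: [0.9, 0.2, 0.3]
opening: 81.3
finger_force: 0.0
```

drive_tool:
  commands:
    - {"hand": 0.9, "dp": [0.56, -0.13, 0], "twist": [0, 0, -0.109]}
    - {"hand": 0.9, "dp": [0.58, -0.07, 0], "twist": [0, 0, -0.109]}
    - {"hand": 0.9, "dp": [0.58, 0, 0], "twist": [0, 0, -0.109]}
    - {"hand": 0.9, "dp": [0.58, 0.06, 0], "twist": [0, 0, -0.109]}
    - {"hand": 0.9, "dp": [0.57, 0.12, 0], "twist": [0, 0, -0.109]}

```text
time: 48.4
eef_pos: [412.8, 223.4, 142.7]
eef_rot: [[-0.487, -0.873, 0.0], [-0.873, 0.487, 0.0], [-0.0, -0.0, -1.0]]
ft_force: [0.5, 0.6, 0.6]
opening: 81.3
finger_force: 0.0
```

drive_tool:
  commands:
    - {"hand": 0.9, "dp": [0.55, 0.18, 0], "twist": [0, 0, -0.109]}
    - {"hand": 0.9, "dp": [0.53, 0.24, 0], "twist": [0, 0, -0.109]}
    - {"hand": 0.9, "dp": [0.49, 0.3, 0], "twist": [0, 0, -0.109]}
    - {"hand": 0.9, "dp": [0, 0, 3], "twist": [0, 0, 0]}
    - {"hand": 0.9, "dp": [0, 0, 3], "twist": [0, 0, 0]}

```text
time: 48.82
eef_pos: [402.6, 212.8, 84.1]
eef_rot: [[-0.186, -0.983, 0.006], [-0.983, 0.186, 0.002], [-0.003, -0.006, -1.0]]
ft_force: [-0.2, -0.1, 0.1]
opening: 81.1
finger_force: 0.0
```

drive_tool:
  commands:
    - {"hand": 0.9, "dp": [0, 0, 0], "twist": [0, 0, 0]}
    - {"hand": 0.9, "dp": [0, 0, 0], "twist": [0, 0, 0]}
    - {"hand": 0.9, "dp": [0, 0, 0], "twist": [0, 0, 0]}
    - {"hand": 0.9, "dp": [0, 0, 0], "twist": [0, 0, 0]}
    - {"hand": 0.9, "dp": [0, 0, 0], "twist": [0, 0, 0]}

```text
time: 49.23
eef_pos: [401.9, 212.3, 84.3]
eef_rot: [[-0.186, -0.982, 0.003], [-0.982, 0.186, 0.001], [-0.002, -0.003, -1.0]]
ft_force: [0.0, 0.1, 0.5]
opening: 81.0
finger_force: 0.0
```

drive_tool:
  commands:
    - {"hand": 0.9, "dp": [0, 0, 2.5], "twist": [0, 0, 0]}
    - {"hand": 0.9, "dp": [0, 0, 2.2], "twist": [0, 0, 0]}
    - {"hand": 0.9, "dp": [0, 0, 1.2], "twist": [0, 0, 0]}
    - {"hand": 0.9, "dp": [0, 0, 0.8], "twist": [0, 0, 0]}
    - {"hand": 0.9, "dp": [0, 0, 0], "twist": [0, 0, 0]}
  squeeze: 60

```text
time: 49.65
eef_pos: [399.8, 211.5, 14.9]
eef_rot: [[-0.186, -0.982, -0.002], [-0.982, 0.186, -0.001], [0.001, 0.001, -1.0]]
ft_force: [-0.6, -0.2, 0.1]
opening: 81.1
finger_force: 0.0
```

drive_tool:
  commands:
    - {"hand": 0.3, "dp": [0, 0, 0], "twist": [0, 0, 0]}
    - {"hand": 0.25, "dp": [0, 0, 0], "twist": [0, 0, 0]}
    - {"hand": -1, "dp": [0, 0, 0], "twist": [0, 0, 0]}
    - {"hand": -1, "dp": [0, 0, 0], "twist": [0, 0, 0]}
    - {"hand": -1, "dp": [0, 0, 0], "twist": [0, 0, 0]}

```text
time: 50.07
eef_pos: [401.6, 212.3, 17.1]
eef_rot: [[-0.186, -0.982, 0.002], [-0.982, 0.186, 0.001], [-0.002, -0.002, -1.0]]
ft_force: [-1.2, -0.1, 6.8]
opening: 47.1
finger_force: 61.4
```

drive_tool:
  commands:
    - {"hand": -1, "dp": [0, 0, 0], "twist": [0, 0, 0]}
    - {"hand": -1, "dp": [0, 0, 0], "twist": [0, 0, 0]}
    - {"hand": -1, "dp": [0, 0, 0], "twist": [0, 0, 0]}
    - {"hand": -1, "dp": [0, 0, 0], "twist": [0, 0, 0]}
    - {"hand": -1, "dp": [0, 0, 0], "twist": [0, 0, 0]}

```text
time: 50.48
eef_pos: [401.6, 212.3, 17.1]
eef_rot: [[-0.186, -0.982, 0.002], [-0.982, 0.186, 0.001], [-0.002, -0.002, -1.0]]
ft_force: [-0.6, 0.4, 6.6]
opening: 46.6
finger_force: 61.4
```

```bash
python3 - <<'E'
from plan import *
s=observe();print(s['eef_pos'],s['qpos'])
p=np.array(s['eef_pos']);D=down(79.3);
plan([(p+[0,0,30],D,-1),((395,205,128),D,-1),((392,0,128),down(30),-1),((476,-120,128),down(-1.7),-1,3)],p=p)
E
```

```text
[401.63667233 212.31356783  17.0722379 ] [ 1.96845668e+01  1.17240347e+01 -3.65168289e+01  4.16051568e+01
  2.32726388e-02 -5.95730696e+01]
[{"hand":-1,"dp":[-0.01,-0.01,-3.0],"twist":[-0.002,0.002,-0.001]},{"hand":-1,"dp":[0.28,0.17,-2.7],"twist":[0.0,0.0,0.0]},{"hand":-1,"dp":[0.28,0.17,-2.7],"twist":[0.0,0.0,0.0]},{"hand":-1,"dp":[0.29,0.18,-2.69],"twist":[0.0,0.0,0.0]},{"hand":-1,"dp":[2.52,-0.44,0.0],"twist":[0.0,0.0,0.108]}]
[{"hand":-1,"dp":[2.46,-0.71,0.0],"twist":[0.0,0.0,0.108]},{"hand":-1,"dp":[2.37,-0.97,0.0],"twist":[0.0,0.0,0.107]},{"hand":-1,"dp":[2.26,-1.22,0.0],"twist":[0.0,0.0,0.108]},{"hand":-1,"dp":[2.11,-1.45,0.0],"twist":[0.0,0.0,0.107]},{"hand":-1,"dp":[1.95,-1.67,0.0],"twist":[0.0,0.0,0.108]}]
[{"hand":-1,"dp":[1.75,-1.87,0.0],"twist":[0.0,0.0,0.107]},{"hand":-1,"dp":[1.55,-2.05,0.0],"twist":[0.0,0.0,0.108]},{"hand":-1,"dp":[-0.26,-2.92,0.0],"twist":[0.0,0.0,0.111]},{"hand":-1,"dp":[-0.58,-2.87,0.0],"twist":[0.0,0.0,0.11]},{"hand":-1,"dp":[-0.89,-2.79,0.0],"twist":[0.0,0.0,0.111]}]
[{"hand":-1,"dp":[-1.19,-2.68,0.0],"twist":[0.0,0.0,0.11]},{"hand":-1,"dp":[-1.48,-2.52,0.01],"twist":[0.0,0.0,0.111]},{"hand":-1,"dp":[0,0,0],"twist":[0,0,0]},{"hand":-1,"dp":[0,0,0],"twist":[0,0,0]},{"hand":-1,"dp":[0,0,0],"twist":[0,0,0]}]
```

drive_tool:
  commands:
    - {"hand": -1, "dp": [0, 0, -3], "twist": [0, 0, 0]}
    - {"hand": -1, "dp": [0.28, 0.17, -2.7], "twist": [0, 0, 0]}
    - {"hand": -1, "dp": [0.28, 0.17, -2.7], "twist": [0, 0, 0]}
    - {"hand": -1, "dp": [0.28, 0.17, -2.7], "twist": [0, 0, 0]}
    - {"hand": -1, "dp": [2.52, -0.44, 0], "twist": [0, 0, 0.108]}

```text
time: 50.9
eef_pos: [397.9, 182.0, 132.3]
eef_rot: [[-0.289, -0.957, 0.011], [-0.957, 0.289, 0.005], [-0.008, -0.009, -1.0]]
ft_force: [2.3, 0.2, -1.7]
opening: 46.8
finger_force: 63.8
```

drive_tool:
  commands:
    - {"hand": -1, "dp": [2.46, -0.71, 0], "twist": [0, 0, 0.108]}
    - {"hand": -1, "dp": [2.37, -0.97, 0], "twist": [0, 0, 0.108]}
    - {"hand": -1, "dp": [2.26, -1.22, 0], "twist": [0, 0, 0.108]}
    - {"hand": -1, "dp": [2.11, -1.45, 0], "twist": [0, 0, 0.107]}
    - {"hand": -1, "dp": [1.95, -1.67, 0], "twist": [0, 0, 0.108]}

```text
time: 51.32
eef_pos: [390.5, 49.5, 126.5]
eef_rot: [[-0.744, -0.668, -0.0], [-0.668, 0.744, -0.0], [0.0, 0.0, -1.0]]
ft_force: [0.2, 0.1, -2.6]
opening: 46.2
finger_force: 63.7
```

drive_tool:
  commands:
    - {"hand": -1, "dp": [1.75, -1.87, 0], "twist": [0, 0, 0.107]}
    - {"hand": -1, "dp": [1.55, -2.05, 0], "twist": [0, 0, 0.108]}
    - {"hand": -1, "dp": [-0.26, -2.92, 0], "twist": [0, 0, 0.11]}
    - {"hand": -1, "dp": [-0.58, -2.87, 0], "twist": [0, 0, 0.11]}
    - {"hand": -1, "dp": [-0.89, -2.79, 0], "twist": [0, 0, 0.11]}

```text
time: 51.73
eef_pos: [440.5, -73.9, 126.4]
eef_rot: [[-0.983, -0.184, -0.0], [-0.184, 0.983, 0.0], [0.0, 0.0, -1.0]]
ft_force: [0.7, 0.4, -2.6]
opening: 46.7
finger_force: 63.6
```

drive_tool:
  commands:
    - {"hand": -1, "dp": [-1.19, -2.68, 0], "twist": [0, 0, 0.11]}
    - {"hand": -1, "dp": [-1.48, -2.52, 0], "twist": [0, 0, 0.11]}
    - {"hand": -1, "dp": [0, 0, 0], "twist": [0, 0, 0]}
    - {"hand": -1, "dp": [0, 0, 0], "twist": [0, 0, 0]}
    - {"hand": -1, "dp": [0, 0, 0], "twist": [0, 0, 0]}

```text
time: 52.15
eef_pos: [473.3, -120.2, 126.0]
eef_rot: [[-1.0, 0.028, -0.002], [0.028, 1.0, 0.001], [0.002, 0.001, -1.0]]
ft_force: [-0.2, 0.4, -3.6]
opening: 46.2
finger_force: 63.5
```

drive_tool:
  commands:
    - {"hand": -1, "dp": [0, 0, 0], "twist": [0, 0, 0]}
    - {"hand": -1, "dp": [0, 0, 0], "twist": [0, 0, 0]}
    - {"hand": -1, "dp": [0, 0, 0], "twist": [0, 0, 0]}
    - {"hand": -1, "dp": [0, 0, 0], "twist": [0, 0, 0]}
    - {"hand": -1, "dp": [0, 0, 0], "twist": [0, 0, 0]}

```text
time: 52.57
eef_pos: [474.2, -120.2, 126.7]
eef_rot: [[-1.0, 0.028, 0.0], [0.028, 1.0, -0.0], [-0.0, -0.0, -1.0]]
ft_force: [0.2, -0.2, -3.1]
opening: 46.5
finger_force: 63.5
```

```bash
python3 - <<'E'
from rec import *
np.set_printoptions(precision=2,suppress=True)
s=observe();print(s['eef_pos'],s['opening'],s['eef_rot'])
im,T=grab('wrist','w16.png');np.save('T16.npy',T)
for nm in ['stand_small_seat','stand_small']:
  for r in cams.mark_of(nm,'wrist')[:2]: print(nm,round(r['score'],2),w('wrist',r['centre'],T))
# project expected seat
c,f,_=cal('wrist');pc=np.linalg.inv(T)@np.array([404.3,-138.4,10,1]);x,y,z=pc[0],-pc[1],-pc[2]
th=np.arctan2(np.hypot(x,y),z);k=f*th/np.hypot(x,y);u,v=c['cx']+k*x,c['cy']+k*y;print(u,v)
print(recess(im,T,u,v))
E
```

```text
[ 474.16 -120.22  126.7 ] 46.49256154066378 [[-1.    0.03  0.  ]
 [ 0.03  1.   -0.  ]
 [-0.   -0.   -1.  ]]
stand_small_seat 0.87 [ 405.75 -136.87    7.14]
stand_small_seat 0.66 [430.43  92.81  -3.9 ]
stand_small 0.73 [ 439.19 -143.03   -3.94]
stand_small 0.73 [ 483.12 -131.17   21.78]
229.92270766529396 114.9648609535223
(array([ 404.56, -138.28]), np.float64(25.1674304277656), np.float64(0.13142512369909598), 79)
```

drive_tool:
  commands:
    - {"hand": -1, "dp": [2.31, -0.67, 0], "twist": [0, 0, 0]}
    - {"hand": -1, "dp": [2.31, -0.67, 0], "twist": [0, 0, 0]}
    - {"hand": -1, "dp": [2.31, -0.67, 0], "twist": [0, 0, 0]}
    - {"hand": -1, "dp": [0, 0, 2.5], "twist": [0, 0, 0]}
    - {"hand": -1, "dp": [0, 0, 2.5], "twist": [0, 0, 0]}

```text
time: 53.13
eef_pos: [405.3, -139.9, 77.7]
eef_rot: [[-1.0, 0.03, 0.005], [0.03, 1.0, -0.002], [-0.005, -0.002, -1.0]]
ft_force: [0.8, 0.3, -3.0]
opening: 46.3
finger_force: 63.8
```

drive_tool:
  commands:
    - {"hand": -1, "dp": [0, 0, 2], "twist": [0, 0, 0]}
    - {"hand": -1, "dp": [0, 0, 1.4], "twist": [0, 0, 0]}
    - {"hand": -1, "dp": [0, 0, 0], "twist": [0, 0, 0]}
    - {"hand": -1, "dp": [0, 0, 0], "twist": [0, 0, 0]}
    - {"hand": -1, "dp": [0, 0, 0], "twist": [0, 0, 0]}

```text
time: 53.55
eef_pos: [405.4, -139.2, 43.5]
eef_rot: [[-1.0, 0.029, 0.001], [0.029, 1.0, -0.001], [-0.001, -0.001, -1.0]]
ft_force: [1.1, -0.2, -2.2]
opening: 46.6
finger_force: 63.6
```

drive_tool:
  commands:
    - {"hand": -1, "dp": [0, 0, 0], "twist": [0, 0, 0]}
    - {"hand": -1, "dp": [0, 0, 0], "twist": [0, 0, 0]}
    - {"hand": -1, "dp": [0, 0, 0], "twist": [0, 0, 0]}
    - {"hand": -1, "dp": [0, 0, 0], "twist": [0, 0, 0]}
    - {"hand": -1, "dp": [0, 0, 0], "twist": [0, 0, 0]}

```text
time: 53.97
eef_pos: [404.8, -138.8, 43.0]
eef_rot: [[-1.0, 0.029, 0.001], [0.029, 1.0, -0.0], [-0.001, -0.0, -1.0]]
ft_force: [0.2, 0.7, -2.6]
opening: 46.9
finger_force: 63.6
```

drive_tool:
  commands:
    - {"hand": -1, "dp": [0, 0.03, 0.5], "twist": [0, 0, 0]}
    - {"hand": -1, "dp": [0, 0, 0.4], "twist": [0, 0, 0]}
    - {"hand": -1, "dp": [0, 0, 0.2], "twist": [0, 0, 0]}
    - {"hand": -1, "dp": [0, 0, 0], "twist": [0, 0, 0]}
    - {"hand": -1, "dp": [0, 0, 0], "twist": [0, 0, 0]}

```text
time: 54.38
eef_pos: [404.1, -138.2, 31.2]
eef_rot: [[-1.0, 0.029, -0.001], [0.029, 1.0, 0.0], [0.001, 0.0, -1.0]]
ft_force: [0.5, -0.3, -2.3]
opening: 46.9
finger_force: 63.6
```

drive_tool:
  commands:
    - {"hand": -1, "dp": [0, 0, 0], "twist": [0, 0, 0]}
    - {"hand": -1, "dp": [0, 0, 0], "twist": [0, 0, 0]}
    - {"hand": -1, "dp": [0, 0, 0], "twist": [0, 0, 0]}
    - {"hand": -1, "dp": [0, 0, 0], "twist": [0, 0, 0]}
    - {"hand": -1, "dp": [0, 0, 0], "twist": [0, 0, 0]}

```text
time: 54.8
eef_pos: [404.7, -138.5, 31.7]
eef_rot: [[-1.0, 0.029, 0.0], [0.029, 1.0, -0.0], [-0.0, -0.0, -1.0]]
ft_force: [-0.2, -0.6, -3.5]
opening: 46.9
finger_force: 63.6
```

drive_tool:
  commands:
    - {"hand": -1, "dp": [0, 0, 0.2], "twist": [0, 0, 0]}
    - {"hand": -1, "dp": [0, 0, 0.2], "twist": [0, 0, 0]}
    - {"hand": -1, "dp": [0, 0, 0.2], "twist": [0, 0, 0]}
    - {"hand": -1, "dp": [0, 0, 0.08], "twist": [0, 0, 0]}
    - {"hand": -1, "dp": [0, 0, 0], "twist": [0, 0, 0]}

```text
time: 55.22
eef_pos: [404.4, -138.4, 25.1]
eef_rot: [[-1.0, 0.029, -0.0], [0.029, 1.0, 0.0], [0.0, 0.0, -1.0]]
ft_force: [-1.4, 0.9, 1.2]
opening: 46.8
finger_force: 64.5
```

drive_tool:
  commands:
    - {"hand": -1, "dp": [0, 0, 0], "twist": [0, 0, 0]}
    - {"hand": -1, "dp": [0, 0, 0], "twist": [0, 0, 0]}
    - {"hand": -1, "dp": [0, 0, 0], "twist": [0, 0, 0]}
    - {"hand": -1, "dp": [0, 0, 0], "twist": [0, 0, 0]}
    - {"hand": -1, "dp": [0, 0, 0], "twist": [0, 0, 0]}

```text
time: 55.63
eef_pos: [404.4, -138.4, 25.1]
eef_rot: [[-1.0, 0.029, -0.0], [0.029, 1.0, 0.0], [0.0, 0.0, -1.0]]
ft_force: [-2.3, 2.0, 5.0]
opening: 46.8
finger_force: 64.5
```

drive_tool:
  commands:
    - {"hand": 0.9, "dp": [0, 0, 0], "twist": [0, 0, 0]}
    - {"hand": 0.9, "dp": [0, 0, 0], "twist": [0, 0, 0]}
    - {"hand": 0.9, "dp": [0, 0, 0], "twist": [0, 0, 0]}
    - {"hand": 0.9, "dp": [0, 0, 0], "twist": [0, 0, 0]}
    - {"hand": 0.9, "dp": [0, 0, -2], "twist": [0, 0, 0]}

```text
time: 56.05
eef_pos: [401.7, -137.0, 42.2]
eef_rot: [[-1.0, 0.029, -0.006], [0.029, 1.0, 0.003], [0.006, 0.003, -1.0]]
ft_force: [0.1, 0.5, 0.3]
opening: 81.4
finger_force: 0.0
```

drive_tool:
  commands:
    - {"hand": 0.9, "dp": [0, 0, -3.5], "twist": [0, 0, 0]}
    - {"hand": 0.9, "dp": [0, 0, -3.5], "twist": [0, 0, 0]}
    - {"hand": 0.5, "dp": [0, 0, -3.5], "twist": [0, 0, 0]}
    - {"hand": 0, "dp": [0, 0, -3.5], "twist": [0, 0, 0]}
    - {"hand": 0, "dp": [0, 0, 0], "twist": [0, 0, 0]}

```text
time: 56.47
eef_pos: [409.4, -140.9, 192.0]
eef_rot: [[-1.0, 0.029, 0.012], [0.029, 1.0, -0.006], [-0.012, -0.006, -1.0]]
ft_force: [0.7, 0.1, -0.6]
opening: 46.2
finger_force: 0.0
```

drive_tool:
  commands:
    - {"hand": 0, "dp": [0, 0, 0], "twist": [0, 0, 0]}
    - {"hand": 0, "dp": [0, 0, 0], "twist": [0, 0, 0]}
    - {"hand": 0, "dp": [0, 0, 0], "twist": [0, 0, 0]}
    - {"hand": 0, "dp": [0, 0, 0], "twist": [0, 0, 0]}
    - {"hand": 0, "dp": [0, 0, 0], "twist": [0, 0, 0]}

```text
time: 56.88
eef_pos: [403.5, -137.9, 183.3]
eef_rot: [[-1.0, 0.029, -0.003], [0.029, 1.0, 0.001], [0.003, 0.001, -1.0]]
ft_force: [-0.8, -0.2, 0.0]
opening: 42.7
finger_force: 0.0
```

```bash
python3 - <<'E'
from plan import *
np.set_printoptions(precision=1,suppress=True)
im,T=grab('wrist','w17.png')
for nm in ['ring_small','lid_knob']:
  for r in cams.mark_of(nm,'wrist')[:2]: print(nm,round(r['score'],2),w('wrist',r['centre'],T))
D=down(-10.5);p0=np.array([413.8,99.4,61.5]);d=D[:2,0]*-1
f=lambda t:np.array([-94*np.cos(t)+43*np.sin(t),43*np.cos(t)+94*np.sin(t)])
P=lambda t:p0+np.r_[d*(f(t)-f(.21))[0],(f(t)-f(.21))[1]]
print(P(1.78),P(0))
p,R=plan([((500,-40,175),D,0),((P(1.78)[0],P(1.78)[1],175),D,0,2)])
print()
p,R=plan([(P(1.78)+[0,0,20],D,0),(P(1.78),D,0,3)],p=p,R=R)
print()
plan([(P(t),D,-1) for t in np.linspace(1.78,-.02,21)[1:]],p=p,R=D)
E
```

```text
ring_small 0.62 [ 403.4 -141.1    8.5]
lid_knob 0.96 [553.8  71.9 103. ]
lid_knob 0.32 [432.6  93.   -4.7]
[555.9  73.1  82.9] [403.  101.4  42.8]
[{"hand":0,"dp":[-2.33,2.52,0.22],"twist":[0.0,0.0,0.039]},{"hand":0,"dp":[-2.23,2.61,0.23],"twist":[0.0,-0.001,0.038]},{"hand":0,"dp":[-2.12,2.7,0.23],"twist":[0.0,0.0,0.039]},{"hand":0,"dp":[-2.02,2.78,0.22],"twist":[0.001,-0.001,0.038]},{"hand":0,"dp":[-0.86,3.03,0.0],"twist":[0.0,0.0,0.0]}]
[{"hand":0,"dp":[-0.86,3.03,0.0],"twist":[0.0,0.0,0.0]},{"hand":0,"dp":[-0.86,3.03,0.0],"twist":[0.0,0.0,0.0]},{"hand":0,"dp":[-0.86,3.04,0.0],"twist":[0.0,0.0,0.0]},{"hand":0,"dp":[0,0,0],"twist":[0,0,0]},{"hand":0,"dp":[0,0,0],"twist":[0,0,0]}]

[{"hand":0,"dp":[0.0,0.0,2.4],"twist":[0.0,0.0,0.0]},{"hand":0,"dp":[0.0,0.0,2.4],"twist":[0.0,0.0,0.0]},{"hand":0,"dp":[0.0,0.0,2.41],"twist":[0.0,0.0,0.0]},{"hand":0,"dp":[0.0,0.0,2.0],"twist":[0.0,0.0,0.0]},{"hand":0,"dp":[0,0,0],"twist":[0,0,0]}]
[{"hand":0,"dp":[0,0,0],"twist":[0,0,0]},{"hand":0,"dp":[0,0,0],"twist":[0,0,0]},{"hand":0,"dp":[0,0,0],"twist":[0,0,0]},{"hand":0,"dp":[0,0,0],"twist":[0,0,0
[... 454 characters left out ...]
[0.93,0.0,0.04],"twist":[0.0,0.0,0.0]},{"hand":-1,"dp":[0.93,0.0,0.12],"twist":[0.0,0.0,0.0]},{"hand":-1,"dp":[0.9,0.0,0.2],"twist":[0.0,0.0,0.0]}]
[{"hand":-1,"dp":[0.89,0.0,0.28],"twist":[0.0,0.0,0.0]},{"hand":-1,"dp":[0.86,0.0,0.36],"twist":[0.0,0.0,0.0]},{"hand":-1,"dp":[0.82,0.0,0.43],"twist":[0.0,0.0,0.0]},{"hand":-1,"dp":[0.78,0.0,0.51],"twist":[0.0,0.0,0.0]},{"hand":-1,"dp":[0.73,0.0,0.57],"twist":[0.0,0.0,0.0]}]
[{"hand":-1,"dp":[0.68,0.0,0.64],"twist":[0.0,0.0,0.0]},{"hand":-1,"dp":[0.61,0.0,0.7],"twist":[0.0,0.0,0.0]},{"hand":-1,"dp":[0.55,0.0,0.75],"twist":[0.0,0.0,0.0]},{"hand":-1,"dp":[0.48,0.0,0.79],"twist":[0.0,0.0,0.0]},{"hand":-1,"dp":[0.41,0.0,0.84],"twist":[0.0,0.0,0.0]}]
```

drive_tool:
  commands:
    - {"hand": 0, "dp": [-2.33, 2.52, 0.2], "twist": [0, 0, 0.039]}
    - {"hand": 0, "dp": [-2.23, 2.61, 0.2], "twist": [0, 0, 0.039]}
    - {"hand": 0, "dp": [-2.12, 2.7, 0.2], "twist": [0, 0, 0.039]}
    - {"hand": 0, "dp": [-2.02, 2.78, 0.2], "twist": [0, 0, 0.038]}
    - {"hand": 0, "dp": [-0.86, 3.03, 0], "twist": [0, 0, 0]}
  squeeze: 40

```text
time: 57.45
eef_pos: [516.8, -11.1, 176.4]
eef_rot: [[-0.983, 0.185, 0.001], [0.185, 0.983, -0.0], [-0.001, -0.0, -1.0]]
ft_force: [-0.1, -0.6, 1.0]
opening: 42.6
finger_force: 0.0
```

drive_tool:
  commands:
    - {"hand": 0, "dp": [-0.86, 3.03, 0], "twist": [0, 0, 0]}
    - {"hand": 0, "dp": [-0.86, 3.03, 0], "twist": [0, 0, 0]}
    - {"hand": 0, "dp": [-0.86, 3.03, 0], "twist": [0, 0, 0]}
    - {"hand": 0, "dp": [0, 0, 0], "twist": [0, 0, 0]}
    - {"hand": 0, "dp": [0, 0, 0], "twist": [0, 0, 0]}

```text
time: 57.87
eef_pos: [556.8, 73.9, 176.3]
eef_rot: [[-0.984, 0.18, -0.001], [0.18, 0.984, -0.0], [0.001, -0.0, -1.0]]
ft_force: [-0.7, -0.5, 0.2]
opening: 42.6
finger_force: 0.0
```

drive_tool:
  commands:
    - {"hand": 0, "dp": [0, 0, 0], "twist": [0, 0, 0]}
    - {"hand": 0, "dp": [0, 0, 0], "twist": [0, 0, 0]}
    - {"hand": 0, "dp": [0, 0, 0], "twist": [0, 0, 0]}
    - {"hand": 0, "dp": [0, 0, 0], "twist": [0, 0, 0]}
    - {"hand": 0, "dp": [0, 0, 0], "twist": [0, 0, 0]}

```text
time: 58.28
eef_pos: [556.2, 71.8, 176.9]
eef_rot: [[-0.983, 0.184, 0.0], [0.184, 0.983, -0.0], [-0.0, -0.0, -1.0]]
ft_force: [-0.4, -0.2, -0.0]
opening: 42.7
finger_force: 0.0
```

drive_tool:
  commands:
    - {"hand": 0, "dp": [0.1, 0, 3], "twist": [0, 0, 0]}
    - {"hand": 0, "dp": [0, 0, 3], "twist": [0, 0, 0]}
    - {"hand": 0, "dp": [0, 0, 2], "twist": [0, 0, 0]}
    - {"hand": 0, "dp": [0, 0, 1.3], "twist": [0, 0, 0]}
    - {"hand": 0, "dp": [0, 0, 0], "twist": [0, 0, 0]}

```text
time: 58.7
eef_pos: [552.3, 72.3, 80.5]
eef_rot: [[-0.983, 0.184, -0.007], [0.184, 0.983, -0.0], [0.007, -0.001, -1.0]]
ft_force: [-1.4, 1.2, -0.7]
opening: 42.7
finger_force: 0.0
```

drive_tool:
  commands:
    - {"hand": -1, "dp": [0, 0, 0], "twist": [0, 0, 0]}
    - {"hand": -1, "dp": [0, 0, 0], "twist": [0, 0, 0]}
    - {"hand": -1, "dp": [0, 0, 0], "twist": [0, 0, 0]}
    - {"hand": -1, "dp": [0, 0, 0], "twist": [0, 0, 0]}
    - {"hand": -1, "dp": [0, 0, 0], "twist": [0, 0, 0]}

```text
time: 59.12
eef_pos: [556.4, 73.0, 85.0]
eef_rot: [[-0.983, 0.183, 0.002], [0.183, 0.983, 0.0], [-0.002, 0.001, -1.0]]
ft_force: [-0.1, 2.1, 1.0]
opening: 18.5
finger_force: 39.3
```

drive_tool:
  commands:
    - {"hand": -1, "dp": [0, 0, 0], "twist": [0, 0, 0]}
    - {"hand": -1, "dp": [0, 0, 0], "twist": [0, 0, 0]}
    - {"hand": -1, "dp": [0, 0, 0], "twist": [0, 0, 0]}
    - {"hand": -1, "dp": [0.77, 0, -0.52], "twist": [0, 0, 0]}
    - {"hand": -1, "dp": [0.82, 0, -0.45], "twist": [0, 0, 0]}

```text
time: 59.53
eef_pos: [541.1, 75.9, 94.1]
eef_rot: [[-0.983, 0.183, 0.003], [0.183, 0.983, 0.0], [-0.003, 0.001, -1.0]]
ft_force: [3.3, 1.9, -1.8]
opening: 18.1
finger_force: 39.1
```

Knob held, lid moving with about 4 N. Continue the arc.

drive_tool:
  commands:
    - {"hand": -1, "dp": [0.85, 0, -0.37], "twist": [0, 0, 0]}
    - {"hand": -1, "dp": [0.88, 0, -0.3], "twist": [0, 0, 0]}
    - {"hand": -1, "dp": [0.9, 0, -0.21], "twist": [0, 0, 0]}
    - {"hand": -1, "dp": [0.92, 0, -0.14], "twist": [0, 0, 0]}
    - {"hand": -1, "dp": [0.93, 0, -0.05], "twist": [0, 0, 0]}

```text
time: 59.95
eef_pos: [495.1, 84.3, 104.6]
eef_rot: [[-0.983, 0.183, 0.001], [0.183, 0.983, 0.0], [-0.001, 0.001, -1.0]]
ft_force: [4.6, 3.0, -2.8]
opening: 18.0
finger_force: 39.1
```

drive_tool:
  commands:
    - {"hand": -1, "dp": [0.93, 0, 0.04], "twist": [0, 0, 0]}
    - {"hand": -1, "dp": [0.93, 0, 0.12], "twist": [0, 0, 0]}
    - {"hand": -1, "dp": [0.9, 0, 0.2], "twist": [0, 0, 0]}
    - {"hand": -1, "dp": [0.89, 0, 0.28], "twist": [0, 0, 0]}
    - {"hand": -1, "dp": [0.86, 0, 0.36], "twist": [0, 0, 0]}

```text
time: 60.37
eef_pos: [450.9, 92.5, 94.5]
eef_rot: [[-0.983, 0.183, 0.001], [0.183, 0.983, 0.0], [-0.001, 0.0, -1.0]]
ft_force: [3.3, 3.8, 2.8]
opening: 18.3
finger_force: 39.5
```

drive_tool:
  commands:
    - {"hand": -1, "dp": [0.82, 0, 0.43], "twist": [0, 0, 0]}
    - {"hand": -1, "dp": [0.78, 0, 0.51], "twist": [0, 0, 0]}
    - {"hand": -1, "dp": [0.73, 0, 0.57], "twist": [0, 0, 0]}
    - {"hand": -1, "dp": [0.68, 0, 0.64], "twist": [0, 0, 0]}
    - {"hand": -1, "dp": [0.61, 0, 0.7], "twist": [0, 0, 0]}

```text
time: 60.78
eef_pos: [414.4, 99.2, 64.8]
eef_rot: [[-0.983, 0.183, -0.002], [0.183, 0.983, 0.001], [0.002, 0.0, -1.0]]
ft_force: [1.0, 5.9, 3.5]
opening: 18.1
finger_force: 40.1
```

drive_tool:
  commands:
    - {"hand": -1, "dp": [0.5, 0, 0.7], "twist": [0, 0, 0]}
    - {"hand": -1, "dp": [0.4, 0, 0.7], "twist": [0, 0, 0]}
    - {"hand": -1, "dp": [0.2, 0, 0.4], "twist": [0, 0, 0]}
    - {"hand": -1, "dp": [0.1, 0, 0.3], "twist": [0, 0, 0]}
    - {"hand": -1, "dp": [0, 0, 0], "twist": [0, 0, 0]}

```text
time: 61.2
eef_pos: [401.3, 101.6, 43.0]
eef_rot: [[-0.983, 0.182, -0.005], [0.182, 0.983, 0.002], [0.005, 0.001, -1.0]]
ft_force: [-0.6, 6.5, 0.9]
opening: 18.4
finger_force: 40.1
```

drive_tool:
  commands:
    - {"hand": -1, "dp": [0, 0, 0.2], "twist": [0, 0, 0]}
    - {"hand": -1, "dp": [0, 0, 0], "twist": [0, 0, 0]}
    - {"hand": -1, "dp": [0, 0, 0], "twist": [0, 0, 0]}
    - {"hand": -1, "dp": [0, 0, 0], "twist": [0, 0, 0]}
    - {"hand": -1, "dp": [0, 0, 0], "twist": [0, 0, 0]}

```text
time: 61.62
eef_pos: [401.4, 101.6, 42.6]
eef_rot: [[-0.983, 0.182, -0.005], [0.182, 0.983, 0.002], [0.005, 0.001, -1.0]]
ft_force: [-5.9, 5.9, 16.4]
opening: 18.2
finger_force: 41.6
```

drive_tool:
  commands:
    - {"hand": 0, "dp": [0, 0, 0], "twist": [0, 0, 0]}
    - {"hand": 0, "dp": [0, 0, 0], "twist": [0, 0, 0]}
    - {"hand": 0, "dp": [0, 0, 0], "twist": [0, 0, 0]}
    - {"hand": 0, "dp": [0, 0, 0], "twist": [0, 0, 0]}
    - {"hand": 0, "dp": [0, 0, -1], "twist": [0, 0, 0]}

```text
time: 62.03
eef_pos: [401.4, 100.3, 50.6]
eef_rot: [[-0.983, 0.183, -0.006], [0.183, 0.983, -0.002], [0.005, -0.003, -1.0]]
ft_force: [-0.0, -0.1, -0.8]
opening: 42.6
finger_force: 0.0
```

drive_tool:
  commands:
    - {"hand": 0, "dp": [0, 0, -3], "twist": [0, 0, 0]}
    - {"hand": 0, "dp": [0, 0, -4], "twist": [0, 0, 0]}
    - {"hand": 0, "dp": [0, 0, -4], "twist": [0, 0, 0]}
    - {"hand": 0, "dp": [-1, 0, -4], "twist": [0, 0, 0]}
    - {"hand": 0, "dp": [-2, 0, -4], "twist": [0, 0, 0]}

```text
time: 62.45
eef_pos: [430.1, 95.4, 241.3]
eef_rot: [[-0.983, 0.182, -0.002], [0.182, 0.983, -0.001], [0.002, -0.001, -1.0]]
ft_force: [1.5, 0.3, 0.4]
opening: 42.5
finger_force: 0.0
```

drive_tool:
  commands:
    - {"hand": 0, "dp": [-2, 0, -4], "twist": [0, 0, 0]}
    - {"hand": 0, "dp": [0, 0, 0], "twist": [0, 0, 0]}
    - {"hand": 0, "dp": [0, 0, 0], "twist": [0, 0, 0]}
    - {"hand": 0, "dp": [0, 0, 0], "twist": [0, 0, 0]}
    - {"hand": 0, "dp": [0, 0, 0], "twist": [0, 0, 0]}

```text
time: 62.87
eef_pos: [448.7, 92.1, 275.0]
eef_rot: [[-0.983, 0.183, -0.005], [0.183, 0.983, -0.001], [0.004, -0.001, -1.0]]
ft_force: [-1.0, -0.8, -0.0]
opening: 42.8
finger_force: 0.0
```

```bash
python3 - <<'E'
from rec import *
np.set_printoptions(precision=1,suppress=True)
im,T=grab('wrist','w18.png');print(observe()['eef_pos'])
for nm in ['ring_small','ring_large','lid_knob','round_1','bar_1']:
  for r in cams.mark_of(nm,'wrist')[:3]: print(nm,round(r['score'],2),w('wrist',r['centre'],T))
cv2.imwrite('pics/w18b.png',cv2.resize(im,(768,576)))
E
```

```text
[448.5  92.2 274.9]
ring_small 0.8 [ 403.6 -138.6    6.1]
ring_large 0.69 [395.5 327.1   9. ]
ring_large 0.69 [ 508.7 -261.    -4.2]
lid_knob 0.79 [400.5 104.3  64. ]
round_1 0.64 [482.3 340.9  23.5]
round_1 0.44 [477.2 320.4  25. ]
bar_1 0.57 [ 480.6 -136.8   26.3]
bar_1 0.45 [ 477.  -153.7   23.2]
bar_1 0.44 [ 483.8 -133.7   23.2]
```

View pics/w18b.png

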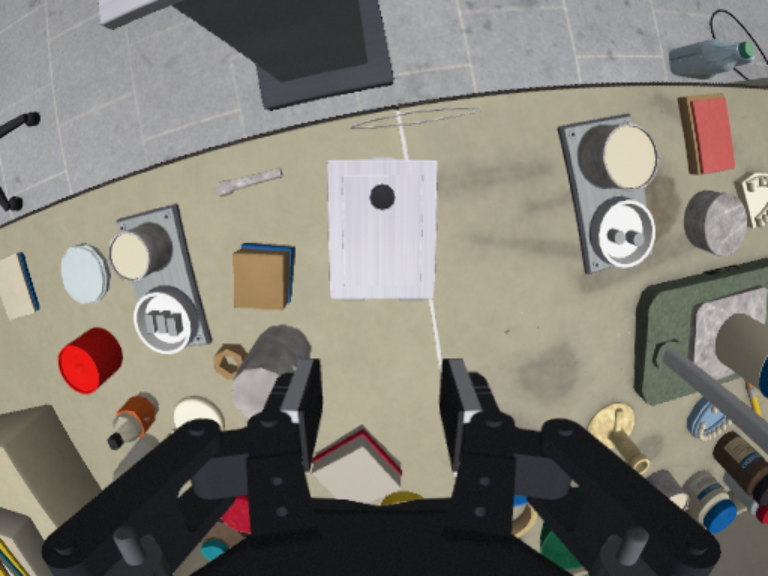

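```bash
python3 -c "
from station import finish_job
print(finish_job())"
```

```text
the job is handed in; nothing more can be done
None
```

The job is handed in; no verdict came back. On my last check both rings were down in their own recesses, the two round and three rectangular ingots were in their crucibles, the case was shut, and the gripper was clear of everything.

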